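# Ready the torch charging rack for a power cut

### The job

Ready the torch rack for tonight's power cut: pull its row of cups all the way out by the black knob, then flip the cam lever right over until it snaps shut and clamps the tube. Stand every torch upright in a cup of its own, tail down on the cup's floor and lens up, and once all are in, press the start button on the grey power pack fully down and let it go. Leave the rack out and clamped, and do not disturb the bulbs and the other things lying about.

Things in the scene. Friction and masses are not known exactly. Their poses are not given: they have to be found in the camera images.
- rig: slide-out torch rack, fixed foot (steel plate 160 x 100 x 12 mm, aluminium clamp collar 44 long x 52 wide and 72 mm high, short outer tube of 32 mm diameter). Origin: on the board straight below the lever's hinge. x runs along the tube, from the cups towards the clamp (away from the robot), y along the row of cups, z up. The inner tube (axis 45 mm above the board) pulls out along -x and carries the row of four cups
- rack (a joint): how far the inner tube with the cups is pulled out, 0 (pushed in) to 0.070 m (end stop), towards the rig's -x. Slides with about 2 N of friction while the lever is open; with the lever closed the clamp holds it fast
- knob (a point): grip point on the rack's upright black pull knob: a plain bar 14 mm wide (along the rig's y), 22 mm along x, standing in the middle just behind the row of cups, its top 108 mm above the board; this point is 92 mm above the board on the bar's axis. It moves with the rack
- lever (a joint): cam lever on top of the clamp collar, turning about the rig's y on a hinge 80 mm above the board over the rig's origin. 0 = open: it stands straight up; it grows as the lever is swung over towards +x and down; 1.55 rad = shut, lying level on top of the outer tube. It resists a little from about 0.3 to 1.1 rad (up to about 0.15 N m, 3 N at the tip), then the cam goes over centre and the lever is drawn to its stop and stays shut by itself
- lever_tip (a point): middle of the lever's black tip pad (26 mm wide, 10 mm thick, 24 mm long), 64 mm from the hinge; the lever's far end is 76 mm from the hinge, its steel arm is 18 mm wide and 8 mm thick
- start (a joint): travel of the start button on the power pack: 0 = up, 0.006 m = fully down; spring return, about 5 N fully down
- start_top (a point): centre of the button's top face, which is 36 mm across, 72 mm above the board, on the grey power pack (box 100 x 100 x 50 mm, fixed); the button moves straight down
- cup1 (a point): centre of the inner floor of cup 1 of 4, 6 mm above the board (numbered along the rig's +y, 62 mm apart). Each cup is a square open grey box, 42 mm wide inside, 48 outside, walls 3 mm, rim 65 mm above the board, its sides parallel to the rig's x and y; moves with the rack
- cup2 (a point): centre of the inner floor of cup 2 of 4, 6 mm above the board (numbered along the rig's +y, 62 mm apart). Each cup is a square open grey box, 42 mm wide inside, 48 outside, walls 3 mm, rim 65 mm above the board, its sides parallel to the rig's x and y; moves with the rack
- cup3 (a point): centre of the inner floor of cup 3 of 4, 6 mm above the board (numbered along the rig's +y, 62 mm apart). Each cup is a square open grey box, 42 mm wide inside, 48 outside, walls 3 mm, rim 65 mm above the board, its sides parallel to the rig's x and y; moves with the rack
- cup4 (a point): centre of the inner floor of cup 4 of 4, 6 mm above the board (numbered along the rig's +y, 62 mm apart). Each cup is a square open grey box, 42 mm wide inside, 48 outside, walls 3 mm, rim 65 mm above the board, its sides parallel to the rig's x and y; moves with the rack
- torch1: slim chrome pocket torch, 150 mm long, 110 g, at first lying on the black rubber mat (3 mm thick). Origin: middle of its axis; x points to the head (lens). Round barrel 24 mm across between a chrome six-sided head (x from 45 to 75 mm) and a black six-sided tail cap (x from -75 to -57 mm), both 30 mm across the flats, so its axis lies 15 mm above what it lies on. It may be absent
- torch2: slim chrome pocket torch, 150 mm long, 110 g, at first lying on the black rubber mat (3 mm thick). Origin: middle of its axis; x points to the head (lens). Round barrel 24 mm across between a chrome six-sided head (x from 45 to 75 mm) and a black six-sided tail cap (x from -75 to -57 mm), both 30 mm across the flats, so its axis lies 15 mm above what it lies on. It may be absent
- torch3: slim chrome pocket torch, 150 mm long, 110 g, at first lying on the black rubber mat (3 mm thick). Origin: middle of its axis; x points to the head (lens). Round barrel 24 mm across between a chrome six-sided head (x from 45 to 75 mm) and a black six-sided tail cap (x from -75 to -57 mm), both 30 mm across the flats, so its axis lies 15 mm above what it lies on. It may be absent
- torch4: slim chrome pocket torch, 150 mm long, 110 g, at first lying on the black rubber mat (3 mm thick). Origin: middle of its axis; x points to the head (lens). Round barrel 24 mm across between a chrome six-sided head (x from 45 to 75 mm) and a black six-sided tail cap (x from -75 to -57 mm), both 30 mm across the flats, so its axis lies 15 mm above what it lies on. It may be absent
- bulb1: bystander: pear-shaped bayonet bulb lying on the board, 60 mm across, 105 mm long, fragile
- bulb2: bystander: pear-shaped bayonet bulb lying on the board, 60 mm across, 105 mm long, fragile
- bulb3: bystander: pear-shaped bayonet bulb lying on the board, 60 mm across, 105 mm long, fragile
- bulb4: bystander: pear-shaped bayonet bulb lying on the board, 60 mm across, 105 mm long, fragile
- tub: bystander: empty white plastic tub 100 x 100 x 60 mm
- screwdriver: bystander: screwdriver 190 mm long lying on the board
- tape: bystander: roll of black tape, 70 mm across, 18 mm high

How it is judged (in metres and radians):
On the way, in this order (a step that is already met when the one before it is completed fails the run):
1. the rack is pulled out to its end stop, the lever still open (value of joint rack above 0.064 m and value of joint lever below 0.6 rad), for 0.2 s.
2. the cam lever is flipped over centre and shut with the rack fully out (value of joint rack above 0.064 m and value of joint lever above 1.45 rad), for 0.3 s.
3. every torch stands tail down in a cup, the rack still out and clamped (all of step 2 and angle between each of torch1, torch2, torch3, torch4's own x axis and vertical below 0.45 rad and height (world z) of each of torch1, torch2, torch3, torch4 below 0.094 m and (horizontal distance between torch1 and cup1 below 0.03 m or horizontal distance between torch1 and cup2 below 0.03 m or horizontal distance between torch1 and cup3 below 0.03 m or horizontal distance between torch1 and cup4 below 0.03 m) and (horizontal distance between torch2 and cup1 below 0.03 m or horizontal distance between torch2 and cup2 below 0.03 m or horizontal distance between torch2 and cup3 below 0.03 m or horizontal distance between torch2 and cup4 below 0.03 m) and (horizontal distance between torch3 and cup1 below 0.03 m or horizontal distance between torch3 and cup2 below 0.03 m or horizontal distance between torch3 and cup3 below 0.03 m or horizontal distance between torch3 and cup4 below 0.03 m) and (horizontal distance between torch4 and cup1 below 0.03 m or horizontal distance between torch4 and cup2 below 0.03 m or horizontal distance between torch4 and cup3 below 0.03 m or horizontal distance between torch4 and cup4 below 0.03 m)), for 0.3 s.
4. the start button is pressed fully down (value of joint start above 0.005 m and angle between each of torch1, torch2, torch3, torch4's own x axis and vertical below 0.45 rad and height (world z) of each of torch1, torch2, torch3, torch4 below 0.094 m and (horizontal distance between torch1 and cup1 below 0.03 m or horizontal distance between torch1 and cup2 below 0.03 m or horizontal distance between torch1 and cup3 below 0.03 m or horizontal distance between torch1 and cup4 below 0.03 m) and (horizontal distance between torch2 and cup1 below 0.03 m or horizontal distance between torch2 and cup2 below 0.03 m or horizontal distance between torch2 and cup3 below 0.03 m or horizontal distance between torch2 and cup4 below 0.03 m) and (horizontal distance between torch3 and cup1 below 0.03 m or horizontal distance between torch3 and cup2 below 0.03 m or horizontal distance between torch3 and cup3 below 0.03 m or horizontal distance between torch3 and cup4 below 0.03 m) and (horizontal distance between torch4 and cup1 below 0.03 m or horizontal distance between torch4 and cup2 below 0.03 m or horizontal distance between torch4 and cup3 below 0.03 m or horizontal distance between torch4 and cup4 below 0.03 m)), for 0.05 s.
At the end, for the whole second after the job is handed in: The rack is out (at least 64 of 70 mm), the lever shut (beyond 1.45 rad), every torch present stands at rest in a cup lens up, leaning less than 0.45 rad, its middle within 30 mm (seen from above) of the middle of a cup and lower than 94 mm above the board, and the button is up again (all of step 3 and value of joint start below 0.0015 m and linear speed of each of torch1, torch2, torch3, torch4 below 0.02 m/s); the robot touches nothing.
It fails at once if a bulb is shoved more than 4 cm from its place (distance of any of bulb1, bulb2, bulb3, bulb4 from where it was at the start of the episode above 0.04 m).
It fails at once if the tub, the screwdriver or the tape is shoved more than 4 cm from its place (distance of any of tub, screwdriver, tape from where it was at the start of the episode above 0.04 m).
Of torch1, torch2, torch3, torch4 only 3 to 4 are there at a start; the rules pass over those that are not, and their reading is None.
At some moment in a run one of torch1, torch4 may be knocked a few centimetres aside while the robot is not near it.
Once in a run the grip may slacken for a moment while it holds something.
It also fails if it takes over 210 s, if anything falls off the work surface, if the arm or the gripper's body presses on something with over 40 N, if the wrist force passes 120 N, or if a joint passes its speed limit or range.

### The arm

A 6-joint arm with a two-finger parallel gripper is mounted at the origin on the work surface. World frame = base frame: x ahead of the robot, y to its left, z up, the work surface at z = 0. Lengths are in mm, angles in degrees, forces in N, time in s.
With the tool pointing down it reaches from about 275 to 725 mm from the base axis. Payload 5.6 kg.
Tool frame: the origin (TCP) lies midway between the tips of the shut fingers; the grasp point (between the pads) lies 19 mm behind it (robot.tcp_to_grasp is the distance from the TCP to the grasp point, in mm); y points along the fingers, z is the direction in which the jaws open and shut, and the axes are right-handed (so a half turn about y gives the same grasp; the last joint's range is limited). The gripper opens to 85 mm and grips with 20 to 120 N. Pads are 22 mm wide; open, the fingers measure 114 mm over their backs; the gripper's body (76 mm by 85 mm) begins 54 mm behind the grasp point. The pads swing forward as they close: fully open they stand 13 mm farther back than shut.
Start: joints at [-48.438, 14.616, 6.199, 0, -81.583, -16.306], TCP at [234.682, -497.41, 205.383] pointing down, gripper open.
Joint ranges: [-168.99, 168.99], [-69.2, 112.95], [-62.41, 85.93], [-164.36, 98.24], [-168.68, -3.75], [-174.98, 174.98]. Speed limits (degrees/s): [147.25, 147.25, 180, 180, 180, 180].

### API

Orientations are given as a 3x3 rotation matrix whose columns are the frame's x, y, z axes.
In Python, from station import robot, optics, job gives the robot as it stands. The module is installed in compiled form; this text tells all that it offers.
- The arm moves only by the tool servo_tool, never from a script. Its argument "moves" is a list that holds one entry, the list of rows, each a list of 7 numbers: the gripper command: -1 is shut, 1 is fully open, values between are in proportion, then the shift along the tool's x, y, z in cm, then the turn, a rotation vector about the tool's x, y, z in rad. In form: [[[jaw, tx, ty, tz, rx, ry, rz], ...]]. A call has 1 to 12 rows; each row shifts and turns the pose as measured when the row begins, along the tool's axes as they then stand; what a row does not reach is not made up. A row lasts 1/10 s, in which the tool goes at most 50 mm and 8.59 degrees, less where a joint would pass 70% of its speed; a pose out of reach is approached as far as the arm can. A call is refused whole if a number of a shift passes 5 or a number of a turn 0.15, either way. A call with a gripper value outside its range is refused whole. The fingers move at their own pace and stop on an object; "force" is the grip in N (left out, the last holds). Time passes only in rows, so rows that do not move let the fingers close. It gives the time, the measured TCP pose, the force and the opening at its end, in the units of the state.
- robot.state(): the state, without advancing time (a new reading comes with each control period).
- optics.snapshot(name): name is "scene" or "top" or "wrist"; returns (picture, depth): 400x640x3 uint8, red, green, blue; 400x640 float32, mm along the optical axis (not along the pixel's ray), 0 where there is no reading.
- optics.calibration(name): a dict with "fx", "fy", "cx", "cy" (pixels), "distortion" ([k1, k2, p1, p2, k3] as OpenCV has them; the pictures are not rectified), "R" (3x3) and "t" (3): a world point X has camera coordinates R X + t. Camera axes: x right, y down, z forward; pixel columns grow to the right and rows downward; lengths in mm; the calibration is good to about 2 mm. A picture is of the moment at which its call begins: read the wrist's pose just before it. calibration takes no time and is no camera call; for the wrist camera it gives the pose at the moment of the call.
- job.sign_off(): hands the job in, once; it reports no verdict.
The state is a dict: "clock": time; "joint_pos": joint angles; "joint_velocities": joint speeds; "tau": joint torques, N m; "tool_pos": TCP position; "tool_rot": TCP orientation; "ft_force": force on the tool from outside, world axes, zero at the start; "torque": the same for the moment, N m; "width": finger opening in mm.
Only numpy, scipy, OpenCV 4.12 (cv2) and the standard library are available. Lean on these libraries where they do the work, as an engineer would, in place of code of your own. Each camera call takes 0.05 s, during which the arm holds its last target.

## Working session

There is one attempt and no reset: what is moved stays moved. The work goes in short steps, Python scripts to look and compute and a tool call to move; the robot and the scene stay as the last step left them, time stands still between calls to the robot, and variables do not carry over. Pictures are saved under pics/ and viewed, and the job is handed in when it is done.

Besides the shell and the picture viewer there is one more tool, called after "Request:" in YAML: its name, and indented under it one key for each argument. servo_tool: Moves the arm, as the interface text tells. Its arguments: {"type":"object","properties":{"moves":{"type":"array","items":{"type":"array","items":{"type":"array","items":{"type":"number"}}}},"force":{"type":"number"}},"required":["moves"]}

```bash
mkdir -p pics; python3 - <<'E'
from station import robot, optics, job
import cv2,numpy as np
s=robot.state()
for k,v in s.items(): print(k,np.round(v,3).tolist())
for n in ("scene","top","wrist"):
    c=optics.calibration(n); print(n,{k:np.round(v,4).tolist() for k,v in c.items()})
    p,d=optics.snapshot(n); np.savez(f"pics/{n}0.npz",p=p,d=d); cv2.imwrite(f"pics/{n}0.png",p[:,:,::-1])
E
```

```text
clock 0.0
joint_pos [-48.439, 14.651, 6.131, -0.027, -81.585, -16.304]
joint_velocities [-0.051, 0.038, 0.133, -0.07, -0.02, -0.035]
tau [-0.001, -38.663, 23.794, 5.365, -0.006, 0.0]
tool_pos [234.465, -496.909, 204.522]
tool_rot [[0.904, -0.001, -0.427], [0.427, 0.002, 0.904], [-0.0, -1.0, 0.002]]
ft_force [0.051, -0.722, 0.23]
torque [0.035, -0.026, 0.013]
width 85.247
scene {'fx': 443.6484, 'fy': 443.6484, 'cx': 317.0459, 'cy': 199.3056, 'distortion': [0.0371, 0.0, 0.0, 0.0, 0.0], 'R': [[0.7105, 0.7034, -0.0192], [0.4118, -0.4377, -0.7993], [-0.5706, 0.56, -0.6007]], 't': [-351.1531, -118.1553, 1790.2154]}
top {'fx': 366.3055, 'fy': 366.3055, 'cx': 322.2445, 'cy': 202.1051, 'distortion': [0.0284, 0.0, 0.0, 0.0, 0.0], 'R': [[-0.0105, -0.9997, -0.0213], [-0.9852, 0.014, -0.1707], [0.1709, 0.0192, -0.9851]], 't': [10.5914, 523.572, 1185.935]}
wrist {'fx': 283.7577, 'fy': 283.7577, 'cx': 323.1798, 'cy': 203.2141, 'distortion': [-0.025, 0.0, 0.0, 0.0, 0.0], 'R': [[-0.4272, 0.9041, 0.0004], [0.8721, 0.412, 0.2641], [0.2386, 0.1132, -0.9645]], 't': [550.798, -34.3944, 377.4195]}
```

The top view shows the rig at about (265,195), the button at (186,197), four torches on the mat (380–450, 180–260), bulbs, tub, tape and screwdriver. I'll build helpers and zoom in.

```bash
cat > h.py <<'E'
import numpy as np, cv2
from station import robot, optics, job
def und(c,uv):
    K=np.array([[c['fx'],0,c['cx']],[0,c['fy'],c['cy']],[0,0,1.]])
    return cv2.undistortPoints(np.array(uv,float).reshape(-1,1,2),K,np.array(c['distortion'],float)).reshape(-1,2)
def plane(c,uv,z):
    """intersect pixel rays with world z"""
    R=np.array(c['R']);t=np.array(c['t']); n=und(c,uv)
    d=np.c_[n,np.ones(len(n))]@R; o=-R.T@t
    z=np.broadcast_to(z,len(n))
    return o+d*((z-o[2])/d[:,2])[:,None]
def cloud(c,D):
    h,w=D.shape; u,v=np.meshgrid(np.arange(w),np.arange(h))
    n=und(c,np.c_[u.ravel(),v.ravel()]); z=D.ravel()[:,None]
    P=(np.c_[n,np.ones(len(n))]*z-np.array(c['t']))@np.array(c['R'])
    P[z[:,0]<=0]=np.nan
    return P.reshape(h,w,3)
def proj(c,X):
    K=np.array([[c['fx'],0,c['cx']],[0,c['fy'],c['cy']],[0,0,1.]])
    r,_=cv2.Rodrigues(np.array(c['R'],float))
    return cv2.projectPoints(np.array(X,float).reshape(-1,1,3),r,np.array(c['t'],float),K,np.array(c['distortion'],float))[0].reshape(-1,2)
def snap(n,tag):
    c=optics.calibration(n); p,d=optics.snapshot(n)
    np.savez(f"pics/{n}_{tag}.npz",p=p,d=d,**{k:np.array(v) for k,v in c.items()})
    cv2.imwrite(f"pics/{n}_{tag}.png",p[:,:,::-1]); return c,p,d
def crop(p,x0,y0,x1,y1,name,f):
    cv2.imwrite(f"pics/{name}.png",cv2.resize(p[y0:y1,x0:x1,::-1],None,fx=f,fy=f,interpolation=cv2.INTER_CUBIC))
E
python3 - <<'E'
from h import *
z=np.load("pics/top0.npz");p,d=z['p'],z['d']
crop(p,360,150,480,290,"mat0",4); crop(p,150,130,320,270,"rig0",4)
c=optics.calibration("top");P=cloud(c,d)
for n,uv in dict(table=(330,290),t1=(395,183),t2=(403,211),t3=(411,232),t4=(428,257),btn=(186,197),mat=(400,195),cup=(270,208),lever=(246,158)).items():
    print(n,P[uv[1],uv[0]].round(1))
E
```

```text
table [233.4 -17.8   2.3]
t1 [ 589.2 -244.9   28.8]
t2 [ 491.6 -266.6   33.2]
t3 [ 421.  -290.3   29.7]
t4 [ 338.2 -340.8   32. ]
btn [542.5 454.2  71.9]
mat [ 552.4 -265.3    1.9]
cup [512.2 186.2   6.7]
lever [677.2 261.7  59.2]
```

The mat crop shows four torches with wide chrome heads on the right (about (200,120), (230,230), (265,322), (335,418) in the crop), tails towards the left. The rig crop shows the cup row from (348,355) to (555,280), knob at (432,262), open lever at (425,235).

```bash
python3 - <<'E'
from h import *
z=np.load("pics/top0.npz");p,d=z['p'],z['d']
c=optics.calibration("top")
f=lambda q,o,zz:plane(c,[(o[0]+a/4,o[1]+b/4) for a,b in q],zz).round(1)
print("cups",f([(348,355),(418,331),(487,305),(555,280)],(150,130),40).tolist())
print("lever/knob",f([(370,80)],(150,130),61),f([(432,265)],(150,130),108))
print("btn",f([(138,268)],(150,130),72))
print("heads",f([(217,118),(250,228),(286,322),(360,415)],(360,150),18).tolist())
print("barrel left",f([(62,145),(93,257),(125,332),(193,438)],(360,150),18).tolist())
s=robot.state();w=optics.calibration("wrist")
R=np.array(w['R']);C=-R.T@np.array(w['t']);T=np.array(s['tool_rot'])
print("cam in tool",T.T@(C-s['tool_pos']), "cam axes in tool\n",(T.T@R.T).round(3))
P=cloud(c,d)
m=(P[...,2]>57)&(P[...,2]<72)&(np.abs(P[...,0]-530)<90)&(np.abs(P[...,1]-200)<130)
print(m.sum()); Q=P[m][:,:2]
v,u=np.where(m);r=cv2.minAreaRect(Q.astype(np.float32));print(r)
E
```

```text
cups [[471.9, 291.3, 40.0], [491.4, 232.8, 40.0], [512.8, 174.9, 40.0], [533.4, 117.5, 40.0]]
lever/knob [[705.1 273.9  61. ]] [[534.7 208.6 108. ]]
btn [[542.6 459.2  72. ]]
heads [[603.0, -313.4, 18.0], [506.6, -336.1, 18.0], [426.3, -361.5, 18.0], [348.5, -417.3, 18.0]]
barrel left [[581.3, -179.6, 18.0], [483.5, -202.4, 18.0], [419.4, -226.7, 18.0], [330.9, -279.0, 18.0]]
cam in tool [ -66.21411783 -168.29186604   -1.20665248] cam axes in tool
 [[-0.001  0.964  0.264]
 [ 0.001 -0.264  0.964]
 [ 1.     0.001 -0.001]]
404
((547.6151733398438, 219.3333740234375), (148.71177673339844, 233.3450164794922), 19.2242374420166)
```

Request:
servo_tool:
  moves:
    - [[1, 3.0, -0.5, 2.8, 0, 0.01, 0], [1, 3.2, -0.5, 3.0, 0, 0.01, 0], [1, 3.2, -0.5, 3.0, 0, 0.01, 0], [1, 3.2, -0.5, 3.0, 0, 0.01, 0], [1, 3.2, -0.5, 3.0, 0, 0.01, 0], [1, 3.2, -0.5, 3.0, 0, 0.01, 0], [1, 3.2, -0.5, 3.0, 0, 0.01, 0], [1, 3.2, -0.5, 3.0, 0, 0.01, 0], [1, 3.2, -0.5, 3.0, 0, 0.01, 0], [1, 3.2, -0.5, 3.0, 0, 0.01, 0]]

```text
clock: 1.15
tool_pos: [416.2, -88.3, 253.1]
tool_rot: [[0.947, -0.006, -0.321], [0.321, 0.007, 0.947], [-0.003, -1.0, 0.009]]
ft_force: [1.8, 0.1, 0.2]
width: 85.4
```

```bash
cat >> h.py <<'E'
import json
from scipy.spatial.transform import Rotation as Ro
def log():
    s=robot.state(); open('log.jsonl','a').write(json.dumps({k:np.array(v).tolist() for k,v in s.items()})+'\n'); return s
def rot(y,z):
    y=np.array(y,float);y/=np.linalg.norm(y);z=np.array(z,float);z-=y*(z@y);z/=np.linalg.norm(z)
    return np.c_[np.cross(y,z),y,z]
def go(p,R=None):
    """delta in tool frame (cm) and rotvec(rad) to target"""
    s=log();T=np.array(s['tool_rot']);T=Ro.from_matrix(T).as_matrix()
    d=T.T@(np.array(p,float)-s['tool_pos'])/10
    r=Ro.from_matrix(T.T@R).as_rotvec() if R is not None else np.zeros(3)
    print("clk %.2f pos %s d_cm %s |%.1f| rv %s ang %.1fdeg joints %s F %s"%(s['clock'],np.round(s['tool_pos'],1),d.round(2),np.linalg.norm(d),r.round(3),np.degrees(np.linalg.norm(r)),np.round(s['joint_pos'],1),np.round(s['ft_force'],1)))
YAW=np.radians(19.4)
def az(a): a=np.radians(a);return np.array([np.cos(a),np.sin(a),0])
E
python3 -c "
from h import *
go((520,200,260),rot((0,0,-1),az(109.4)))"
```

```text
clk 1.15 pos [416.2 -88.3 253.1] d_cm [19.09 -0.53 23.97] |30.6| rv [-0.009 -0.011 -0.003] ang 0.9deg joints [  8.8  -0.   -3.8  -0.5 -86.5 -80. ] F [1.8 0.1 0.2]
```

Request:
servo_tool:
  moves:
    - [[1, 2.4, 0, 3.0, 0, 0, 0], [1, 2.4, 0, 3.0, 0, 0, 0], [1, 2.4, 0, 3.0, 0, 0, 0], [1, 2.4, 0, 3.0, 0, 0, 0], [1, 2.4, 0, 3.0, 0, 0, 0], [1, 2.4, 0, 3.0, 0, 0, 0], [1, 2.0, 0, 2.5, 0, 0, 0], [1, 1.5, -0.5, 2, 0, 0, 0], [1, 1, 0, 1.0, 0, 0, 0], [1, 0, 0, 0, 0, 0, 0], [1, 0, 0, 0, 0, 0, 0]]

```text
clock: 2.25
tool_pos: [520.9, 212.6, 255.9]
tool_rot: [[0.945, -0.012, -0.328], [0.328, 0.005, 0.945], [-0.01, -1.0, 0.009]]
ft_force: [0.2, 0.1, 0.4]
width: 85.3
```

```bash
python3 -c "
from h import *
go((520,200,260),rot((0,0,-1),az(109.4)))
snap('wrist','a')"
```

```text
clk 2.25 pos [520.9 212.6 255.9] d_cm [-0.5  -0.42 -1.16] |1.3| rv [-0.009 -0.004 -0.01 ] ang 0.8deg joints [  37.7   16.1   15.6   -0.6  -89.9 -108.5] F [0.2 0.1 0.4]
```

The wrist image shows the cup row from (228,145) to (412,185), knob top at (321,205), lever at (321,280), button at (485,255). Next: fit the rig pose from the depth.

```bash
python3 - <<'E'
from h import *
z=np.load("pics/wrist_a.npz");c={k:z[k] for k in z.files};P=cloud(c,z['d'])
m=(P[...,2]>60)&(P[...,2]<69)
m[:130]=0;m[195:]=0;m[:,:215]=0;m[:,425:]=0
Q=P[m];print(m.sum(),Q[:,2].mean(),cv2.minAreaRect(Q[:,:2].astype(np.float32)))
crop(z['p'],200,120,440,320,"rig_a",3)
print("knob top",P[195:215,315:328].reshape(-1,3)[P[195:215,315:328,2].ravel()>100].round(0).mean(0))
v=P[240:275,470:500].reshape(-1,3);k=(v[:,2]>68)&(v[:,2]<76);print("btn",v[k].mean(0),k.sum())
print("table",np.nanmedian(P[100:120,250:400,2]))
E
```

```text
1633 64.5269984642179 ((510.4084167480469, 205.0051727294922), (59.96177673339844, 233.68356323242188), 19.1435489654541)
knob top [543.12807882 216.9408867  106.92610837]
btn [545.09361572 459.59635114  71.39842696] 490
table -0.2869366835918028
```

```bash
python3 - <<'E'
from h import *
z=np.load("pics/wrist_a.npz");c={k:z[k] for k in z.files}
cr=lambda a,b:(200+a/3,120+b/3)
q=plane(c,[cr(82,80),cr(638,80),cr(628,194),cr(97,194)],65);print(q.round(1).tolist())
for i in range(4): print(np.linalg.norm(q[i]-q[(i+1)%4]))
e=q[1]-q[0];print("y az",np.degrees(np.arctan2(e[1],e[0])), np.degrees(np.arctan2(*(q[2]-q[3])[[1,0]])),q.mean(0))
print("knob top front/back", plane(c,[cr(362,208),cr(362,285)],[108,108]).round(1).tolist())
print("lever top", plane(c,[cr(332,468),cr(397,468),cr(397,510)],156).round(1).tolist())
print("tube far end",plane(c,[cr(362,580)],45))
E
```

```text
[[519.7, 85.8, 65.0], [443.7, 304.6, 65.0], [489.6, 320.0, 65.0], [564.5, 103.9, 65.0]]
231.69001654213315
48.43259001310479
228.7324479406641
48.2793135799058
y az 109.16279541258011 109.10951729524544 [504.36197553 203.58532641  65.        ]
knob top front/back [[524.4, 210.6, 108.0], [553.3, 220.6, 108.0]]
lever top [[606.2, 227.8, 156.0], [598.8, 249.4, 156.0], [614.5, 255.0, 156.0]]
tube far end [[722.26621181 278.92136698  45.        ]]
```

```bash
python3 - <<'E'
from h import *
z=np.load("pics/wrist_a.npz");c={k:z[k] for k in z.files};P=cloud(c,z['d'])
X=np.array([.9447,.328]);Y=np.array([-.328,.9447]);o=np.array([504.4,203.6])
S=(P[...,:2]-o)@X;L=(P[...,:2]-o)@Y
for v in range(184,312,3):
    u=321; print(v,"s %.1f l %.1f z %.1f"%(S[v,u],L[v,u],P[v,u,2]),end=' | ')
m=(P[...,2]>148)&(P[...,2]<162)&(np.abs(L)<30)&(S>80)&(S<160); print("\nlever top",np.median(S[m]),np.percentile(S[m],[5,95]),np.median(L[m]),m.sum())
m=(P[...,2]>100)&(P[...,2]<112)&(np.abs(L)<20)&(S>10)&(S<70); print("knob top",np.median(S[m]),np.percentile(S[m],[3,97]),np.percentile(L[m],[3,97]),m.sum())
m=(P[...,2]>68)&(P[...,2]<78)&(np.abs(L)<40)&(S>70)&(S<160); print("collar top",np.median(S[m]),np.percentile(S[m],[3,97]),np.percentile(L[m],[3,97]),m.sum())
E
```

```text
184 s 25.5 l 0.5 z 53.7 | 187 s 29.1 l 0.4 z 56.0 | 190 s 31.8 l 0.4 z 62.0 | 193 s 32.0 l 0.4 z 78.9 | 196 s 31.9 l 0.4 z 95.8 | 199 s 32.9 l 0.4 z 106.7 | 202 s 36.2 l 0.4 z 107.8 | 205 s 39.3 l 0.4 z 109.6 | 208 s 43.3 l 0.4 z 108.2 | 211 s 47.2 l 0.4 z 107.1 | 214 s 50.8 l 0.4 z 107.1 | 217 s 71.0 l 0.4 z 55.1 | 220 s 74.5 l 0.4 z 57.5 | 223 s 79.1 l 0.4 z 56.6 | 226 s 83.3 l 0.4 z 56.9 | 229 s 88.0 l 0.4 z 56.0 | 232 s 92.1 l 0.4 z 56.8 | 235 s 92.1 l 0.4 z 68.1 | 238 s 94.9 l 0.4 z 71.9 | 241 s 99.3 l 0.4 z 71.8 | 244 s 102.9 l 0.4 z 73.4 | 247 s 103.6 l 0.4 z 81.6 | 250 s 106.1 l 0.4 z 85.6 | 253 s 108.5 l 0.4 z 89.4 | 256 s 110.7 l 0.4 z 93.7 | 259 s 112.0 l 0.3 z 99.6 | 262 s 112.2 l 0.3 z 107.3 | 265 s 112.4 l 0.3 z 114.8 | 268 s 113.8 l 0.3 z 119.9 | 271 s 114.6 l 0.3 z 125.7 | 274 s 115.5 l 0.3 z 131.2 | 277 s 114.7 l 0.3 z 139.4 | 280 s 115.0 l 0.3 z 145.3 | 283 s 116.4 l 0.3 z 149.2 | 286 s 116.9 l 0.3 z 154.5 | 289 s 119.4 l 0.3 z 156.4 | 292 s 125.0 l 0.3 z 153.2 | 295 s 188.0 l 0.3 z 60.9 | 298 s 192.5 l 0.3 z 61.6 | 301 s 198.1 l 0.2 z 60.8 | 304 s 203.3 l 0.2 z 60.6 | 307 s 209.1 l 0.2 z 59.5 | 310 s 213.7 l 0.2 z 60.2 | 
lever top 118.0953210646017 [115.58265277 124.17577993] 0.33089182685019985 250
knob top 41.23125050874806 [32.0727347  52.02388389] [-6.58516544  6.25602392] 211
collar top 100.70478850988042 [ 91.94532349 131.91180305] [-24.61721258  24.8133469 ] 556
```

```bash
sed -i 's/^YAW=.*/YAW=np.radians(19.15)/' h.py; cat >> h.py <<'E'
RX=np.array([np.cos(YAW),np.sin(YAW),0]);RY=np.array([-RX[1],RX[0],0]);O=np.array([504.4,203.6,0])
def rig(s,l,z): return O+s*RX+l*RY+np.array([0,0,z])   # s from initial cup row centre
E
python3 -c "
from h import *
go(rig(42,0,140),rot((0,0,-1),RY))
go(rig(42,0,76),rot((0,0,-1),RY))"
```

```text
clk 2.30 pos [520.7 212.4 255.8] d_cm [ 2.48 11.55 -0.4 ] |11.8| rv [-0.009 -0.    -0.01 ] ang 0.8deg joints [  37.7   16.    15.6   -0.7  -89.9 -108.5] F [-0.2  0.9 -0.4]
clk 2.30 pos [520.7 212.4 255.8] d_cm [ 2.55 17.95 -0.46] |18.1| rv [-0.009 -0.    -0.01 ] ang 0.8deg joints [  37.7   16.    15.6   -0.7  -89.9 -108.5] F [-0.2  0.9 -0.4]
```

Request:
servo_tool:
  moves:
    - [[1, 0.8, 3, -0.1, -0.009, 0, -0.01], [1, 0.8, 3, -0.1, 0, 0, 0], [1, 0.6, 3, -0.1, 0, 0, 0], [1, 0.3, 3, -0.1, 0, 0, 0], [1, 0, 1, 0, 0, 0, 0], [1, 0, 0, 0, 0, 0, 0], [1, 0, 0, 0, 0, 0, 0]]

```text
clock: 3.0
tool_pos: [547.0, 210.6, 127.2]
tool_rot: [[0.947, 0.008, -0.322], [0.322, 0.003, 0.947], [0.009, -1.0, 0.0]]
ft_force: [-0.6, -0.3, 0.6]
width: 85.6
```

```bash
python3 -c "
from h import *
go(rig(42,0,76),rot((0,0,-1),RY))"
```

```text
clk 3.00 pos [547.  210.6 127.2] d_cm [-0.11  5.12  0.74] |5.2| rv [-0.    -0.007  0.009] ang 0.6deg joints [ 3.640e+01  2.020e+01  2.500e+00  1.000e-01 -7.180e+01 -1.077e+02] F [-0.6 -0.3  0.6]
```

Request:
servo_tool:
  moves:
    - [[1, -0.1, 1.5, 0.7, 0, -0.007, 0.009], [1, 0, 2, 0, 0, 0, 0], [1, 0, 1.3, 0, 0, 0, 0], [1, 0, 0, 0, 0, 0, 0], [1, 0, 0, 0, 0, 0, 0]]

```text
clock: 3.5
tool_pos: [546.3, 220.4, 82.4]
tool_rot: [[0.944, 0.008, -0.33], [0.33, 0.006, 0.944], [0.009, -1.0, 0.003]]
ft_force: [0.2, -0.0, -0.7]
width: 85.4
```

```bash
python3 -c "
from h import *
go(rig(42,0,76),rot((0,0,-1),RY))"
```

```text
clk 3.50 pos [546.3 220.4  82.4] d_cm [-0.32  0.64 -0.21] |0.7| rv [-0.003  0.002  0.009] ang 0.6deg joints [  37.2   22.2   -1.2    0.   -66.  -107.9] F [ 0.2 -0.  -0.7]
```

Near the knob; close and see whether the width comes to about 14 mm.

Request:
servo_tool:
  moves:
    - [[1, -0.3, 0.5, -0.2, 0, 0, 0], [-1, 0, 0, 0, 0, 0, 0], [-1, 0, 0, 0, 0, 0, 0], [-1, 0, 0, 0, 0, 0, 0], [-1, 0, 0, 0, 0, 0, 0], [-1, 0, 0, 0, 0, 0, 0], [-1, 0, 0, 0, 0, 0, 0], [-1, 0, 0, 0, 0, 0, 0]]
  force: 60

```text
clock: 4.3
tool_pos: [545.4, 219.2, 80.2]
tool_rot: [[0.944, 0.012, -0.331], [0.331, 0.01, 0.944], [0.015, -1.0, 0.005]]
ft_force: [0.3, -0.3, 0.2]
width: 10.2
```

Request:
servo_tool:
  moves:
    - [[-1, 0, 0, 0, 0, 0, 0], [-1, 0, 0, 0, 0, 0, 0], [-1, 0, 0, 0, 0, 0, 0]]

```text
clock: 4.6
tool_pos: [545.4, 219.2, 80.2]
tool_rot: [[0.944, 0.012, -0.331], [0.331, 0.01, 0.944], [0.015, -1.0, 0.005]]
ft_force: [-0.7, -0.3, -0.0]
width: 10.7
```

```bash
python3 -c "
from h import *
go(rig(42,0,76),rot((0,0,-1),RY))
snap('wrist','b');snap('scene','b')"
```

```text
clk 4.60 pos [545.4 219.2  80.2] d_cm [-0.19  0.42 -0.13] |0.5| rv [-0.005  0.003  0.015] ang 0.9deg joints [  37.1   22.    -2.    -0.   -65.1 -107.8] F [-0.7 -0.3 -0. ]
```

Both pads hold the knob (wrist picture (322,220)). Now pull it out.

Request:
servo_tool:
  moves:
    - [[-1, -0.5, 0, 0, 0, 0, 0], [-1, -0.7, 0, 0, 0, 0, 0], [-1, -0.7, 0, 0, 0, 0, 0], [-1, -0.7, 0, 0, 0, 0, 0], [-1, -0.7, 0, 0, 0, 0, 0], [-1, -0.7, 0, 0, 0, 0, 0], [-1, -0.7, 0, 0, 0, 0, 0], [-1, -0.7, 0, 0, 0, 0, 0], [-1, -0.5, 0, 0, 0, 0, 0], [-1, 0, 0, 0, 0, 0, 0]]

```text
clock: 5.7
tool_pos: [487.6, 199.1, 80.3]
tool_rot: [[0.943, 0.02, -0.332], [0.332, 0.013, 0.943], [0.023, -1.0, 0.006]]
ft_force: [5.0, 2.3, -3.6]
width: 10.4
```

```bash
python3 -c "
from h import *
go(rig(-28,0,76),rot((0,0,-1),RY))"
```

```text
clk 5.70 pos [487.6 199.1  80.3] d_cm [-1.07  0.4  -0.12] |1.2| rv [-0.006  0.004  0.023] ang 1.4deg joints [  39.4   15.3  -11.9    0.2  -61.5 -110.1] F [ 5.   2.3 -3.6]
```

Request:
servo_tool:
  moves:
    - [[-1, -0.5, 0, 0, 0, 0, 0.015], [-1, -0.5, 0, 0, 0, 0, 0], [-1, -0.5, 0, 0, 0, 0, 0], [-1, -0.4, 0, 0, 0, 0, 0], [-1, -0.4, 0, 0, 0, 0, 0], [-1, -0.4, 0, 0, 0, 0, 0]]

```text
clock: 6.3
tool_pos: [488.3, 199.4, 80.5]
tool_rot: [[0.94, 0.056, -0.336], [0.335, 0.026, 0.942], [0.061, -0.998, 0.006]]
ft_force: [18.9, 3.9, -12.2]
width: 10.2
```

```bash
python3 -c "
from h import *
go(rig(-28,0,76),rot((0,0,-1),RY))"
```

```text
clk 6.30 pos [488.3 199.4  80.5] d_cm [-1.17  0.38 -0.13] |1.2| rv [-0.006  0.008  0.061] ang 3.6deg joints [  39.9   13.8  -14.3    1.1  -58.5 -110.9] F [ 18.9   3.9 -12.2]
```

```bash
python3 - <<'E'
from h import *
c,p,d=snap('wrist','c');P=cloud(c,d)
S=(P-O)@RX;L=(P-O)@RY
m=(P[...,2]>60)&(P[...,2]<69)&(np.abs(L)<125)&(S<-20)&(S>-120)
print(m.sum(),np.percentile(S[m],[2,98]),np.percentile(L[m],[2,98]))
E
```

```text
7254 [-85.72543156 -37.72334004] [-115.96689941  115.45131683]
```

Request:
servo_tool:
  moves:
    - [[-1, -0.5, 0, 0, 0, 0, -0.03], [-1, -0.8, 0, 0, 0, 0, -0.03], [-1, -0.8, 0, 0, 0, 0, 0]]

```text
clock: 6.65
tool_pos: [485.2, 198.3, 81.6]
tool_rot: [[0.929, 0.145, -0.34], [0.335, 0.057, 0.94], [0.156, -0.988, 0.004]]
ft_force: [7.3, -0.7, 0.1]
width: 8.7
```

```bash
python3 - <<'E'
from h import *
go(rig(-28,0,76),rot((0,0,-1),RY))
def rim(c,d,lo,hi):
    P=cloud(c,d);S=(P-O)@RX;L=(P-O)@RY
    m=(np.abs(P[...,2]-65)<3.5)&(np.abs(L)<125)&(S>lo)&(S<hi)
    print(m.sum(),np.percentile(S[m],[1,2,5,25,50,75]).round(1),np.percentile(L[m],[2,98]).round(1))
z=np.load("pics/wrist_a.npz");rim({k:z[k] for k in z.files},z['d'],-60,24)
z=np.load("pics/wrist_c.npz");rim({k:z[k] for k in z.files},z['d'],-120,-38)
z=np.load("pics/wrist_b.npz");rim({k:z[k] for k in z.files},z['d'],-60,24)
c,p,d=snap('top','c'); crop(p,150,130,320,270,"rig_c",4)
rim(c,d,-120,-38);z=np.load("pics/top0.npz");rim(c,z['d'],-60,24)
c,p,d=snap('scene','c'); crop(p,310,130,450,240,"rig_cs",5)
E
```

```text
clk 6.65 pos [485.2 198.3  81.6] d_cm [-0.89  0.43 -0.12] |1.0| rv [-0.005  0.012  0.156] ang 9.0deg joints [  41.7    9.7  -21.2    4.   -50.8 -114.2] F [ 7.3 -0.7  0.1]
1556 [-23.8 -23.7 -23.7 -21.1   1.3  20.8] [-116.4  115.1]
6470 [-85.8 -85.7 -85.3 -82.9 -64.2 -42.7] [-116.   115.6]
6245 [-24.5 -24.3 -23.9 -21.   -1.8  19.4] [-116.   115.7]
145 [-88.9 -88.9 -88.5 -86.8 -73.7 -50.2] [-115.3   93.6]
213 [-28.2 -28.1 -27.7 -25.1  -4.1  16.9] [-115.   115.7]
```

Request:
servo_tool:
  moves:
    - [[-1, 0, 0, 0, 0, 0, 0.08], [-1, 0, 0, 0, 0, 0, 0.08], [-1, 0, 0, 0, 0, 0, 0], [-1, 0, 0, 0, 0, 0, 0]]

```text
clock: 7.15
tool_pos: [481.4, 196.7, 81.0]
tool_rot: [[0.939, -0.014, -0.343], [0.343, -0.001, 0.939], [-0.013, -1.0, 0.004]]
ft_force: [-1.2, 1.5, 3.4]
width: 7.8
```

```bash
cat >> h.py <<'E'
def rim(c,d,lo,hi):
    P=cloud(c,d);S=(P-O)@RX;L=(P-O)@RY
    m=(np.abs(P[...,2]-65)<3.5)&(np.abs(L)<125)&(S>lo)&(S<hi)
    print(m.sum(),np.percentile(S[m],[1,2,5,25,50,75]).round(1),np.percentile(L[m],[2,98]).round(1))
E
python3 - <<'E'
from h import *
go(rig(-28,0,76),rot((0,0,-1),RY))
c,p,d=snap('wrist','d');rim(c,d,-120,-38)
E
```

```text
clk 7.15 pos [481.4 196.7  81. ] d_cm [-0.39  0.51 -0.1 ] |0.6| rv [-0.004  0.016 -0.013] ang 1.2deg joints [  39.1   16.   -10.4   -0.5  -64.2 -108.8] F [-1.2  1.5  3.4]
5459 [-84.8 -84.6 -84.3 -81.9 -65.1 -45.8] [-116.3  115.7]
```

Request:
servo_tool:
  moves:
    - [[0.3, 0, 0, 0, 0, 0, 0], [0.3, 0, 0, 0, 0, 0, 0], [0.3, 0, 0, 0, 0, 0, 0], [0.3, 1.5, 0, -0.1, 0, 0, 0], [0.3, 1.5, 0, 0, 0, 0, 0], [0.3, 1.5, 0, 0, 0, 0, 0], [-1, 0.5, 0, 0, 0, 0, 0], [-1, 0, 0, 0, 0, 0, 0], [-1, 0, 0, 0, 0, 0, 0], [-1, 0, 0, 0, 0, 0, 0], [-1, 0, 0, 0, 0, 0, 0]]

```text
clock: 8.3
tool_pos: [522.5, 209.6, 79.1]
tool_rot: [[0.94, -0.018, -0.341], [0.341, -0.003, 0.94], [-0.018, -1.0, 0.004]]
ft_force: [0.0, -0.2, -0.2]
width: 0.1
```

```bash
python3 - <<'E'
from h import *
go(rig(3,0,80),rot((0,0,-1),RY))
c,p,d=snap('wrist','e');rim(c,d,-120,-38)
E
```

```text
clk 8.30 pos [522.5 209.6  79.1] d_cm [-1.6  -0.06  0.05] |1.6| rv [-0.004  0.014 -0.018] ang 1.3deg joints [  37.4   20.8   -3.8   -0.6  -66.4 -107.2] F [ 0.  -0.2 -0.2]
6980 [-85.4 -85.2 -84.8 -82.5 -67.1 -46.8] [-116.2  115.5]
```

Request:
servo_tool:
  moves:
    - [[-1, -0.8, 0, 0, 0, 0.01, -0.01], [-1, -0.8, 0, 0, 0, 0, 0], [-1, -0.6, 0, 0, 0, 0, 0], [-1, -0.5, 0, 0, 0, 0, 0], [-1, -0.5, 0, 0, 0, 0, 0], [-1, -0.5, 0, 0, 0, 0, 0]]

```text
clock: 8.95
tool_pos: [489.8, 198.6, 82.4]
tool_rot: [[0.943, 0.002, -0.334], [0.334, 0.005, 0.943], [0.003, -1.0, 0.005]]
ft_force: [0.4, -0.1, 0.8]
width: -0.0
```

```bash
python3 - <<'E'
from h import *
go(rig(3,0,80),rot((0,0,-1),RY))
c,p,d=snap('wrist','f');rim(c,d,-130,-38)
E
```

```text
clk 8.95 pos [489.8 198.6  82.4] d_cm [ 1.84  0.25 -0.02] |1.9| rv [-0.005  0.006  0.003] ang 0.5deg joints [  38.9   16.2  -10.1   -0.2  -63.5 -109.3] F [ 0.4 -0.1  0.8]
5997 [-85.7 -85.6 -85.2 -82.7 -63.7 -43. ] [-116.2  115.6]
```

```bash
python3 - <<'E'
from h import *
z=np.load("pics/wrist_f.npz");p=z['p'];crop(p,220,80,420,280,"wf",4)
c={k:z[k] for k in z.files};P=cloud(c,z['d']);S=(P-O)@RX;L=(P-O)@RY
for v in range(130,230,4): print(v,S[v,325].round(1),L[v,325].round(1),P[v,325,2].round(1),end=' | ')
E
```

```text
130 -77.5 0.2 0.5 | 134 -74.2 0.2 0.4 | 138 -70.9 0.3 0.4 | 142 -67.5 0.3 -0.0 | 146 -64.0 0.3 0.0 | 150 -60.6 0.3 -0.4 | 154 -57.1 0.4 -0.1 | 158 -53.7 0.4 0.0 | 162 -50.1 0.4 -0.5 | 166 -46.5 0.5 -1.2 | 170 -43.1 0.5 0.1 | 174 -39.5 0.5 -0.2 | 178 -36.1 0.5 1.3 | 182 -32.2 0.6 -0.2 | 186 -36.6 0.2 37.7 | 190 -36.4 0.1 50.5 | 194 -34.6 0.0 55.2 | 198 -31.5 0.1 54.7 | 202 -29.5 0.0 58.0 | 206 -29.4 -0.1 68.0 | 210 -29.0 -0.1 75.9 | 214 -29.5 -0.2 85.9 | 218 -29.7 -0.3 94.2 | 222 -29.6 -0.4 100.9 | 226 -28.9 -0.4 105.2 |
```

Request:
servo_tool:
  moves:
    - [[-1, -0.5, 0, 0, 0, 0, 0], [-1, -0.5, 0, 0, 0, 0, 0]]

```text
clock: 9.2
tool_pos: [479.1, 194.7, 82.2]
tool_rot: [[0.943, 0.001, -0.334], [0.334, 0.005, 0.943], [0.003, -1.0, 0.004]]
ft_force: [0.6, 0.1, 0.8]
width: -0.5
```

```bash
python3 - <<'E'
from h import *
go(rig(3,0,80),rot((0,0,-1),RY))
c,p,d=snap('wrist','g');rim(c,d,-130,-38);crop(p,220,80,420,280,"wg",4)
c,p,d=snap('scene','g'); crop(p,310,130,450,240,"sg",5)
E
```

```text
clk 9.20 pos [479.1 194.7  82.2] d_cm [ 2.98  0.23 -0.01] |3.0| rv [-0.004  0.006  0.003] ang 0.5deg joints [  39.3   15.   -11.7   -0.2  -63.  -109.7] F [0.6 0.1 0.8]
5868 [-85.9 -85.6 -85.4 -82.9 -63.4 -42.3] [-116.2  115.6]
```

```bash
python3 - <<'E'
from h import *
s=robot.state();c=optics.calibration('wrist')
T=np.array(s['tool_rot']);tp=np.array(s['tool_pos'])
print("tcp px",proj(c,tp),"grasp px",proj(c,tp-19*T[:,1]), "-50", proj(c,tp-50*T[:,1]))
z=np.load("pics/wrist_g.npz");P=cloud(c,z['d'])
for u,v in [(315,220),(333,220),(315,240),(333,240),(315,255),(333,262),(324,225),(324,230),(324,240),(315,265)]: 
    q=P[v,u];print(u,v,q.round(1),"tool",(T.T@(q-tp)).round(1),z['d'][v,u])
E
```

```text
tcp px [[325.28427864 233.60546651]] grasp px [[325.48449739 245.86956239]] -50 [[325.92959903 273.16686446]]
315 220 [481.  187.8  55.7] tool [-0.1 26.5 -7.3] 205.30104
333 220 [475.1 199.3  60.7] tool [-1.8 21.6  5.6] 200.07445
315 240 [471.1 185.9 116.4] tool [-10.  -34.2  -5.5] 144.1143
333 240 [468.1 194.6 116.3] tool [ -9.9 -34.1   3.7] 144.22017
315 255 [470.1 186.1 135.6] tool [-10.9 -53.4  -4.9] 125.37789
333 262 [468.  193.6 141.2] tool [-10.3 -59.    2.9] 120.14234
324 225 [476.4 193.   73.5] tool [-2.7  8.7 -0.8] 187.44302
324 230 [476.3 192.9  83.1] tool [-2.8 -0.9 -0.8] 178.15862
324 240 [469.4 190.2 116.8] tool [-10.1 -34.6  -0.9] 143.6595
315 265 [470.5 186.5 143.8] tool [-10.3 -61.6  -4.7] 117.629875
```

```bash
python3 - <<'E'
from h import *
s=robot.state();c=optics.calibration('scene')
T=np.array(s['tool_rot']);tp=np.array(s['tool_pos'])
z=np.load("pics/scene_g.npz");p=z['p'].copy()
P=cloud(c,z['d'])
big=cv2.resize(p[140:220,320:400],None,fx=8,fy=8,interpolation=cv2.INTER_CUBIC)
for k,col in ((0,(255,0,0)),(19,(0,255,0)),(54+19,(0,0,255))):
    q=proj(c,tp-k*T[:,1])[0];print(k,q); cv2.circle(big,(int((q[0]-320)*8),int((q[1]-140)*8)),4,col,-1)
for n,X in (("knobtop",rig(-19.5,0,108)),("kf",rig(-30,0,108)),("kb",rig(-8,0,108)),("knob bottom",rig(-8,0,60))):
    q=proj(c,X)[0];print(n,q); cv2.circle(big,(int((q[0]-320)*8),int((q[1]-140)*8)),4,(255,255,0),-1)
cv2.imwrite("pics/sg2.png",big[:,:,::-1])
for u,v in [(353,170),(353,180),(355,185),(356,160)]: print(u,v,P[v,u].round(1),p[v,u])
E
```

```text
0 [352.01788116 179.05905855]
19 [352.152491   174.61500307]
73 [352.54763396 161.61801149]
knobtop [354.29164107 173.47959512]
kf [351.51105677 172.81008889]
kb [357.35270155 174.21651035]
knob bottom [356.8733062  185.42992599]
353 170 [491.3 183.1 131.7] [63 64 65]
353 180 [484.2 193.6  81.2] [53 55 54]
355 185 [495.8 191.7  66.1] [49 49 49]
356 160 [500.7 185.8 174.9] [53 55 57]
```

```bash
python3 - <<'E'
from h import *
for t in 'eg':
    z=np.load(f"pics/wrist_{t}.npz");c={k:z[k] for k in z.files}
    R=c['R'];C=-R.T@c['t']
    # tool from cam
    A=np.array([[-0.001,0.964,0.264],[0.001,-0.264,0.964],[1,0.001,-0.001]]);o=np.array([-66.2,-168.3,-1.2])
    P=cloud(c,z['d']); Q=(P-C)@R.T@A.T+o
    for u in (313,316,332,335):
        print(t,u,[(v,*Q[v,u].round(1)) for v in range(226,246,2)])
E
```

```text
e 313 [(226, np.float64(4.7), np.float64(27.6), np.float64(-8.8)), (228, np.float64(6.2), np.float64(27.2), np.float64(-8.8)), (230, np.float64(8.1), np.float64(28.1), np.float64(-8.9)), (232, np.float64(10.0), np.float64(29.0), np.float64(-8.9)), (234, np.float64(11.2), np.float64(28.0), np.float64(-8.9)), (236, np.float64(12.3), np.float64(27.0), np.float64(-8.9)), (238, np.float64(-10.9), np.float64(-33.6), np.float64(-6.5)), (240, np.float64(-10.8), np.float64(-35.9), np.float64(-6.4)), (242, np.float64(-10.4), np.float64(-37.6), np.float64(-6.4)), (244, np.float64(-10.7), np.float64(-40.7), np.float64(-6.3))]
e 316 [(226, np.float64(3.6), np.float64(24.4), np.float64(-6.6)), (228, np.float64(5.9), np.float64(26.6), np.float64(-6.6)), (230, np.float64(6.8), np.float64(24.8), np.float64(-6.6)), (232, np.float64(8.3), np.float64(24.8), np.float64(-6.6)), (234, np.float64(9.6), np.float64(24.1), np.float64(-6.6)), (236, np.float64(11.6), np.float64(25.0), np.float64(-6.6)), (238, np.float64(-10.3), np.float64(-32.0), np.float64(-5.0)), (240, np.float64(-10.6), np.float64(-35.4), np.
[... 3129 characters left out ...]
4(-36.5), np.float64(3.1)), (244, np.float64(-9.9), np.float64(-38.9), np.float64(3.0))]
g 335 [(226, np.float64(0.8), np.float64(16.9), np.float64(6.8)), (228, np.float64(-0.2), np.float64(10.1), np.float64(6.5)), (230, np.float64(-0.5), np.float64(5.6), np.float64(6.3)), (232, np.float64(-1.0), np.float64(0.5), np.float64(6.1)), (234, np.float64(-1.5), np.float64(-4.2), np.float64(6.0)), (236, np.float64(-1.4), np.float64(-7.1), np.float64(5.8)), (238, np.float64(-10.4), np.float64(-32.2), np.float64(4.8)), (240, np.float64(-10.3), np.float64(-34.8), np.float64(4.7)), (242, np.float64(-10.5), np.float64(-37.7), np.float64(4.5)), (244, np.float64(-10.4), np.float64(-39.9), np.float64(4.5))]
```

The fingertips really end about 27 mm short of the reported TCP: both the wrist depth and the scene view show the shut fingers passing above the 108 mm knob while the TCP reads z=82. So I only nipped the top of the knob before. I'll regrasp deeper.

```bash
python3 - <<'E'
from h import *
go(rig(-19,0,50),rot((0,0,-1),RY))
E
```

```text
clk 9.30 pos [478.7 194.6  82.2] d_cm [ 0.82  3.22 -0.01] |3.3| rv [-0.005  0.006  0.002] ang 0.4deg joints [  39.3   15.   -11.8   -0.2  -63.1 -109.7] F [-0.4 -0.1  0.6]
```

Request:
servo_tool:
  moves:
    - [[0.6, 0, -0.8, 0, 0, 0, 0], [0.6, 0.5, 0, 0, 0, 0, 0], [0.6, 0.5, 0, 0, 0, 0, 0], [0.6, 0.1, 0, 0, 0, 0, 0], [0.6, 0, 0, 0, 0, 0, 0], [0.6, 0, 0, 0, 0, 0, 0]]

```text
clock: 9.9
tool_pos: [490.1, 198.5, 90.3]
tool_rot: [[0.943, -0.001, -0.333], [0.333, 0.004, 0.943], [0.0, -1.0, 0.004]]
ft_force: [0.1, -0.9, 0.0]
width: 68.3
```

```bash
python3 - <<'E'
from h import *
go(rig(-19,0,50),rot((0,0,-1),RY))
E
```

```text
clk 9.90 pos [490.1 198.5  90.3] d_cm [-0.38  4.03  0.  ] |4.0| rv [-0.004  0.006  0.   ] ang 0.4deg joints [  38.9   15.9   -9.2   -0.2  -64.8 -109.3] F [ 0.1 -0.9  0. ]
```

Request:
servo_tool:
  moves:
    - [[0.6, -0.3, 1.5, 0, 0, 0.006, 0], [0.6, 0, 1.5, 0, 0, 0, 0], [0.6, 0, 1, 0, 0, 0, 0], [0.6, 0, 0, 0, 0, 0, 0], [-1, 0, 0, 0, 0, 0, 0], [-1, 0, 0, 0, 0, 0, 0], [-1, 0, 0, 0, 0, 0, 0], [-1, 0, 0, 0, 0, 0, 0], [-1, 0, 0, 0, 0, 0, 0], [-1, 0, 0, 0, 0, 0, 0]]

```text
clock: 10.9
tool_pos: [488.2, 199.4, 50.7]
tool_rot: [[0.945, 0.002, -0.328], [0.328, 0.007, 0.945], [0.004, -1.0, 0.006]]
ft_force: [0.5, 0.6, -1.9]
width: 13.1
```

```bash
python3 - <<'E'
from h import *
go(rig(-19,0,50),rot((0,0,-1),RY))
E
```

```text
clk 10.90 pos [488.2 199.4  50.7] d_cm [-0.23  0.07 -0.14] |0.3| rv [-0.006  0.     0.004] ang 0.4deg joints [  39.    17.7  -13.    -0.3  -58.9 -109.7] F [ 0.5  0.6 -1.9]
```

Request:
servo_tool:
  moves:
    - [[-1, -0.4, 0, 0, 0, 0, 0], [-1, -0.4, 0, 0, 0, 0, 0], [-1, -0.4, 0, 0, 0, 0, 0], [-1, -0.4, 0, 0, 0, 0, 0], [-1, 0, 0, 0, 0, 0, 0]]

```text
clock: 11.4
tool_pos: [489.3, 199.8, 50.8]
tool_rot: [[0.943, 0.031, -0.33], [0.33, 0.017, 0.944], [0.035, -0.999, 0.006]]
ft_force: [-3.6, 1.8, 2.8]
width: 13.2
```

```bash
python3 - <<'E'
from h import *
go(rig(-28,0,50),rot((0,0,-1),RY))
c,p,d=snap('wrist','h');rim(c,d,-130,-38)
E
```

```text
clk 11.40 pos [489.3 199.8  50.8] d_cm [-1.25  0.04 -0.13] |1.3| rv [-0.006  0.002  0.035] ang 2.0deg joints [  39.5   16.6  -14.9    0.4  -56.5 -110.4] F [-3.6  1.8  2.8]
8999 [-85.5 -85.4 -85.  -82.6 -64.6 -44.2] [-116.1  115.6]
```

Request:
servo_tool:
  moves:
    - [[-1, -1.5, 0, 0, 0, 0, 0.035], [-1, -1.5, 0, 0, 0, 0, 0.02]]

```text
clock: 11.65
tool_pos: [484.1, 198.2, 52.8]
tool_rot: [[0.942, 0.022, -0.335], [0.335, 0.015, 0.942], [0.026, -1.0, 0.006]]
ft_force: [52.8, 4.3, -41.4]
width: 12.8
```

```bash
python3 - <<'E'
from h import *
go(rig(-28,0,50),rot((0,0,-1),RY))
c,p,d=snap('wrist','i');rim(c,d,-130,-38)
E
```

```text
clk 11.65 pos [484.1 198.2  52.8] d_cm [-0.71  0.26 -0.15] |0.8| rv [-0.006  0.007  0.026] ang 1.6deg joints [  39.6   16.3  -14.9    0.2  -57.3 -110.1] F [ 52.8   4.3 -41.4]
8683 [-85.9 -85.8 -85.4 -82.7 -63.8 -42.4] [-116.1  115.5]
```

53 N with no motion: that is the end stop. Release and go to the lever.

Request:
servo_tool:
  moves:
    - [[-1, 0.3, 0, 0, 0, 0, 0], [0.2, 0, 0, 0, 0, 0, 0], [0.2, 0, 0, 0, 0, 0, 0], [0.2, 0, 0, 0, 0, 0, 0], [0.2, 0, -2, 0, 0, 0, 0], [0.2, 0, -2.5, 0, 0, 0, 0], [-1, 0, -2.5, 0, 0, 0, 0], [-1, 0, -1, 0, 0, 0, 0], [-1, 0, 0, 0, 0, 0, 0], [-1, 0, 0, 0, 0, 0, 0]]

```text
clock: 12.7
tool_pos: [481.8, 196.5, 135.6]
tool_rot: [[0.942, 0.019, -0.335], [0.334, 0.014, 0.942], [0.023, -1.0, 0.007]]
ft_force: [-1.0, -0.2, 0.2]
width: -0.1
```

```bash
python3 - <<'E'
from h import *
go(rig(80,0,115),rot((0,0,-1),RY))
c,p,d=snap('wrist','j');rim(c,d,-130,-38)
P=cloud(c,d);S=(P-O)@RX;L=(P-O)@RY
m=(np.abs(L)<14)&(P[...,2]>86)&(P[...,2]<165)&(S>90)&(S<190)
for z0 in range(90,160,8):
    k=m&(np.abs(P[...,2]-z0)<4)
    if k.sum(): print(z0,k.sum(),np.percentile(S[k],[5,50,95]).round(1),np.median(L[k]).round(1))
E
```

```text
clk 12.70 pos [481.8 196.5 135.6] d_cm [10.32  2.29 -0.16] |10.6| rv [-0.007  0.007  0.023] ang 1.4deg joints [ 3.95e+01  1.22e+01 -7.40e+00  1.00e-01 -6.91e+01 -1.10e+02] F [-1.  -0.2  0.2]
2642 [-80.7 -80.4 -80.3 -78.5 -69.  -54.2] [-116.2  115.8]
```

The rack sprang back about 5 mm when I relaxed. Re-pull, then release without the relaxing move.

Request:
servo_tool:
  moves:
    - [[0.4, 0.9, 0, 0, 0, 0.007, 0.02], [0.4, 0, 0, 0, 0, 0, 0], [0.4, 0, 0, 0, 0, 0, 0], [0.4, 0, 2.5, 0, 0, 0, 0], [0.4, 0, 2.5, 0, 0, 0, 0], [0.4, 0, 2.5, 0, 0, 0, 0], [0.4, 0, 0.8, 0, 0, 0, 0], [0.4, 0, 0, 0, 0, 0, 0]]

```text
clock: 13.55
tool_pos: [485.8, 197.7, 45.1]
tool_rot: [[0.945, -0.007, -0.328], [0.328, 0.003, 0.945], [-0.005, -1.0, 0.005]]
ft_force: [-0.4, -0.9, 0.9]
width: 60.1
```

Request:
servo_tool:
  moves:
    - [[-1, 0, 0, 0, 0, 0, 0], [-1, 0, 0, 0, 0, 0, 0], [-1, 0, 0, 0, 0, 0, 0], [-1, 0, 0, 0, 0, 0, 0], [-1, 0, 0, 0, 0, 0, 0], [-1, -0.4, 0, 0, 0, 0, 0], [-1, -0.4, 0, 0, 0, 0, 0], [-1, -0.4, 0, 0, 0, 0, 0], [-1, -0.4, 0, 0, 0, 0, 0], [-1, 0, 0, 0, 0, 0, 0]]

```text
clock: 14.55
tool_pos: [483.1, 197.7, 48.0]
tool_rot: [[0.944, 0.019, -0.33], [0.33, 0.013, 0.944], [0.022, -1.0, 0.006]]
ft_force: [-2.9, 2.4, 2.0]
width: 13.3
```

```bash
python3 - <<'E'
from h import *
go(rig(-20,0,50),rot((0,0,-1),RY))
c,p,d=snap('wrist','k');rim(c,d,-130,-38)
E
```

```text
clk 14.55 pos [483.1 197.7  48. ] d_cm [ 0.21 -0.2  -0.14] |0.3| rv [-0.006  0.002  0.022] ang 1.3deg joints [ 3.950e+01  1.660e+01 -1.530e+01  1.000e-01 -5.680e+01 -1.103e+02] F [-2.9  2.4  2. ]
9044 [-85.6 -85.4 -85.1 -82.3 -63.6 -43. ] [-116.   115.6]
```

Request:
servo_tool:
  moves:
    - [[-0.3, 0, 0, 0, 0, 0, 0], [0.3, 0, 0, 0, 0, 0, 0], [0.3, 0, 0, 0, 0, 0, 0], [0.3, 0, -1, 0, 0, 0, 0], [0.3, 0, -2.5, 0, 0, 0, 0], [0.3, 0, -2.5, 0, 0, 0, 0], [0.3, 0, -2.0, 0, 0, 0, 0], [-1, 0, 0, 0, 0, 0, 0], [-1, 0, 0, 0, 0, 0, 0], [-1, 0, 0, 0, 0, 0, 0], [-1, 0, 0, 0, 0, 0, 0]]

```text
clock: 15.7
tool_pos: [480.2, 195.1, 135.9]
tool_rot: [[0.944, 0.02, -0.33], [0.33, 0.014, 0.944], [0.024, -1.0, 0.006]]
ft_force: [0.4, 0.1, -0.6]
width: 0.1
```

```bash
python3 - <<'E'
from h import *
go(rig(80,0,115),rot((0,0,-1),RY))
c,p,d=snap('wrist','l');rim(c,d,-130,-38)
E
```

```text
clk 15.70 pos [480.2 195.1 135.9] d_cm [10.51  2.34 -0.04] |10.8| rv [-0.006  0.003  0.024] ang 1.4deg joints [ 3.960e+01  1.190e+01 -7.700e+00  1.000e-01 -6.900e+01 -1.103e+02] F [ 0.4  0.1 -0.6]
3571 [-85.6 -85.4 -85.  -82.6 -63.2 -42. ] [-116.1  115.8]
```

Request:
servo_tool:
  moves:
    - [[-1, 2.5, 0, 0, 0, 0, 0.024], [-1, 3, 0.5, 0, 0, 0, 0], [-1, 2.5, 0.8, 0, 0, 0, 0], [-1, 1.5, 0.5, 0, 0, 0, 0], [-1, 0, 0, 0, 0, 0, 0], [-1, 0, 0, 0, 0, 0, 0]]

```text
clock: 16.35
tool_pos: [569.8, 225.8, 112.5]
tool_rot: [[0.944, -0.012, -0.331], [0.331, 0.0, 0.944], [-0.011, -1.0, 0.004]]
ft_force: [-0.4, 0.9, 0.4]
width: -0.2
```

```bash
python3 - <<'E'
from h import *
go(rig(80,0,113),rot((0,0,-1),RY))
c,p,d=snap('scene','l');crop(p,330,110,450,230,"sl",5)
c,p,d=snap('wrist','m');crop(p,260,180,380,340,"wm",4)
E
```

```text
clk 16.35 pos [569.8 225.8 112.5] d_cm [ 1.09 -0.06  0.04] |1.1| rv [-0.004  0.003 -0.011] ang 0.7deg joints [  35.9   24.5    7.    -0.4  -73.  -106.5] F [-0.4  0.9  0.4]
```

Request:
servo_tool:
  moves:
    - [[-1, 1.0, 0, 0, 0, 0, 0], [-1, 1.0, -0.1, 0, 0, 0, 0], [-1, 1.0, 0, 0, 0, 0, 0], [-1, 1.0, 0, 0, 0, 0, 0], [-1, 1.0, 0.1, 0, 0, 0, 0], [-1, 0.8, 0.3, 0, 0, 0, 0], [-1, 0.6, 0.4, 0, 0, 0, 0]]

```text
clock: 17.15
tool_pos: [630.7, 247.7, 110.2]
tool_rot: [[0.943, -0.009, -0.333], [0.333, 0.002, 0.943], [-0.008, -1.0, 0.005]]
ft_force: [-3.3, -1.1, 5.8]
width: -0.1
```

```bash
python3 - <<'E'
from h import *
go(rig(149,0,95),rot((0,0,-1),RY))
go(rig(165,0,62),rot((0,0,-1),RY))
c,p,d=snap('scene','n');crop(p,330,110,450,230,"sn",5)
E
```

```text
clk 17.15 pos [630.7 247.7 110.2] d_cm [ 1.53  1.51 -0.04] |2.2| rv [-0.005  0.005 -0.008] ang 0.6deg joints [  34.4   31.6   18.3   -0.4  -77.1 -104.8] F [-3.3 -1.1  5.8]
clk 17.15 pos [630.7 247.7 110.2] d_cm [ 3.16  4.8  -0.06] |5.7| rv [-0.005  0.005 -0.008] ang 0.6deg joints [  34.4   31.6   18.3   -0.4  -77.1 -104.8] F [-3.3 -1.1  5.8]
```

Request:
servo_tool:
  moves:
    - [[-1, 0.6, 0.5, 0, 0, 0, 0], [-1, 0.6, 0.6, 0, 0, 0, 0], [-1, 0.5, 0.8, 0, 0, 0, 0], [-1, 0.4, 0.9, 0, 0, 0, 0], [-1, 0.4, 1.0, 0, 0, 0, 0], [-1, 0.2, 1.0, 0, 0, 0, 0], [-1, 0, 0.6, 0, 0, 0, 0]]

```text
clock: 17.9
tool_pos: [662.0, 258.5, 62.7]
tool_rot: [[0.942, 0.006, -0.335], [0.335, 0.006, 0.942], [0.007, -1.0, 0.004]]
ft_force: [0.0, 0.0, 3.6]
width: -0.2
```

```bash
python3 - <<'E'
from h import *
go(rig(165,0,62),rot((0,0,-1),RY))
c,p,d=snap('scene','o');crop(p,330,110,450,230,"so",5)
E
```

```text
clk 17.90 pos [662.  258.5  62.7] d_cm [-0.19  0.07 -0.02] |0.2| rv [-0.004  0.007  0.007] ang 0.6deg joints [ 3.380e+01  3.620e+01  1.920e+01 -1.000e-01 -7.250e+01 -1.042e+02] F [0.  0.  3.6]
```

Request:
servo_tool:
  moves:
    - [[-1, 0, 0.4, 0, 0, 0, 0], [-1, 0, 0.4, 0, 0, 0, 0], [-1, 0, 0, 0, 0, 0, 0]]

```text
clock: 18.25
tool_pos: [662.0, 258.8, 61.6]
tool_rot: [[0.942, 0.01, -0.337], [0.337, 0.007, 0.942], [0.012, -1.0, 0.003]]
ft_force: [-0.1, 0.4, -0.3]
width: 0.3
```

Request:
servo_tool:
  moves:
    - [[-1, 0, -2, 0, 0, 0, 0], [-1, 0, -3, 0, 0, 0, 0], [-1, -1.5, -4, 0, 0, 0, 0], [-1, -2, -4, 0, 0, 0, 0], [-1, -3, -4, 0, 0, 0, 0], [1, -3, -2, 0, 0, 0, 0], [1, -3, 0, 0, 0, 0, 0], [1, 0, 0, 0, 0, 0, 0]]

```text
clock: 19.05
tool_pos: [537.3, 214.4, 252.9]
tool_rot: [[0.942, 0.003, -0.336], [0.336, 0.007, 0.942], [0.005, -1.0, 0.005]]
ft_force: [-0.9, -0.0, -0.1]
width: 43.3
```

```bash
python3 - <<'E'
from h import *
go(rig(40,0,240),rot((0,0,-1),RY))
c,p,d=snap('wrist','p');rim(c,d,-130,-38)
P=cloud(c,d);S=(P-O)@RX;L=(P-O)@RY
m=(np.abs(L)<8)&(S>100)&(S<200)
for s0 in range(105,195,8):
    k=m&(np.abs(S-s0)<4); print(s0,np.nanmedian(P[k][:,2]).round(1),end=' ')
E
```

```text
clk 19.05 pos [537.3 214.4 252.9] d_cm [0.53 1.29 0.05] |1.4| rv [-0.005  0.008  0.005] ang 0.6deg joints [  37.1   17.3   16.7   -0.2  -89.  -107.5] F [-0.9 -0.  -0.1]
1741 [-85.8 -85.5 -84.9 -82.7 -65.9 -44.6] [-116.9  115.4]
105 84.0 113 89.6 121 87.2 129 84.4 137 84.3 145 84.9 153 84.6 161 85.2 169 86.2 177 86.4 185 86.4 193 nan
  return np.nanmean(a, axis, out=out, keepdims=keepdims)
```

```bash
cat > kin.py <<'E'
import numpy as np, json
from scipy.spatial.transform import Rotation as Ro
from scipy.optimize import least_squares
def fk(q,k):
    h,a,L1,L2,e,d,L3=k
    j=np.radians(q)
    A=Ro.from_euler('z',j[0]); B=Ro.from_euler('y',j[1]); C=Ro.from_euler('y',-j[2])
    R3=A*B*C
    p=A.apply([a,0,h])+(A*B).apply([0,0,L1])+R3.apply([L2,0,e])
    R4=R3*Ro.from_euler('x',SG[0]*j[3]); p=p+R4.apply([0,d,0])
    R5=R4*Ro.from_euler('y',-j[4]); R6=R5*Ro.from_euler('x',SG[1]*j[5])
    p=p+R5.apply([L3,0,0])
    # tool: y = x6 ; z at j6=0?
    M=np.array([[0,1,0],[0,0,-1],[-1,0,0]],float) # columns: tool x,y,z in frame6 -> placeholder
    return p,R6.as_matrix()@M0
SG=[-1,-1]
M0=np.eye(3)
if __name__=="__main__":
    D=[json.loads(l) for l in open('log.jsonl')]
    import sys
    for sg in [(-1,-1),(1,1),(-1,1),(1,-1)]:
        SG[:]=sg
        # estimate M0
        M0=np.eye(3)
        Rs=[fk(d['joint_pos'],(0,)*7)[1].T@np.array(d['tool_rot']) for d in D]
        m=Ro.from_matrix(np.array(Rs)).mean(); res=(Ro.from_matrix(np.array(Rs))*m.inv()).magnitude()
        print(sg,m.as_matrix().round(3).tolist(),np.degrees(res).max())
        f=lambda k:np.concatenate([fk(d['joint_pos'],k)[0]-d['tool_pos'] for d in D if np.abs(d['joint_velocities']).max()<3])
        r=least_squares(f,[185,0,410,430,0,-150,300],x_scale=[100]*7)
        print(r.x.round(2),np.abs(r.fun).max())
E
python3 kin.py; wc -l log.jsonl
```

```text
(-1, -1) [[-0.0, 1.0, 0.0], [1.0, -0.0, 0.0], [0.0, 0.0, -1.0]] 3.3278062790022613e-14
[ 148.2    0.   520.7  400.8    0.  -154.4  388. ] 3.694822225952521e-12
(1, 1) [[0.0, 1.0, -0.001], [-0.815, -0.0, -0.58], [-0.58, 0.001, 0.815]] 55.30937198848407
[  52.66    9.43  510.59  393.54    2.37 -152.26  288.46] 6.582637280403219
(-1, 1) [[-0.0, 1.0, -0.0], [-0.813, -0.0, -0.583], [-0.583, 0.0, 0.813]] 55.537012225918744
[ 148.2    0.   520.7  400.8    0.  -154.4  388. ] 3.694822225952521e-12
(1, -1) [[-0.0, 1.0, -0.001], [1.0, 0.0, -0.003], [-0.003, -0.001, -1.0]] 7.9080034563019055
[  52.66    9.43  510.59  393.54    2.37 -152.26  288.46] 6.582637280403219
27 log.jsonl
```

```bash
cat > kin.py <<'E'
import numpy as np
from scipy.spatial.transform import Rotation as Ro
from scipy.optimize import least_squares
h,L1,L2,d,L3=148.2,520.7,400.8,-154.4,388.
M0=np.array([[0,1,0],[1,0,0],[0,0,-1.]])
LO=np.array([-168.99,-69.2,-62.41,-164.36,-168.68,-174.98]);HI=np.array([168.99,112.95,85.93,98.24,-3.75,174.98])
def rx(a):c,s=np.cos(a),np.sin(a);return np.array([[1,0,0],[0,c,-s],[0,s,c]])
def ry(a):c,s=np.cos(a),np.sin(a);return np.array([[c,0,s],[0,1,0],[-s,0,c]])
def rz(a):c,s=np.cos(a),np.sin(a);return np.array([[c,-s,0],[s,c,0],[0,0,1]])
def fk(q,full=False):
    j=np.radians(q);A=rz(j[0]);B=A@ry(j[1]);R3=B@ry(-j[2])
    sh=np.array([0,0,h]);el=sh+B[:,2]*L1;w=el+R3[:,0]*L2
    R4=R3@rx(-j[3]);w2=w+R4[:,1]*d
    R5=R4@ry(-j[4]);p=w2+R5[:,0]*L3
    R=R5@rx(-j[5])@M0
    return (p,R,(sh,el,w,w2)) if full else (p,R)
def ik(p,R,q0=None,n=12,rng=np.random.default_rng(0),m=1.0):
    best=[]
    def f(q):
        a,b=fk(q);return np.r_[(a-p)/10,Ro.from_matrix(R.T@b).as_rotvec()*10]
    starts=[q0] if q0 is not None else []
    base=np.degrees(np.arctan2(p[1],p[0]))
    for _ in range(n):
        q=rng.uniform(LO,HI);q[0]=base+rng.uniform(-60,60);q[1]=rng.uniform(-40,60);starts.append(q)
    for q in starts:
        r=least_squares(f,np.clip(q,LO+m,HI-m),bounds=(LO+m,HI-m),max_nfev=60)
        if r.cost<1e-4: 
            if not any(np.abs(r.x-b).max()<2 for b in best): best.append(r.x)
            if q is q0: break
    return best
E
cat > search.py <<'E'
from h import *; import kin
YO=46.
for cup,l in ((1,-93),(4,93)):
    g=rig(-61.5,l,6+75+25)   # grasp at x=+25 when standing
    for beta in (0,20,35,50):
        out=[]
        for a in range(-120,181,20):
            al=np.radians(19.15+a)
            y=np.array([np.cos(al)*np.cos(np.radians(beta)),np.sin(al)*np.cos(np.radians(beta)),-np.sin(np.radians(beta))])
            zz=np.array([-np.sin(al),np.cos(al),0])
            for sg in (1,-1):
                R=rot(y,sg*zz)
                s=kin.ik(g+YO*y,R,n=6)
                for q in s:
                    # link clearance: min z of wrist pts
                    P=kin.fk(q,True)[2]
                    out.append((a,sg,q.round(0).astype(int).tolist(),int(min(P[2][2],P[3][2]))))
        print(cup,beta,len(out))
        for o in out: print("   ",o)
E
time python3 search.py
```

```text
1 0 26
    (-120, 1, [49, 57, -8, 32, -112, 103], 71)
    (-120, -1, [49, 57, -8, 32, -112, -77], 71)
    (-100, 1, [56, 51, -27, 43, -99, 98], 83)
    (-100, -1, [56, 51, -27, 43, -99, -82], 83)
    (-80, 1, [61, 46, -45, 58, -89, 89], 105)
    (-80, -1, [61, 46, -45, 58, -89, -91], 105)
    (0, 1, [-36, 67, -59, -120, -110, 121], 26)
    (0, -1, [-36, 67, -59, -120, -110, -59], 26)
    (20, 1, [-38, 45, -42, -103, -89, 87], 105)
    (20, -1, [-38, 45, -42, -103, -89, -93], 106)
    (40, 1, [-33, 42, -25, -88, -91, 67], 106)
    (40, -1, [-33, 42, -25, -88, -91, -113], 106)
    (60, 1, [-26, 45, -10, -77, -99, 55], 106)
    (60, -1, [-26, 45, -10, -77, -99, -125], 106)
    (80, 1, [-19, 49, 5, -69, -110, 48], 105)
    (80, -1, [-19, 49, 5, -69, -110, -132], 106)
    (100, 1, [-12, 55, 19, -63, -122, 43], 106)
    (100, -1, [-12, 55, 19, -63, -122, -137], 105)
    (120, 1, [-4, 60, 32, -58, -135, 41], 105)
    (120, -1, [-4, 60, 32, -58, -135, -139], 105)
    (140, 1, [5, 64, 41, -51, -146, 44], 106)
    (140, -1, [5, 64, 41, -51, -146, -136], 106)
    (160, 1, [15, 68, 44, -36, -152
[... 8504 characters left out ...]
 (40, 1, [38, 1, -33, -37, -22, -39], 367)
    (40, -1, [38, 1, -33, -37, -22, 141], 367)
    (60, 1, [24, 8, -22, -47, -46, -6], 367)
    (80, 1, [21, 15, -12, -45, -62, 11], 367)
    (100, 1, [21, 22, -3, -41, -76, 22], 367)
    (100, -1, [21, 22, -3, -41, -76, -158], 367)
    (120, 1, [24, 28, 6, -36, -87, 33], 367)
    (120, -1, [24, 28, 6, -36, -87, -147], 367)
    (140, 1, [29, 34, 13, -30, -97, 44], 367)
    (140, -1, [29, 34, 13, -30, -97, -136], 367)
    (160, 1, [35, 38, 18, -23, -103, 56], 367)
    (160, -1, [35, 38, 18, -23, -103, -124], 367)
    (180, 1, [41, 40, 19, -14, -107, 69], 367)
    (180, -1, [41, 40, 19, -14, -107, -111], 367)
real	1m30.370s
user	1m28.642s
sys	0m0.214s
```

```bash
cat > search2.py <<'E'
from h import *; import kin
YO=46.
H=np.array([[603.0,-313.4],[506.6,-336.1],[426.3,-361.5],[348.5,-417.3]]);B=np.array([[581.3,-179.6],[483.5,-202.4],[419.4,-226.7],[330.9,-279.0]])
bt=np.radians(20)
for i in range(4):
    hd=np.r_[H[i]-B[i],0];hd/=np.linalg.norm(hd)
    g=np.r_[H[i],24]-45*hd
    y=-np.sin(bt)*hd-np.cos(bt)*np.array([0,0,1.])
    al=-hd; zz=np.array([-al[1],al[0],0])
    for sg in (1,-1):
        R=rot(y,sg*zz)
        for up in (0,120):
            print(i,sg,up,[q.round(0).tolist() for q in kin.ik(g+YO*y+[0,0,up],R,n=6)])
for l in (-93,-31,31,93):
    al=np.radians(19.15+60);y=np.array([np.cos(al)*np.cos(bt),np.sin(al)*np.cos(bt),-np.sin(bt)]);zz=np.array([-np.sin(al),np.cos(al),0])
    for sg in (1,-1):
        for up in (0,80):
            print(l,sg,up,[q.round(0).tolist() for q in kin.ik(rig(-61.5,l,111+up)+YO*y,rot(y,sg*zz),n=6)])
E
python3 search2.py
```

```text
0 1 0 [[-20.0, 43.0, 22.0, -18.0, -80.0, 34.0]]
0 1 120 [[-20.0, 38.0, 30.0, -17.0, -93.0, 30.0]]
0 -1 0 [[-20.0, 43.0, 22.0, -18.0, -80.0, -146.0]]
0 -1 120 [[-20.0, 38.0, 30.0, -17.0, -93.0, -150.0]]
1 1 0 [[-25.0, 36.0, 9.0, -17.0, -75.0, 41.0]]
1 1 120 [[-25.0, 30.0, 17.0, -16.0, -89.0, 37.0]]
1 -1 0 [[-25.0, 36.0, 9.0, -17.0, -75.0, -139.0]]
1 -1 120 [[-25.0, 30.0, 17.0, -16.0, -89.0, -143.0]]
2 1 0 [[-31.0, 32.0, 1.0, -17.0, -71.0, 42.0]]
2 1 120 [[-31.0, 25.0, 9.0, -17.0, -85.0, 37.0]]
2 -1 0 [[-31.0, 32.0, 1.0, -17.0, -71.0, -138.0]]
2 -1 120 [[-31.0, 25.0, 9.0, -17.0, -85.0, -143.0]]
3 1 0 [[-39.0, 31.0, -1.0, -14.0, -73.0, 53.0]]
3 1 120 [[-39.0, 25.0, 7.0, -14.0, -87.0, 49.0]]
3 -1 0 [[-39.0, 31.0, -1.0, -14.0, -73.0, -127.0]]
3 -1 120 [[-39.0, 25.0, 7.0, -14.0, -87.0, -131.0]]
-93 1 0 [[-21.0, 30.0, -11.0, -68.0, -84.0, 42.0]]
-93 1 80 [[-21.0, 22.0, -8.0, -68.0, -88.0, 31.0]]
-93 -1 0 [[-21.0, 30.0, -11.0, -68.0, -84.0, -138.0]]
-93 -1 80 [[-21.0, 22.0, -8.0, -68.0, -88.0, -149.0]]
-31 1 0 [[-16.0, 27.0, -17.0, -72.0, -80.0, 43.0]]
-31 1 80 [[-15.0, 18.0, -14.0, -71.0, -83.0, 32.0]]
-31 -1 0 [[-16.0, 27.0, -17.0, -72.0, -80.0, -137.0]]
-31 -1 80 [[-15.0, 18.0, -14.0, -71.0, -83.0, -148.0]]
31 1 0 [[-10.0, 25.0, -21.0, -76.0, -75.0, 44.0]]
31 1 80 [[-9.0, 15.0, -18.0, -74.0, -78.0, 31.0]]
31 -1 0 [[-10.0, 25.0, -21.0, -76.0, -75.0, -136.0]]
31 -1 80 [[-9.0, 15.0, -18.0, -74.0, -78.0, -149.0]]
93 1 0 [[-3.0, 23.0, -25.0, -82.0, -70.0, 45.0]]
93 1 80 [[-2.0, 12.0, -22.0, -78.0, -72.0, 30.0]]
93 -1 0 [[-3.0, 23.0, -25.0, -82.0, -70.0, -135.0]]
93 -1 80 [[-2.0, 12.0, -22.0, -78.0, -72.0, -150.0]]
```

```bash
cat >> h.py <<'E'
def plan(p,R,n=None,jaw=1,vmax=4.5,wmax=0.14):
    s=log();T=Ro.from_matrix(np.array(s['tool_rot']));p0=np.array(s['tool_pos']);p=np.array(p,float)
    rv=(T.inv()*Ro.from_matrix(R)).as_rotvec();D=np.linalg.norm(p-p0)/10;W=np.linalg.norm(rv)
    N=n or int(max(np.ceil(D/vmax),np.ceil(W/wmax),1))
    print("clk %.2f pos %s D %.1fcm W %.1fdeg N %d joints %s width %.1f F %s"%(s['clock'],np.round(p0,1),D,np.degrees(W),N,np.round(s['joint_pos'],0),s['width'],np.round(s['ft_force'],1)))
    rows=[]
    for i in range(N):
        Ti=T*Ro.from_rotvec(rv*i/N)
        t=Ti.inv().apply((p-p0)/N)/10
        rows.append([jaw]+[round(float(x),2) for x in t]+[round(float(x),3) for x in rv/N])
    for i in range(0,N,12): print(json.dumps(rows[i:i+12]))
UP=np.array([0,0,1.]);YO=46.
def pick(g,hd,b=20):
    """TCP pose to grasp at world point g a torch lying with head dir hd"""
    b=np.radians(b);hd=np.array(hd,float);hd/=np.linalg.norm(hd)
    y=-np.sin(b)*hd-np.cos(b)*UP; al=-hd
    R=rot(y,-np.array([-al[1],al[0],0])); return np.array(g,float)+YO*y,R
def place(g,a=60,b=20):
    b=np.radians(b);al=YAW+np.radians(a);y=np.array([np.cos(al)*np.cos(b),np.sin(al)*np.cos(b),-np.sin(b)])
    R=rot(y,-np.array([-np.sin(al),np.cos(al),0])); return np.array(g,float)+YO*y,R
E
python3 - <<'E'
from h import *
p,R=pick((470,-300,240),az(-81))
plan(p,R)
E
```

```text
clk 19.10 pos [538.7 214.9 252.8] D 50.8cm W 102.1deg N 13 joints [  37.   17.   17.   -0.  -89. -107.] width 50.6 F [0.  0.2 0.9]
[[1, -1.81, 0.4, -3.44, 0.023, 0.134, 0.02], [1, -1.33, 0.35, -3.65, 0.023, 0.134, 0.02], [1, -0.82, 0.29, -3.81, 0.023, 0.134, 0.02], [1, -0.3, 0.21, -3.89, 0.023, 0.134, 0.02], [1, 0.22, 0.12, -3.9, 0.023, 0.134, 0.02], [1, 0.74, 0.02, -3.83, 0.023, 0.134, 0.02], [1, 1.25, -0.08, -3.7, 0.023, 0.134, 0.02], [1, 1.72, -0.19, -3.5, 0.023, 0.134, 0.02], [1, 2.17, -0.31, -3.23, 0.023, 0.134, 0.02], [1, 2.57, -0.42, -2.9, 0.023, 0.134, 0.02], [1, 2.93, -0.54, -2.52, 0.023, 0.134, 0.02], [1, 3.23, -0.65, -2.1, 0.023, 0.134, 0.02]]
[[1, 3.46, -0.76, -1.64, 0.023, 0.134, 0.02]]
```

Request:
servo_tool:
  moves:
    - [[1, -1.8, 0.4, -3.4, 0.02, 0.134, 0.02], [1, -1.3, 0.4, -3.6, 0.02, 0.134, 0.02], [1, -0.8, 0.3, -3.8, 0.02, 0.134, 0.02], [1, -0.3, 0.2, -3.9, 0.02, 0.134, 0.02], [1, 0.2, 0.1, -3.9, 0.02, 0.134, 0.02], [1, 0.7, 0, -3.8, 0.02, 0.134, 0.02], [1, 1.2, -0.1, -3.7, 0.02, 0.134, 0.02], [1, 1.7, -0.2, -3.5, 0.02, 0.134, 0.02], [1, 2.2, -0.3, -3.2, 0.02, 0.134, 0.02], [1, 2.6, -0.4, -2.9, 0.02, 0.134, 0.02], [1, 2.9, -0.5, -2.5, 0.02, 0.134, 0.02], [1, 3.2, -0.6, -2.1, 0.02, 0.134, 0.02]]

```text
clock: 20.3
tool_pos: [465.6, -253.5, 192.0]
tool_rot: [[0.216, -0.098, 0.971], [-0.923, 0.305, 0.236], [-0.319, -0.947, -0.024]]
ft_force: [1.1, 1.0, 0.3]
width: 85.5
```

```bash
python3 - <<'E'
from h import *
p,R=pick((470,-300,240),az(-81))
plan(p,R)
E
```

```text
clk 20.30 pos [ 465.6 -253.5  192. ] D 3.1cm W 5.1deg N 1 joints [ -23.   24.   20.  -14.  -98. -145.] width 85.5 F [1.1 1.  0.3]
[[1, 2.74, -1.41, -0.55, 0.05, 0.069, 0.025]]
```

Request:
servo_tool:
  moves:
    - [[1, 2.0, -1.4, -0.5, 0.05, 0.07, 0.02], [1, 0.5, 0, 0, 0, 0, 0], [1, 0, 0, 0, 0, 0, 0]]

```text
clock: 20.6
tool_pos: [466.0, -289.6, 191.0]
tool_rot: [[0.129, -0.055, 0.99], [-0.93, 0.339, 0.14], [-0.343, -0.939, -0.008]]
ft_force: [-0.2, 0.7, -0.5]
width: 85.4
```

```bash
python3 - <<'E'
from h import *
p,R=pick((470,-300,240),az(-81))
plan(p,R); snap('wrist','q');snap('top','q')
E
```

```text
clk 20.60 pos [ 466.  -289.6  191. ] D 0.8cm W 1.1deg N 1 joints [ -28.   26.   23.  -16.  -99. -146.] width 85.4 F [-0.2  0.7 -0.5]
[[1, -0.65, -0.37, 0.22, 0.001, -0.018, -0.001]]
```

```bash
cat >> h.py <<'E'
def torches(c,d,zlo=21,zhi=40,box=(280,650,-470,-150)):
    P=cloud(c,d)
    m=(P[...,2]>zlo)&(P[...,2]<zhi)&(P[...,0]>box[0])&(P[...,0]<box[1])&(P[...,1]>box[2])&(P[...,1]<box[3])
    n,lab,st,_=cv2.connectedComponentsWithStats(m.astype(np.uint8))
    out=[]
    for i in range(1,n):
        if st[i,4]<80: continue
        Q=P[lab==i];mu=Q[:,:2].mean(0);u,sv,vt=np.linalg.svd(Q[:,:2]-mu,full_matrices=False)
        dr=vt[0]*(1 if vt[0][1]<0 else -1); t=(Q[:,:2]-mu)@dr
        a,b=np.percentile(t,[1,99]); w=np.percentile((Q[:,:2]-mu)@vt[1],[2,98])
        print("px",st[i],"head",(mu+dr*b).round(1),"tail",(mu+dr*a).round(1),"len %.1f"%(b-a),"w",w.round(1),"az %.1f"%np.degrees(np.arctan2(dr[1],dr[0])),"zmax %.1f"%np.percentile(Q[:,2],98))
        out.append((mu+dr*b,mu+dr*a,dr))
    return out
E
python3 - <<'E'
from h import *
for n in ('wrist','top'):
    z=np.load(f"pics/{n}_q.npz");c={k:z[k] for k in z.files};print(n);torches(c,z['d'])
z=np.load("pics/wrist_q.npz");c={k:z[k] for k in z.files}
print("tail tops px->z18",plane(c,[(295,158),(348,148),(428,143),(221,192)],18).round(1).tolist())
print("head ends",plane(c,[(288,282),(355,270)],18).round(1).tolist())
E
```

```text
wrist
px [ 415  138   33  123 2366] head [ 603.  -301.6] tail [ 576.5 -161.8] len 142.3 w [-13.5  11.5] az -79.3 zmax 33.9
px [ 336  145   33  125 2565] head [ 510.8 -329. ] tail [ 481.8 -184.1] len 147.8 w [-14.3  13.4] az -78.7 zmax 33.7
px [ 275  156   36  126 2583] head [ 432.2 -353.9] tail [ 422.2 -206.3] len 148.0 w [-13.1  14.1] az -86.1 zmax 33.8
px [ 208  190   25   66 1202] head [ 342.7 -334.5] tail [ 334.8 -259.8] len 75.1 w [-10.5  12.9] az -84.0 zmax 33.3
top
px [370 176  44  17 318] head [ 600.1 -305.5] tail [ 574.3 -160.3] len 147.4 w [-13.3  13.8] az -79.9 zmax 36.0
px [377 207  29  14 198] head [ 497.1 -272.3] tail [ 476.1 -182.7] len 91.9 w [-12.8  13.8] az -76.8 zmax 36.6
px [385 229  13  10  87] head [ 424.4 -242.8] tail [ 414.7 -203.9] len 40.0 w [-13.8  15.5] az -75.9 zmax 36.8
tail tops px->z18 [[417.6, -204.9, 18.0], [482.6, -182.6, 18.0], [582.9, -161.7, 18.0], [331.4, -260.9, 18.0]]
head ends [[432.1, -359.0, 18.0], [511.5, -332.9, 18.0]]
```

```bash
sed -i 's/YO=46\./YO=37./' h.py; python3 - <<'E'
from h import *
p,R=pick((502.2,-286,88),az(-78.7)); plan(p,R,jaw=0.4)
E
```

```text
clk 20.70 pos [ 466.2 -288.4  192. ] D 14.3cm W 3.2deg N 4 joints [ -27.   26.   23.  -16.  -99. -146.] width 85.0 F [0.5 0.6 0.2]
[[0.4, 0.95, 3.34, 0.91, -0.003, -0.013, -0.0], [0.4, 0.96, 3.34, 0.9, -0.003, -0.013, -0.0], [0.4, 0.98, 3.33, 0.9, -0.003, -0.013, -0.0], [0.4, 0.99, 3.33, 0.9, -0.003, -0.013, -0.0]]
```

Request:
servo_tool:
  moves:
    - [[0.4, 1, 3.3, 0.9, 0, -0.013, 0], [0.4, 1, 3.3, 0.9, 0, -0.013, 0], [0.4, 1, 3.3, 0.9, 0, -0.013, 0], [0.4, 1, 3, 0.9, 0, -0.013, 0], [0.4, 0, 0, 0, 0, 0, 0], [0.4, 0, 0, 0, 0, 0, 0]]

```text
clock: 21.3
tool_pos: [506.6, -269.8, 56.3]
tool_rot: [[0.2, -0.054, 0.978], [-0.92, 0.332, 0.207], [-0.336, -0.942, 0.017]]
ft_force: [-0.4, -0.6, 1.5]
width: 59.7
```

```bash
python3 - <<'E'
from h import *
p,R=pick((502.2,-286,18),az(-78.7)); plan(p,R,jaw=0.4)
c,p,d=snap('wrist','r');torches(c,d)
E
```

```text
clk 21.30 pos [ 506.6 -269.8   56.3] D 7.3cm W 1.2deg N 2 joints [ -24.   32.   14.  -16.  -83. -140.] width 59.7 F [-0.4 -0.6  1.5]
[[0.4, 1.33, 3.4, -0.43, -0.006, 0.008, 0.003], [0.4, 1.35, 3.4, -0.4, -0.006, 0.008, 0.003]]
px [ 290  109   45  208 6877] head [ 511.3 -327.9] tail [ 482.2 -183.8] len 147.0 w [-13.5  13.7] az -78.6 zmax 33.7
px [ 420  108   41  182 5520] head [ 601.  -288.8] tail [ 576.1 -161.7] len 129.5 w [-12.7  10.2] az -78.9 zmax 33.6
px [ 183  119   69  171 5182] head [ 429.2 -326.2] tail [ 424.4 -205.5] len 120.8 w [-10.3  12.7] az -87.7 zmax 33.3
px [  57  167   65  190 5786] head [ 352.3 -386.4] tail [ 336.5 -259.4] len 128.0 w [-8.7 12.1] az -82.9 zmax 33.3
```

Request:
servo_tool:
  moves:
    - [[0.4, 0.9, 2.3, -0.3, -0.006, 0.008, 0.003], [0.4, 0.9, 2.3, -0.3, 0, 0.008, 0], [0.4, 0.8, 1.8, -0.2, 0, 0, 0], [0.4, 0, 0, 0, 0, 0, 0]]

```text
clock: 21.75
tool_pos: [504.7, -276.5, -5.1]
tool_rot: [[0.19, -0.048, 0.981], [-0.925, 0.326, 0.195], [-0.329, -0.944, 0.017]]
ft_force: [-0.9, 0.4, -0.5]
width: 59.6
```

```bash
python3 - <<'E'
from h import *
p,R=pick((502.2,-286,18),az(-78.7)); plan(p,R,jaw=0.4)
E
```

```text
clk 21.75 pos [ 504.7 -276.5   -5.1] D 1.3cm W 1.3deg N 1 joints [ -25.   35.   10.  -17.  -76. -138.] width 59.6 F [-0.9  0.4 -0.5]
[[0.4, 0.02, 1.22, -0.46, -0.017, 0.005, 0.013]]
```

Negative TCP heights are accepted (the real tip is about 27 mm higher). Finish the descent and grip.

Request:
servo_tool:
  moves:
    - [[0.4, 0, 1.1, -0.4, -0.017, 0, 0.013], [0.4, 0, 0.1, 0, 0, 0, 0], [-1, 0, 0, 0, 0, 0, 0], [-1, 0, 0, 0, 0, 0, 0], [-1, 0, 0, 0, 0, 0, 0], [-1, 0, 0, 0, 0, 0, 0], [-1, 0, 0, 0, 0, 0, 0], [-1, 0, 0, 0, 0, 0, 0]]
  force: 80

```text
clock: 22.55
tool_pos: [503.7, -275.4, -9.8]
tool_rot: [[0.194, -0.06, 0.979], [-0.922, 0.33, 0.203], [-0.335, -0.942, 0.009]]
ft_force: [0.4, 0.0, -1.6]
width: 20.9
```

```bash
python3 - <<'E'
from h import *
p,R=pick((502.2,-286,18),az(-78.7)); plan(p,R,jaw=-1)
c,p,d=snap('wrist','s');torches(c,d)
E
```

```text
clk 22.55 pos [ 503.7 -275.4   -9.8] D 0.8cm W 0.8deg N 1 joints [ -25.   36.   10.  -16.  -76. -138.] width 20.9 F [ 0.4  0.  -1.6]
[[-1, -0.02, 0.74, -0.36, -0.006, 0.009, 0.008]]
px [  468    46    66   286 12776] head [ 600.3 -297.7] tail [ 575.6 -162.1] len 137.9 w [-12.2  10.3] az -79.7 zmax 33.7
px [  271    49   106   283 13873] head [ 513.3 -318.5] tail [ 484.7 -184. ] len 137.5 w [-15.3  15.4] az -78.0 zmax 35.9
px [  127    64   101   262 11177] head [ 430.3 -330.1] tail [ 425.1 -205.5] len 124.6 w [-9.5 12. ] az -87.6 zmax 33.3
px [   0  134   48  266 7054] head [ 361.6 -389.2] tail [ 338.8 -259. ] len 132.2 w [-6.1  6. ] az -80.1 zmax 32.8
```

Gripped too high (20.9 mm is a chord above the axis). Reopen, lower 8–9 mm, close again.

Request:
servo_tool:
  moves:
    - [[0.2, 0, 0, 0, 0, 0, 0], [0.2, 0, 0, 0, 0, 0, 0], [0.2, 0, 0, 0, 0, 0, 0], [0.2, 0, 0.5, -0.3, 0, 0, 0], [0.2, 0, 0.5, 0, 0, 0, 0], [0.2, 0, 0, 0, 0, 0, 0]]

```text
clock: 23.2
tool_pos: [499.8, -272.4, -20.1]
tool_rot: [[0.194, -0.06, 0.979], [-0.922, 0.33, 0.202], [-0.335, -0.942, 0.009]]
ft_force: [0.3, -0.1, 0.2]
width: 51.3
```

```bash
python3 - <<'E'
from h import *
p,R=pick((502.2,-286,18),az(-78.7)); plan(p,R,jaw=0.2)
E
```

```text
clk 23.20 pos [ 499.8 -272.4  -20.1] D 0.4cm W 0.8deg N 1 joints [ -24.   36.    9.  -17.  -75. -138.] width 51.3 F [ 0.3 -0.1  0.2]
[[0.2, -0.01, -0.35, -0.03, -0.006, 0.009, 0.007]]
```

Request:
servo_tool:
  moves:
    - [[0.2, 0, -0.3, 0, 0, 0.009, 0.007], [-1, 0, 0, 0, 0, 0, 0], [-1, 0, 0, 0, 0, 0, 0], [-1, 0, 0, 0, 0, 0, 0], [-1, 0, 0, 0, 0, 0, 0], [-1, 0, 0, 0, 0, 0, 0], [-1, 0, 0, 0, 0, 0, 0]]

```text
clock: 23.9
tool_pos: [500.3, -273.8, -16.8]
tool_rot: [[0.184, -0.061, 0.981], [-0.922, 0.336, 0.193], [-0.342, -0.94, 0.006]]
ft_force: [-0.2, -0.1, -0.5]
width: 21.5
```

```bash
python3 - <<'E'
from h import *
p,R=pick((502.2,-286,18),az(-78.7)); plan(p,R,jaw=0.2)
E
```

```text
clk 23.90 pos [ 500.3 -273.8  -16.8] D 0.1cm W 0.4deg N 1 joints [ -25.   36.    9.  -17.  -76. -138.] width 21.5 F [-0.2 -0.1 -0.5]
[[0.2, -0.03, 0.01, -0.06, -0.006, -0.0, 0.0]]
```

Request:
servo_tool:
  moves:
    - [[-1, -0.5, -1.4, 0, 0, 0, 0], [-1, -1, -2.8, 0, 0, 0, 0], [-1, -1, -2.8, 0, 0, 0, 0], [-1, -1, -2.8, 0, 0, 0, 0], [-1, -1, -2.8, 0, 0, 0, 0], [-1, 0, 0, 0, 0, 0, 0]]

```text
clock: 24.5
tool_pos: [498.4, -275.0, 125.4]
tool_rot: [[0.183, -0.063, 0.981], [-0.922, 0.335, 0.193], [-0.341, -0.94, 0.003]]
ft_force: [-0.0, -0.6, -0.4]
width: 21.5
```

```bash
python3 - <<'E'
from h import *
s=log();c,p,d=snap('wrist','t')
T=np.array(s['tool_rot']);print(s['tool_pos'],s['width'])
P=cloud(c,d);Q=(P-s['tool_pos'])@T
# torch tail end in tool frame
m=(np.abs(Q[...,2])<20)&(Q[...,1]>-70)&(Q[...,1]<5)&(Q[...,0]<-15)&(Q[...,0]>-130)
q=Q[m];print(m.sum(),q.min(0),q.max(0))
for x0 in range(-110,-14,12):
    k=np.abs(q[:,0]-x0)<4
    if k.sum(): print(x0,"ymin %.1f z %.1f %.1f"%(np.percentile(q[k,1],2),*np.percentile(q[k,2],[2,98])))
E
```

```text
[ 498.44497576 -274.98255548  125.42769945] 21.48717932210839
9302 [-103.30309674  -46.29578343  -16.6388949 ] [-15.00246938  -0.48188743  17.9404337 ]
-98 ymin -18.9 z -14.8 15.9
-86 ymin -21.6 z -15.3 17.1
-74 ymin -23.9 z -10.4 12.0
-62 ymin -28.5 z -10.5 12.3
-50 ymin -32.5 z -10.6 12.1
-38 ymin -37.1 z -10.0 12.3
-26 ymin -42.6 z -10.0 11.7
```

```bash
cat >> h.py <<'E'
def tailpath(p,R,b=20,N=20):
    """check torch end heights along linear path from current pose to (p,R)"""
    import kin
    s=robot.state();T=Ro.from_matrix(np.array(s['tool_rot']));p0=np.array(s['tool_pos']);rv=(T.inv()*Ro.from_matrix(R)).as_rotvec()
    b=np.radians(b);mn=[];q=np.array(s['joint_pos'])
    for i in range(N+1):
        Ti=T*Ro.from_rotvec(rv*i/N);pi=p0+(np.array(p)-p0)*i/N
        K=pi+Ti.apply([0,-37,0]);tl=K+105*Ti.apply([-np.cos(b),np.sin(b),0]);mn.append(tl.round(0))
        r=kin.ik(pi,Ti.as_matrix(),q0=q,n=0)
        if r: q=r[0]
        else: print("no ik at",i)
    print("tail",[m.tolist() for m in mn[::4]],"minz",min(m[2] for m in mn),"qend",q.round(0))
E
python3 - <<'E'
from h import *
p,R=place(rig(-61.5,93,196)); plan(p,R,jaw=-1); tailpath(p,R)
E
```

```text
clk 24.55 pos [ 497.8 -274.1  123.4] D 58.8cm W 54.2deg N 14 joints [ -25.   30.   20.  -16.  -92. -143.] width 21.6 F [-0.8 -0.1 -2. ]
[[-1, -4.06, 1.03, 0.27, 0.02, 0.02, 0.061], [-1, -3.99, 1.28, 0.17, 0.02, 0.02, 0.061], [-1, -3.91, 1.53, 0.06, 0.02, 0.02, 0.061], [-1, -3.81, 1.76, -0.05, 0.02, 0.02, 0.061], [-1, -3.69, 1.99, -0.16, 0.02, 0.02, 0.061], [-1, -3.56, 2.21, -0.28, 0.02, 0.02, 0.061], [-1, -3.41, 2.42, -0.39, 0.02, 0.02, 0.061], [-1, -3.24, 2.61, -0.51, 0.02, 0.02, 0.061], [-1, -3.07, 2.8, -0.63, 0.02, 0.02, 0.061], [-1, -2.88, 2.96, -0.74, 0.02, 0.02, 0.061], [-1, -2.67, 3.12, -0.86, 0.02, 0.02, 0.061], [-1, -2.46, 3.26, -0.98, 0.02, 0.02, 0.061]]
[[-1, -2.23, 3.38, -1.09, 0.02, 0.02, 0.061], [-1, -2.0, 3.49, -1.2, 0.02, 0.02, 0.061]]
tail [[480.0, -184.0, 158.0], [471.0, -74.0, 186.0], [462.0, 32.0, 212.0], [452.0, 136.0, 236.0], [441.0, 238.0, 257.0], [429.0, 338.0, 276.0]] minz 158.0 qend [  -3.   11.  -22.  -77.  -73. -151.]
```

```bash
cat >> h.py <<'E'
def tpose(K,psi,tau,sg=1,b=20):
    """tool pose holding torch at axis point K, head azimuth psi, elevation tau. sg=-1 flips about tool y"""
    p,t,b=np.radians(psi),np.radians(tau),np.radians(b)
    hh=np.array([np.cos(p),np.sin(p),0]);hv=np.cos(t)*hh+np.sin(t)*UP;uv=-np.sin(t)*hh+np.cos(t)*UP
    y=-np.sin(b)*hv-np.cos(b)*uv; z=sg*np.array([-hh[1],hh[0],0])
    return np.array(K,float)+YO*y, rot(y,z)
def tplan(K1,psi1,tau1,psi0,tau0,K0=None,sg=1,b=20,jaw=-1,n=None,show=True):
    import kin
    s=log();T=np.array(s['tool_rot']);p0=np.array(s['tool_pos']);K0=p0-YO*T[:,1] if K0 is None else K0
    R0=tpose(K0,psi0,tau0,sg,b)[1];print("clk %.2f start mismatch deg %.1f K0 %s joints %s width %.1f F %s"%(s['clock'],np.degrees(Ro.from_matrix(R0.T@T).magnitude()),K0.round(1),np.round(s['joint_pos'],0),s['width'],np.round(s['ft_force'],1)))
    K1=np.array(K1,float);N=n or int(max(np.ceil(np.linalg.norm(K1-K0)/42),np.ceil(abs(psi1-psi0)/7.5),np.ceil(abs(tau1-tau0)/7.5),1))
    q=np.array(s['joint_pos']);rows=[];pp,Rp=p0,T;qs=[]
    for i in range(1,N+1):
        f=i/N;p,R=tpose(K0+(K1-K0)*f,psi0+(psi1-psi0)*f,tau0+(tau1-tau0)*f,sg,b)
        t=Rp.T@(p-pp)/10;r=Ro.from_matrix(Rp.T@R).as_rotvec()
        rows.append([jaw]+[round(float(x),1) for x in t]+[round(float(x),3) for x in r])
        k=kin.ik(p,R,q0=q,n=0,m=0.2)
        if k:
            dq=k[0]-q; q=k[0]
            if np.abs(dq).max()>11: print("fast at",i,dq.round(1))
        else: print("NO IK",i)
        qs.append(q.round(0)); pp,Rp=p,R
    print("N",N,"q mid",qs[N//2],"end",qs[-1])
    for i in range(0,N,12): print(json.dumps(rows[i:i+12]))
E
python3 - <<'E'
from h import *
tplan((500,-240,235),-40,0,-78.7,0)
tplan((470,60,235),79.15,0,-78.7,0)
E
```

```text
clk 24.55 start mismatch deg 0.2 K0 [ 500.2 -286.6  158.1] joints [ -25.   30.   20.  -16.  -92. -143.] width 21.6 F [-0.8 -0.1 -2. ]
N 6 q mid [ -19.   30.   25.  -11. -102. -125.] end [ -15.   29.   27.   -9. -106. -116.]
[[-1, -1.1, -0.9, -0.0, -0.041, -0.108, -0.002], [-1, -1.1, -1.0, 0.1, -0.039, -0.106, 0.0], [-1, -1.1, -1.0, 0.2, -0.039, -0.106, -0.0], [-1, -1.1, -1.0, 0.3, -0.039, -0.106, 0.0], [-1, -1.0, -1.0, 0.3, -0.039, -0.106, -0.0], [-1, -1.0, -1.0, 0.4, -0.039, -0.106, -0.0]]
clk 24.55 start mismatch deg 0.2 K0 [ 500.2 -286.6  158.1] joints [ -25.   30.   20.  -16.  -92. -143.] width 21.6 F [-0.8 -0.1 -2. ]
N 22 q mid [  7.  23.   8.   0. -96. -90.] end [ 37.  12.  -6.  13. -87. -50.]
[[-1, -1.6, 0.2, 0.0, -0.045, -0.12, -0.002], [-1, -1.6, 0.2, 0.2, -0.043, -0.118, 0.0], [-1, -1.5, 0.2, 0.4, -0.043, -0.118, 0.0], [-1, -1.4, 0.1, 0.6, -0.043, -0.118, -0.0], [-1, -1.3, 0.1, 0.7, -0.043, -0.118, 0.0], [-1, -1.2, 0.1, 0.9, -0.043, -0.118, -0.0], [-1, -1.1, 0.0, 1.0, -0.043, -0.118, 0.0], [-1, -0.9, -0.0, 1.2, -0.043, -0.118, 0.0], [-1, -0.8, -0.1, 1.3, -0.043, -0.118, 0.0], [-1, -0.6, -0.2, 1.3, -0.043, -0.118, -0.0], [-1, -0.4, -0.2, 1.4, -0.043, -0.118, 0.0], [-1, -0.2, -0.3, 1.4, -0.043, -0.118, 0.0]]
[[-1, -0.0, -0.4, 1.4, -0.043, -0.118, 0.0], [-1, 0.1, -0.4, 1.4, -0.043, -0.118, -0.0], [-1, 0.3, -0.5, 1.4, -0.043, -0.118, 0.0], [-1, 0.5, -0.6, 1.3, -0.043, -0.118, 0.0], [-1, 0.7, -0.6, 1.2, -0.043, -0.118, 0.0], [-1, 0.8, -0.7, 1.1, -0.043, -0.118, -0.0], [-1, 0.9, -0.7, 1.0, -0.043, -0.118, 0.0], [-1, 1.1, -0.8, 0.8, -0.043, -0.118, -0.0], [-1, 1.2, -0.8, 0.6, -0.043, -0.118, 0.0], [-1, 1.3, -0.8, 0.5, -0.043, -0.118, -0.0]]
```

```bash
cat >> h.py <<'E'
def chain(wps,q,sg=1,b=20,n=25):
    """wps: list of (K,psi,tau); prints joint chain"""
    import kin
    for (K0,s0,t0),(K1,s1,t1) in zip(wps[:-1],wps[1:]):
        K0,K1=np.array(K0,float),np.array(K1,float);mz=999
        for i in range(n+1):
            f=i/n;p,R=tpose(K0+(K1-K0)*f,s0+(s1-s0)*f,t0+(t1-t0)*f,sg,b);k=kin.ik(p,R,q0=q,n=0,m=0.2)
            if not k: print("NO IK",f);break
            if np.abs(k[0]-q).max()>25: print("jump",f,(k[0]-q).round(0))
            q=k[0]
            P=kin.fk(q,True)[2]; mz=min(mz,P[2][2],P[3][2])
        print("->",q.round(0),"min wrist z %.0f"%mz)
E
python3 - <<'E'
from h import *
A=((500.2,-286.6,158),-78.7,0);B=((470,60,235),79.15,0);C=(rig(-61.5,93,200),79.15,90);D=(rig(-61.5,93,111),79.15,90)
q=np.array(robot.state()['joint_pos'])
chain([A,B,C,D],q)
print("alt P-like"); 
chain([A,((440,60,235),20,0),C,D],q)
E
```

```text
-> [ 37.  12.  -6.  13. -87. -50.] min wrist z 488
-> [ -3.  11. -21. -77. -73.  29.] min wrist z 320
-> [ -4.  22. -25. -81. -71.  45.] min wrist z 231
alt P-like
-> [ 26.  17.   5.  -2. -99. -96.] min wrist z 488
-> [ -3.  11. -21. -77. -73.  29.] min wrist z 320
-> [ -4.  22. -25. -81. -71.  45.] min wrist z 231
```

Request:
servo_tool:
  moves:
    - [[-1, -1.6, 0.2, 0, -0.045, -0.12, 0], [-1, -1.6, 0.2, 0.2, -0.043, -0.118, 0], [-1, -1.5, 0.2, 0.4, -0.043, -0.118, 0], [-1, -1.4, 0.1, 0.6, -0.043, -0.118, 0], [-1, -1.3, 0.1, 0.7, -0.043, -0.118, 0], [-1, -1.2, 0.1, 0.9, -0.043, -0.118, 0], [-1, -1.1, 0, 1, -0.043, -0.118, 0], [-1, -0.9, 0, 1.2, -0.043, -0.118, 0], [-1, -0.8, -0.1, 1.3, -0.043, -0.118, 0], [-1, -0.6, -0.2, 1.3, -0.043, -0.118, 0], [-1, -0.4, -0.2, 1.4, -0.043, -0.118, 0], [-1, -0.2, -0.3, 1.4, -0.043, -0.118, 0]]

```text
clock: 25.75
tool_pos: [459.2, -93.9, 160.0]
tool_rot: [[0.916, -0.356, -0.184], [0.176, -0.055, 0.983], [-0.36, -0.933, 0.013]]
ft_force: [0.2, 0.9, -0.4]
width: 21.6
```

```bash
cat >> h.py <<'E'
def est(sg=1,b=20):
    s=robot.state();T=np.array(s['tool_rot']);b=np.radians(b)
    hv=sg*np.cos(b)*T[:,0]-np.sin(b)*T[:,1]
    z=sg*T[:,2]; psi=np.degrees(np.arctan2(-z[0],z[1])); hh=np.array([np.cos(np.radians(psi)),np.sin(np.radians(psi)),0])
    tau=np.degrees(np.arctan2(hv[2],hv@hh)); print("psi %.1f tau %.1f K %s ztilt %.3f"%(psi,tau,(np.array(s['tool_pos'])-YO*T[:,1]).round(1),z[2])); return psi,tau
E
python3 - <<'E'
from h import *
a,t=est(); tplan((470,60,235),79.15,0,a,t)
E
```

```text
psi 10.6 tau -1.1 K [472.4 -91.9 194.5] ztilt 0.013
clk 25.75 start mismatch deg 0.7 K0 [472.4 -91.9 194.5] joints [  8.  22.   6.   0. -95. -87.] width 21.6 F [ 0.2  0.9 -0.4]
N 10 q mid [ 26.  16.  -2.   9. -91. -65.] end [ 37.  12.  -6.  13. -87. -50.]
[[-1, 0.1, -0.5, 1.3, -0.055, -0.107, -0.001], [-1, 0.3, -0.5, 1.3, -0.043, -0.112, -0.002], [-1, 0.4, -0.6, 1.2, -0.043, -0.112, -0.002], [-1, 0.6, -0.7, 1.2, -0.042, -0.112, -0.002], [-1, 0.7, -0.7, 1.1, -0.042, -0.112, -0.002], [-1, 0.9, -0.8, 0.9, -0.042, -0.112, -0.002], [-1, 1.0, -0.8, 0.8, -0.042, -0.112, -0.002], [-1, 1.1, -0.8, 0.7, -0.041, -0.112, -0.002], [-1, 1.2, -0.9, 0.5, -0.041, -0.112, -0.002], [-1, 1.2, -0.9, 0.3, -0.041, -0.112, -0.002]]
```

```bash
python3 - <<'E'
from h import *
a,t=est(); tplan(rig(-61.5,93,205),79.15,90,a,t,n=18)
E
```

```text
psi 10.6 tau -1.1 K [472.4 -91.9 194.5] ztilt 0.013
clk 25.75 start mismatch deg 0.7 K0 [472.4 -91.9 194.5] joints [  8.  22.   6.   0. -95. -87.] width 21.6 F [ 0.2  0.9 -0.4]
fast at 12 [-3.5  0.5  0.8 -9.2 -0.4 12.1]
fast at 13 [-4.6  1.4  1.1 -9.8 -2.4 13. ]
fast at 14 [-4.9  2.2  0.8 -9.2 -4.  12.5]
fast at 15 [-4.3  2.9  0.5 -8.  -4.8 11.2]
N 18 q mid [ 23.  -9. -25. -17. -47. -56.] end [ -3.  10. -21. -76. -73.  28.]
[[-1, 0.4, -0.1, 1.9, -0.033, -0.059, -0.088], [-1, 0.5, -0.1, 2.0, -0.016, -0.065, -0.088], [-1, 0.6, -0.1, 2.0, -0.01, -0.066, -0.088], [-1, 0.8, -0.1, 2.0, -0.004, -0.066, -0.088], [-1, 0.9, -0.1, 2.0, 0.002, -0.066, -0.088], [-1, 1.1, -0.0, 1.9, 0.008, -0.066, -0.088], [-1, 1.2, 0.1, 1.9, 0.014, -0.065, -0.088], [-1, 1.3, 0.2, 1.9, 0.019, -0.064, -0.088], [-1, 1.4, 0.3, 1.8, 0.025, -0.062, -0.088], [-1, 1.4, 0.4, 1.8, 0.03, -0.059, -0.088], [-1, 1.5, 0.6, 1.7, 0.035, -0.056, -0.088], [-1, 1.5, 0.7, 1.6, 0.04, -0.053, -0.088]]
[[-1, 1.5, 0.9, 1.6, 0.045, -0.049, -0.088], [-1, 1.5, 1.1, 1.5, 0.049, -0.045, -0.088], [-1, 1.4, 1.2, 1.4, 0.053, -0.041, -0.088], [-1, 1.4, 1.4, 1.3, 0.056, -0.036, -0.088], [-1, 1.3, 1.5, 1.2, 0.059, -0.031, -0.088], [-1, 1.2, 1.7, 1.0, 0.061, -0.025, -0.088]]
```

Request:
servo_tool:
  moves:
    - [[-1, 0.4, -0.1, 1.9, -0.033, -0.059, -0.088], [-1, 0.5, -0.1, 2, -0.016, -0.065, -0.088], [-1, 0.6, -0.1, 2, -0.01, -0.066, -0.088], [-1, 0.8, -0.1, 2, 0, -0.066, -0.088], [-1, 0.9, -0.1, 2, 0, -0.066, -0.088], [-1, 1.1, 0, 1.9, 0.008, -0.066, -0.088], [-1, 1.2, 0.1, 1.9, 0.014, -0.065, -0.088], [-1, 1.3, 0.2, 1.9, 0.02, -0.064, -0.088], [-1, 1.4, 0.3, 1.8, 0.025, -0.062, -0.088], [-1, 1.4, 0.4, 1.8, 0.03, -0.06, -0.088], [-1, 1.5, 0.6, 1.7, 0.035, -0.056, -0.088], [-1, 1.5, 0.7, 1.6, 0.04, -0.053, -0.088]]

```text
clock: 26.95
tool_pos: [430.7, 181.1, 165.0]
tool_rot: [[0.394, 0.338, -0.855], [0.648, 0.557, 0.519], [0.651, -0.759, 0.0]]
ft_force: [-1.4, -1.3, -2.7]
width: 21.5
```

```bash
python3 - <<'E'
from h import *
a,t=est(); tplan(rig(-61.5,93,205),79.15,90,a,t,n=8)
E
```

```text
psi 58.7 tau 60.6 K [418.2 160.5 193.1] ztilt 0.000
clk 26.95 start mismatch deg 0.0 K0 [418.2 160.5 193.1] joints [ 18.  -9. -26. -36. -46. -30.] width 21.5 F [-1.4 -1.3 -2.7]
N 8 q mid [  1.   1. -22. -66. -62.  12.] end [ -3.  10. -21. -76. -73.  28.]
[[-1, 1.2, 0.6, 0.9, 0.03, -0.033, -0.064], [-1, 1.2, 0.7, 0.8, 0.032, -0.031, -0.064], [-1, 1.2, 0.8, 0.8, 0.034, -0.029, -0.064], [-1, 1.1, 0.9, 0.7, 0.036, -0.027, -0.064], [-1, 1.1, 1.0, 0.7, 0.037, -0.024, -0.064], [-1, 1.0, 1.0, 0.6, 0.039, -0.022, -0.064], [-1, 1.0, 1.1, 0.6, 0.04, -0.019, -0.064], [-1, 0.9, 1.2, 0.5, 0.041, -0.017, -0.064]]
```

Request:
servo_tool:
  moves:
    - [[-1, 1.2, 0.6, 0.9, 0.03, -0.033, -0.064], [-1, 1.2, 0.7, 0.8, 0.032, -0.031, -0.064], [-1, 1.2, 0.8, 0.8, 0.034, -0.029, -0.064], [-1, 1.1, 0.9, 0.7, 0.036, -0.027, -0.064], [-1, 1.1, 1, 0.7, 0.037, -0.024, -0.064], [-1, 1, 1, 0.6, 0.039, -0.022, -0.064], [-1, 1, 1.1, 0.6, 0.04, -0.019, -0.064], [-1, 0.8, 1.1, 0.5, 0.04, -0.017, -0.06], [-1, 0, 0, 0, 0, 0, 0]]

```text
clock: 27.85
tool_pos: [414.1, 307.8, 190.6]
tool_rot: [[0.057, 0.167, -0.984], [0.32, 0.931, 0.177], [0.946, -0.326, -0.0]]
ft_force: [0.1, -0.2, -1.3]
width: 21.5
```

```bash
python3 - <<'E'
from h import *
a,t=est(); tplan(rig(-61.5,93,195),79.15,90,a,t)
snap('wrist','u'); snap('scene','u'); c,p,d=snap('top','u')
z=np.load('pics/scene_u.npz');crop(z['p'],290,80,450,220,"su",4)
E
```

```text
psi 79.8 tau 91.0 K [407.9 273.4 202.6] ztilt -0.000
clk 27.85 start mismatch deg 0.0 K0 [407.9 273.4 202.6] joints [ -3.  11. -22. -77. -74.  30.] width 21.5 F [ 0.1 -0.2 -1.3]
N 1 q mid [ -3.  11. -22. -77. -73.  29.] end [ -3.  11. -22. -77. -73.  29.]
[[-1, -0.8, 0.2, -0.9, -0.011, 0.004, 0.017]]
```

Request:
servo_tool:
  moves:
    - [[-1, -0.7, 0.2, -0.8, -0.011, 0, 0.017], [-1, -0.1, 0, 0, 0, 0, 0], [-1, 0, 0, 0, 0, 0, 0]]

```text
clock: 28.3
tool_pos: [422.3, 304.9, 184.9]
tool_rot: [[0.052, 0.182, -0.982], [0.343, 0.92, 0.188], [0.938, -0.347, -0.014]]
ft_force: [0.3, 0.8, -0.1]
width: 21.7
```

```bash
python3 - <<'E'
from h import *
a,t=est(); tplan(rig(-61.5,93,155),79.15,90,a,t,n=1)
print("cup4",rig(-61.5,93,0).round(1))
E
```

```text
psi 79.1 tau 89.7 K [415.6 270.9 197.8] ztilt -0.014
clk 28.30 start mismatch deg 0.8 K0 [415.6 270.9 197.8] joints [ -3.  10. -22. -77. -72.  29.] width 21.7 F [ 0.3  0.8 -0.1]
N 1 q mid [ -4.  16. -24. -79. -72.  37.] end [ -4.  16. -24. -79. -72.  37.]
[[-1, -4.0, 1.5, 0.1, 0.005, 0.013, -0.005]]
cup4 [415.8 271.3   0. ]
```

Request:
servo_tool:
  moves:
    - [[-1, -2, 0.75, 0.05, 0.005, 0.013, -0.005], [-1, -2, 0.75, 0.05, 0, 0, 0], [-1, 0, 0, 0, 0, 0, 0]]

```text
clock: 28.6
tool_pos: [422.3, 305.6, 143.3]
tool_rot: [[0.058, 0.179, -0.982], [0.337, 0.923, 0.188], [0.94, -0.342, -0.007]]
ft_force: [-1.1, 0.2, -0.8]
width: 21.5
```

```bash
python3 - <<'E'
from h import *
a,t=est(); tplan(rig(-61.5,93,113),79.15,90,a,t,n=1)
E
```

```text
psi 79.2 tau 90.0 K [415.7 271.4 155.9] ztilt -0.007
clk 28.60 start mismatch deg 0.4 K0 [415.7 271.4 155.9] joints [ -4.  16. -24. -79. -72.  37.] width 21.5 F [-1.1  0.2 -0.8]
N 1 q mid [ -4.  22. -25. -81. -71.  44.] end [ -4.  22. -25. -81. -71.  44.]
[[-1, -4.0, 1.5, 0.0, 0.002, 0.006, -0.0]]
```

Tail is inside the cup mouth with no contact force; lower the remaining 4 cm.

Request:
servo_tool:
  moves:
    - [[-1, -1.3, 0.5, 0, 0.002, 0.006, 0], [-1, -1.3, 0.5, 0, 0, 0, 0], [-1, -1.2, 0.4, 0, 0, 0, 0], [-1, 0, 0, 0, 0, 0, 0]]

```text
clock: 29.0
tool_pos: [424.4, 305.8, 105.7]
tool_rot: [[0.059, 0.179, -0.982], [0.336, 0.923, 0.188], [0.94, -0.341, -0.006]]
ft_force: [-0.1, -0.1, -0.2]
width: 21.5
```

```bash
python3 - <<'E'
from h import *
a,t=est(); tplan(rig(-61.5,93,111),79.15,90,a,t,n=1)
snap('scene','v');z=np.load('pics/scene_v.npz');crop(z['p'],290,80,450,220,"sv",4)
E
```

```text
psi 79.2 tau 90.0 K [417.8 271.6 118.3] ztilt -0.006
clk 29.00 start mismatch deg 0.3 K0 [417.8 271.6 118.3] joints [ -4.  21. -25. -80. -71.  44.] width 21.5 F [-0.1 -0.1 -0.2]
N 1 q mid [ -4.  22. -25. -81. -71.  45.] end [ -4.  22. -25. -81. -71.  45.]
[[-1, -0.7, 0.2, 0.2, 0.002, 0.006, 0.001]]
```

Request:
servo_tool:
  moves:
    - [[-1, -0.5, 0.2, 0.2, 0, 0, 0], [-1, 0, 0, 0, 0, 0, 0]]

```text
clock: 29.25
tool_pos: [423.7, 306.5, 103.0]
tool_rot: [[0.054, 0.18, -0.982], [0.336, 0.923, 0.188], [0.94, -0.34, -0.011]]
ft_force: [0.2, -0.1, -0.5]
width: 21.3
```

Request:
servo_tool:
  moves:
    - [[-0.15, 0, 0, 0, 0, 0, 0], [-0.15, 0, 0, 0, 0, 0, 0], [-0.15, 0, 0, 0, 0, 0, 0], [-0.15, 0, 0, 0, 0, 0, 0]]

```text
clock: 29.65
tool_pos: [424.5, 306.9, 105.2]
tool_rot: [[0.05, 0.181, -0.982], [0.335, 0.923, 0.188], [0.941, -0.339, -0.015]]
ft_force: [0.1, 0.2, 0.3]
width: 36.4
```

```bash
python3 - <<'E'
from h import *
a,t=est(); tplan(rig(-61.5,93,111),79.15,90,a,t,n=1)
c,p,d=snap('wrist','w')
E
```

```text
psi 79.2 tau 90.2 K [417.7 272.7 117.7] ztilt -0.015
clk 29.65 start mismatch deg 0.8 K0 [417.7 272.7 117.7] joints [ -4.  22. -25. -81. -71.  45.] width 36.4 F [0.1 0.2 0.3]
N 1 q mid [ -4.  22. -25. -81. -71.  45.] end [ -4.  22. -25. -81. -71.  45.]
[[-1, -0.7, 0.1, 0.2, 0.004, 0.014, 0.004]]
```

Request:
servo_tool:
  moves:
    - [[-0.15, 0, -1, 0, 0, 0, 0], [-0.15, 0, -2.5, 0, 0, 0, 0], [0.4, 0, -3.5, 0, 0, 0, 0], [0.4, 0, -4, 0, 0, 0, 0], [0.4, 2, -3, 0, 0, 0, 0], [0.4, 2, 0, 0, 0, 0, 0]]

```text
clock: 30.3
tool_pos: [397.7, 184.0, 191.1]
tool_rot: [[0.058, 0.177, -0.983], [0.336, 0.923, 0.186], [0.94, -0.341, -0.006]]
ft_force: [0.7, 1.2, 0.3]
width: 60.0
```

```bash
python3 - <<'E'
from h import *
c,p,d=snap('scene','x');crop(p,290,80,450,220,"sx",4)
import kin
s=log();print(s['tool_pos'],np.round(s['joint_pos'],0))
p,R=tpose((440,-280,200),-84,0,-1); plan(p,R,jaw=0.4)
print(kin.ik(p,R,q0=np.array([-25,25,20,-16,-90,40.]),n=0))
E
```

```text
[398.62625158 185.50501902 193.77963189] [-19.  11. -20. -69. -86.  33.]
clk 30.35 pos [398.6 185.5 193.8] D 45.6cm W 52.6deg N 11 joints [-19.  11. -20. -69. -86.  33.] width 60.0 F [0.3 1.8 3.6]
[[0.4, -1.61, -3.65, -1.12, 0.02, -0.019, 0.079], [0.4, -1.91, -3.53, -1.01, 0.02, -0.019, 0.079], [0.4, -2.2, -3.39, -0.91, 0.02, -0.019, 0.079], [0.4, -2.48, -3.22, -0.8, 0.02, -0.019, 0.079], [0.4, -2.74, -3.03, -0.68, 0.02, -0.019, 0.079], [0.4, -2.98, -2.82, -0.57, 0.02, -0.019, 0.079], [0.4, -3.2, -2.58, -0.46, 0.02, -0.019, 0.079], [0.4, -3.4, -2.33, -0.35, 0.02, -0.019, 0.079], [0.4, -3.58, -2.06, -0.24, 0.02, -0.019, 0.079], [0.4, -3.74, -1.78, -0.13, 0.02, -0.019, 0.079], [0.4, -3.87, -1.48, -0.03, 0.02, -0.019, 0.079]]
[array([-27.24259966,  21.97621654,  13.73269729, -16.64380886,
       -92.91299147,  34.02573628])]
```

Torch stands upright in cup 4 (lens at crop (257,272)). Go for the next torch.

Request:
servo_tool:
  moves:
    - [[0.4, -1.6, -3.6, -1.1, 0.02, -0.019, 0.079], [0.4, -1.9, -3.5, -1, 0.02, -0.019, 0.079], [0.4, -2.2, -3.4, -0.9, 0.02, -0.019, 0.079], [0.4, -2.5, -3.2, -0.8, 0.02, -0.019, 0.079], [0.4, -2.7, -3, -0.7, 0.02, -0.019, 0.079], [0.4, -3, -2.8, -0.6, 0.02, -0.019, 0.079], [0.4, -3.2, -2.6, -0.5, 0.02, -0.019, 0.079], [0.4, -3.4, -2.3, -0.4, 0.02, -0.019, 0.079], [0.4, -3.6, -2, -0.2, 0.02, -0.019, 0.079], [0.4, -3.7, -1.8, -0.1, 0.02, -0.019, 0.079], [0.4, -3.2, -1.2, 0, 0.02, -0.019, 0.079], [0.4, 0, 0, 0, 0, 0, 0]]

```text
clock: 31.55
tool_pos: [432.4, -282.3, 173.8]
tool_rot: [[-0.101, -0.044, -0.994], [0.947, 0.301, -0.11], [0.304, -0.953, 0.011]]
ft_force: [-0.4, 0.9, 0.0]
width: 60.0
```

```bash
python3 - <<'E'
from h import *
p,R=tpose((440,-280,180),-84,0,-1); plan(p,R,jaw=0.4)
c,p,d=snap('wrist','y');torches(c,d); snap('top','y')
E
```

```text
clk 31.55 pos [ 432.4 -282.3  173.8] D 3.3cm W 2.4deg N 1 joints [-27.  21.  14. -14. -93.  34.] width 60.0 F [-0.4  0.9  0. ]
[[0.4, 0.48, 3.15, -0.82, -0.012, 0.001, -0.04]]
px [ 395   20   50  160 3996] head [ 356.  -407.4] tail [ 333.2 -261.2] len 148.0 w [-11.5  13.8] az -81.1 zmax 33.7
px [ 313   74   37  139 3253] head [ 430.6 -355.5] tail [ 421.1 -206.7] len 149.0 w [-13.9  13.6] az -86.3 zmax 33.6
px [ 140  105   71  126 2881] head [ 601.4 -309.3] tail [ 576.4 -162. ] len 149.4 w [-10.6  12.5] az -80.4 zmax 33.9
```

```bash
python3 - <<'E'
from h import *
p,R=tpose((427.8,-311,60),-86.3,0,-1); plan(p,R,jaw=0.4)
E
```

```text
clk 31.65 pos [ 432.  -280.   173.6] D 15.0cm W 3.4deg N 4 joints [-27.  21.  14. -15. -93.  34.] width 59.7 F [-0.4  1.  -0.3]
[[0.4, -1.57, 3.39, 0.13, -0.006, 0.01, -0.009], [0.4, -1.6, 3.38, 0.14, -0.006, 0.01, -0.009], [0.4, -1.63, 3.36, 0.15, -0.006, 0.01, -0.009], [0.4, -1.66, 3.35, 0.15, -0.006, 0.01, -0.009]]
```

Request:
servo_tool:
  moves:
    - [[0.4, -1.6, 3.4, 0.1, -0.006, 0.01, -0.009], [0.4, -1.6, 3.4, 0.1, -0.006, 0.01, -0.009], [0.4, -1.6, 3.4, 0.1, -0.006, 0.01, -0.009], [0.4, -1.6, 3.2, 0.1, -0.006, 0.01, -0.009], [0.4, 0, 0, 0, 0, 0, 0], [0.4, 0, 0, 0, 0, 0, 0]]

```text
clock: 32.25
tool_pos: [427.4, -294.1, 24.6]
tool_rot: [[-0.055, -0.018, -0.998], [0.935, 0.349, -0.058], [0.349, -0.937, -0.002]]
ft_force: [-0.2, 0.1, 1.0]
width: 60.2
```

```bash
python3 - <<'E'
from h import *
p,R=tpose((427.8,-311,18),-86.3,0,-1); plan(p,R,jaw=0.4)
c,p,d=snap('wrist','z');torches(c,d)
E
```

```text
clk 32.25 pos [ 427.4 -294.1   24.6] D 4.2cm W 0.6deg N 1 joints [-31.  29.   3. -17. -77.  40.] width 60.2 F [-0.2  0.1  1. ]
[[0.4, -1.84, 3.73, 0.08, 0.005, -0.005, 0.008]]
px [  433    38   119   250 12019] head [ 357.5 -407.7] tail [ 334.6 -263.9] len 145.6 w [-12.5  10.5] az -80.9 zmax 33.5
px [ 296  144   62  183 7298] head [ 430.3 -355.2] tail [ 420.5 -207.3] len 148.2 w [-13.9  13.8] az -86.2 zmax 33.5
px [   9  199  124  115 4847] head [ 599.7 -309.6] tail [ 582.8 -213.1] len 98.0 w [-9.3 13.7] az -80.0 zmax 33.6
px [143 331  10  16  80] head [ 569.9 -176.8] tail [ 578.9 -160.5] len 18.6 w [-2.1  2.7] az -118.9 zmax 33.2
```

Request:
servo_tool:
  moves:
    - [[0.4, -0.7, 1.5, 0, 0.005, -0.005, 0.008], [0.4, -0.7, 1.4, 0.1, 0, 0, 0], [0.4, -0.4, 0.8, 0, 0, 0, 0], [0.4, 0, 0, 0, 0, 0, 0], [0.4, 0, 0, 0, 0, 0, 0]]

```text
clock: 32.8
tool_pos: [431.0, -299.9, -10.6]
tool_rot: [[-0.066, -0.013, -0.998], [0.94, 0.335, -0.066], [0.335, -0.942, -0.01]]
ft_force: [0.5, -0.0, -0.3]
width: 59.8
```

```bash
python3 - <<'E'
from h import *
p,R=tpose((427.8,-311,18),-86.3,0,-1); plan(p,R,jaw=0.4)
E
```

```text
clk 32.80 pos [ 431.  -299.9  -10.6] D 0.8cm W 0.7deg N 1 joints [-31.  31.   1. -17. -72.  42.] width 59.8 F [ 0.5 -0.  -0.3]
[[0.4, -0.04, 0.64, 0.4, 0.008, 0.005, -0.007]]
```

Request:
servo_tool:
  moves:
    - [[0.4, 0, 0.6, 0.4, 0.008, 0.005, -0.007], [0.4, 0, 0, 0, 0, 0, 0], [0.4, 0, 0, 0, 0, 0, 0]]

```text
clock: 33.1
tool_pos: [427.4, -298.5, -15.3]
tool_rot: [[-0.061, -0.021, -0.998], [0.938, 0.341, -0.064], [0.341, -0.94, -0.001]]
ft_force: [0.7, 0.5, -0.2]
width: 59.7
```

```bash
python3 - <<'E'
from h import *
p,R=tpose((427.8,-311,18),-86.3,0,-1); plan(p,R,jaw=0.4)
E
```

```text
clk 33.10 pos [ 427.4 -298.5  -15.3] D 0.2cm W 0.1deg N 1 joints [-31.  32.   1. -17. -72.  42.] width 59.7 F [ 0.7  0.5 -0.2]
[[0.4, -0.03, 0.14, 0.04, 0.001, 0.0, -0.001]]
```

Within 2 mm; grip, then lift.

Request:
servo_tool:
  moves:
    - [[0.2, 0, 0.1, 0, 0, 0, 0], [-1, 0, 0, 0, 0, 0, 0], [-1, 0, 0, 0, 0, 0, 0], [-1, 0, 0, 0, 0, 0, 0], [-1, 0, 0, 0, 0, 0, 0], [-1, 0, 0, 0, 0, 0, 0], [-1, 0, 0, 0, 0, 0, 0], [-1, 0.5, -1.4, 0, 0, 0, 0], [-1, 1, -2.8, 0, 0, 0, 0], [-1, 1, -2.8, 0, 0, 0, 0], [-1, 1, -2.8, 0, 0, 0, 0], [-1, 0, 0, 0, 0, 0, 0]]
  force: 80

```text
clock: 34.3
tool_pos: [426.5, -298.9, 94.4]
tool_rot: [[-0.06, -0.022, -0.998], [0.938, 0.34, -0.064], [0.341, -0.94, 0.0]]
ft_force: [-0.9, -0.4, -0.2]
width: 21.2
```

```bash
python3 - <<'E'
from h import *
a,t=est(-1);q=np.array(robot.state()['joint_pos'])
c,p,d=snap('wrist','A')
s=log();K=np.array(s['tool_pos'])-YO*np.array(s['tool_rot'])[:,1]
C=(rig(-61.5,31,205),79.15,90);D=(rig(-61.5,31,111),79.15,90)
for mid in [((440,60,240),79.15-0,0),((440,60,240),-170,0)]:
    pass
# rotate psi so that j6 decreases: psi decreasing -86 -> -281 (=79)
print("dec");chain([(K,a,t),((460,40,230),-200,30),(C[0],79.15-360,90),(D[0],79.15-360,90)],q,-1)
E
```

```text
psi -86.3 tau 0.1 K [ 427.3 -311.5  129.2] ztilt -0.000
dec
-> [  19.   11.    2.   -6.  -88. -129.] min wrist z 457
-> [ -10.   13.  -17.  -73.  -79. -151.] min wrist z 325
-> [ -11.   24.  -21.  -76.  -76. -136.] min wrist z 231
```

```bash
python3 - <<'E'
from h import *
a,t=est(-1); tplan((460,40,230),-200,30,a,t,sg=-1,n=17)
E
```

```text
psi -86.3 tau -0.1 K [ 426.6 -310.6  127.2] ztilt -0.002
clk 34.35 start mismatch deg 0.1 K0 [ 426.6 -310.6  127.2] joints [-31.  26.   8. -16. -85.  38.] width 21.8 F [ 0.4  0.2 -1.4]
fast at 5 [  4.1  -2.6  -2.8   2.1   2.3 -11.2]
fast at 6 [  4.4  -2.1  -2.3   2.4   1.6 -11.8]
fast at 7 [  4.5  -1.6  -1.7   2.5   0.7 -12. ]
fast at 8 [  4.4  -1.1  -1.1   2.4  -0.2 -12. ]
fast at 9 [  4.1  -0.6  -0.3   2.   -1.  -11.6]
N 17 q mid [  2.   4. -14.  -2. -68. -58.] end [  19.   11.    2.   -6.  -88. -129.]
[[-1, 2.0, 0.1, -0.5, -0.041, 0.109, 0.031], [-1, 2.0, 0.1, -0.2, -0.035, 0.111, 0.031], [-1, 2.0, 0.0, 0.0, -0.032, 0.112, 0.031], [-1, 2.0, -0.1, 0.3, -0.028, 0.113, 0.031], [-1, 1.9, -0.1, 0.5, -0.025, 0.114, 0.031], [-1, 1.9, -0.2, 0.8, -0.021, 0.115, 0.031], [-1, 1.7, -0.3, 1.0, -0.017, 0.115, 0.031], [-1, 1.6, -0.4, 1.2, -0.014, 0.116, 0.031], [-1, 1.4, -0.5, 1.4, -0.01, 0.116, 0.031], [-1, 1.2, -0.5, 1.6, -0.007, 0.117, 0.031], [-1, 1.0, -0.6, 1.7, -0.003, 0.117, 0.031], [-1, 0.8, -0.6, 1.9, 0.001, 0.117, 0.031]]
[[-1, 0.5, -0.6, 2.0, 0.004, 0.117, 0.031], [-1, 0.3, -0.6, 2.1, 0.008, 0.116, 0.031], [-1, 0.0, -0.6, 2.1, 0.011, 0.116, 0.031], [-1, -0.2, -0.6, 2.1, 0.015, 0.116, 0.031], [-1, -0.5, -0.6, 2.1, 0.018, 0.115, 0.031]]
```

Request:
servo_tool:
  moves:
    - [[-1, 2, 0.1, -0.5, -0.041, 0.109, 0.031], [-1, 2, 0.1, -0.2, -0.035, 0.111, 0.031], [-1, 2, 0, 0, -0.032, 0.112, 0.031], [-1, 2, -0.1, 0.3, -0.028, 0.113, 0.031], [-1, 1.9, -0.1, 0.5, -0.025, 0.114, 0.031], [-1, 1.9, -0.2, 0.8, -0.021, 0.115, 0.031], [-1, 1.7, -0.3, 1, -0.017, 0.115, 0.031], [-1, 1.6, -0.4, 1.2, -0.014, 0.116, 0.031], [-1, 1.4, -0.5, 1.4, -0.01, 0.116, 0.031], [-1, 1.2, -0.5, 1.6, -0.007, 0.117, 0.031], [-1, 1, -0.6, 1.7, 0, 0.117, 0.031], [-1, 0.8, -0.6, 1.9, 0, 0.117, 0.031]]

```text
clock: 35.55
tool_pos: [447.3, -56.4, 156.4]
tool_rot: [[0.984, -0.044, -0.17], [0.17, -0.004, 0.985], [-0.044, -0.999, 0.003]]
ft_force: [0.0, -0.7, -2.1]
width: 21.3
```

```bash
python3 - <<'E'
from h import *
a,t=est(-1);a=a-360 if a>0 else a; tplan(rig(-61.5,31,205),79.15-360,90,a,t,sg=-1,n=18)
E
```

```text
psi -170.2 tau 22.5 K [448.9 -56.3 193.3] ztilt -0.003
clk 35.55 start mismatch deg 0.2 K0 [448.9 -56.3 193.3] joints [ 13.   7. -11.  -0. -75. -93.] width 21.3 F [ 0.  -0.7 -2.1]
N 18 q mid [   5.   22.   11.  -33. -102. -146.] end [ -10.   13.  -17.  -73.  -79. -151.]
[[-1, -0.1, -0.1, 1.5, 0.005, 0.107, 0.065], [-1, -0.2, -0.1, 1.6, 0.015, 0.106, 0.065], [-1, -0.4, -0.0, 1.6, 0.022, 0.105, 0.065], [-1, -0.5, -0.0, 1.6, 0.029, 0.103, 0.065], [-1, -0.7, 0.1, 1.6, 0.036, 0.101, 0.065], [-1, -0.8, 0.1, 1.5, 0.042, 0.099, 0.065], [-1, -0.9, 0.2, 1.5, 0.049, 0.096, 0.065], [-1, -1.0, 0.4, 1.4, 0.055, 0.092, 0.065], [-1, -1.1, 0.5, 1.3, 0.061, 0.089, 0.065], [-1, -1.2, 0.6, 1.3, 0.066, 0.084, 0.065], [-1, -1.2, 0.7, 1.1, 0.072, 0.08, 0.065], [-1, -1.2, 0.8, 1.0, 0.077, 0.075, 0.065]]
[[-1, -1.2, 0.9, 0.9, 0.081, 0.07, 0.065], [-1, -1.2, 1.1, 0.8, 0.086, 0.064, 0.065], [-1, -1.1, 1.1, 0.6, 0.09, 0.059, 0.065], [-1, -1.1, 1.2, 0.5, 0.094, 0.053, 0.065], [-1, -1.0, 1.3, 0.3, 0.097, 0.046, 0.065], [-1, -0.9, 1.3, 0.2, 0.1, 0.04, 0.065]]
```

Request:
servo_tool:
  moves:
    - [[-1, -0.1, -0.1, 1.5, 0.005, 0.107, 0.065], [-1, -0.2, -0.1, 1.6, 0.015, 0.106, 0.065], [-1, -0.4, 0, 1.6, 0.022, 0.105, 0.065], [-1, -0.5, 0, 1.6, 0.03, 0.103, 0.065], [-1, -0.7, 0.1, 1.6, 0.036, 0.101, 0.065], [-1, -0.8, 0.1, 1.5, 0.042, 0.099, 0.065], [-1, -0.9, 0.2, 1.5, 0.049, 0.096, 0.065], [-1, -1, 0.4, 1.4, 0.055, 0.092, 0.065], [-1, -1.1, 0.5, 1.3, 0.061, 0.089, 0.065], [-1, -1.2, 0.6, 1.3, 0.066, 0.084, 0.065], [-1, -1.2, 0.7, 1.1, 0.072, 0.08, 0.065], [-1, -1.2, 0.8, 1, 0.077, 0.075, 0.065]]

```text
clock: 36.75
tool_pos: [427.8, 160.1, 171.2]
tool_rot: [[0.235, -0.322, 0.917], [-0.612, 0.683, 0.397], [-0.755, -0.655, -0.037]]
ft_force: [-0.1, -0.5, -1.6]
width: 21.5
```

```bash
python3 - <<'E'
from h import *
a,t=est(-1); tplan(rig(-61.5,31,205),79.15,90,a,t,sg=-1)
E
```

```text
psi 113.4 tau 69.0 K [439.8 134.8 195.5] ztilt 0.037
clk 36.75 start mismatch deg 2.1 K0 [439.8 134.8 195.5] joints [   1.   22.    7.  -44.  -98. -155.] width 21.5 F [-0.1 -0.5 -1.6]
N 5 q mid [  -6.   16.   -6.  -60.  -87. -156.] end [ -10.   13.  -17.  -73.  -79. -151.]
[[-1, -1.4, 0.9, 1.0, 0.116, 0.047, 0.075], [-1, -1.3, 1.1, 0.7, 0.098, 0.068, 0.073], [-1, -1.3, 1.2, 0.6, 0.103, 0.061, 0.073], [-1, -1.2, 1.3, 0.4, 0.107, 0.053, 0.073], [-1, -1.1, 1.3, 0.2, 0.111, 0.045, 0.073]]
```

Request:
servo_tool:
  moves:
    - [[-1, -1.4, 0.9, 1, 0.116, 0.047, 0.075], [-1, -1.3, 1.1, 0.7, 0.098, 0.068, 0.073], [-1, -1.3, 1.2, 0.6, 0.103, 0.061, 0.073], [-1, -1.2, 1.3, 0.4, 0.107, 0.053, 0.073], [-1, -1.1, 1.3, 0.2, 0.11, 0.045, 0.073], [-1, 0, 0, 0, 0, 0, 0]]

```text
clock: 37.35
tool_pos: [440.5, 249.4, 188.8]
tool_rot: [[-0.091, 0.198, 0.976], [-0.322, 0.922, -0.217], [-0.942, -0.334, -0.021]]
ft_force: [0.5, -1.0, -1.8]
width: 21.3
```

```bash
python3 - <<'E'
from h import *
a,t=est(-1); tplan(rig(-61.5,31,195),79.15,90,a,t,sg=-1,n=1); print(rig(-61.5,31,0))
E
```

```text
psi 77.4 tau 90.5 K [433.2 215.3 201.2] ztilt 0.021
clk 37.35 start mismatch deg 1.2 K0 [433.2 215.3 201.2] joints [ -10.   13.  -19.  -74.  -78. -151.] width 21.3 F [ 0.5 -1.  -1.8]
N 1 q mid [ -10.   14.  -18.  -73.  -79. -150.] end [ -10.   14.  -18.  -73.  -79. -150.]
[[-1, 0.7, 0.0, 0.3, -0.021, -0.029, -0.009]]
[436.13391111 212.70994557   0.        ]
```

Request:
servo_tool:
  moves:
    - [[-1, 0.6, 0, 0.3, -0.021, -0.029, -0.009], [-1, 0, 0, 0, 0, 0, 0], [-1, 0, 0, 0, 0, 0, 0]]

```text
clock: 37.65
tool_pos: [442.8, 245.8, 181.8]
tool_rot: [[-0.062, 0.173, 0.983], [-0.34, 0.922, -0.184], [-0.939, -0.345, 0.001]]
ft_force: [0.5, -1.2, -1.3]
width: 21.5
```

```bash
python3 - <<'E'
from h import *
a,t=est(-1); tplan(rig(-61.5,31,155),79.15,90,a,t,sg=-1,n=1)
c,p,d=snap('wrist','B')
E
```

```text
psi 79.4 tau 89.8 K [436.4 211.7 194.6] ztilt -0.001
clk 37.65 start mismatch deg 0.1 K0 [436.4 211.7 194.6] joints [ -10.   14.  -18.  -73.  -79. -150.] width 21.5 F [ 0.5 -1.2 -1.3]
N 1 q mid [ -10.   19.  -20.  -74.  -77. -143.] end [ -10.   19.  -20.  -74.  -77. -143.]
[[-1, 3.7, 1.5, -0.0, 0.004, 0.003, 0.003]]
```

Request:
servo_tool:
  moves:
    - [[-1, 1.8, 0.8, 0, 0.004, 0.003, 0.003], [-1, 1.8, 0.7, 0, 0, 0, 0], [-1, 0, 0, 0, 0, 0, 0]]

```text
clock: 38.0
tool_pos: [445.7, 247.5, 142.8]
tool_rot: [[-0.059, 0.177, 0.983], [-0.338, 0.923, -0.186], [-0.939, -0.343, 0.006]]
ft_force: [-0.6, 0.2, -0.3]
width: 21.6
```

```bash
python3 - <<'E'
from h import *
a,t=est(-1); tplan(rig(-61.5,31,113),79.15,90,a,t,sg=-1,n=1)
E
```

```text
psi 79.3 tau 89.9 K [439.1 213.3 155.5] ztilt -0.006
clk 38.00 start mismatch deg 0.3 K0 [439.1 213.3 155.5] joints [ -10.   19.  -19.  -74.  -77. -143.] width 21.6 F [-0.6  0.2 -0.3]
N 1 q mid [ -11.   24.  -21.  -76.  -76. -136.] end [ -11.   24.  -21.  -76.  -76. -136.]
[[-1, 4.0, 1.3, -0.3, 0.0, 0.006, 0.001]]
```

Request:
servo_tool:
  moves:
    - [[-1, 0.2, 0, -0.3, 0, 0.006, 0], [-1, 1.3, 0.5, 0, 0, 0, 0], [-1, 1.3, 0.5, 0, 0, 0, 0], [-1, 1.0, 0.3, 0, 0, 0, 0], [-1, 0, 0, 0, 0, 0, 0]]

```text
clock: 38.5
tool_pos: [444.8, 247.0, 105.0]
tool_rot: [[-0.058, 0.177, 0.982], [-0.338, 0.922, -0.186], [-0.939, -0.343, 0.007]]
ft_force: [0.3, 0.1, -0.8]
width: 21.6
```

```bash
python3 - <<'E'
from h import *
a,t=est(-1); tplan(rig(-61.5,31,112),79.15,90,a,t,sg=-1,n=1)
E
```

```text
psi 79.3 tau 89.9 K [438.2 212.9 117.7] ztilt -0.007
clk 38.50 start mismatch deg 0.4 K0 [438.2 212.9 117.7] joints [ -11.   24.  -21.  -75.  -76. -137.] width 21.6 F [ 0.3  0.1 -0.8]
N 1 q mid [ -11.   24.  -21.  -76.  -76. -136.] end [ -11.   24.  -21.  -76.  -76. -136.]
[[-1, 0.5, 0.1, -0.2, -0.0, 0.007, 0.001]]
```

Request:
servo_tool:
  moves:
    - [[-1, 0.5, 0.1, -0.1, 0, 0, 0], [-1, 0, 0, 0, 0, 0, 0], [-0.15, 0, 0, 0, 0, 0, 0], [-0.15, 0, 0, 0, 0, 0, 0], [-0.15, 0, 0, 0, 0, 0, 0], [-0.15, 0, 0, 0, 0, 0, 0]]

```text
clock: 39.1
tool_pos: [445.0, 246.5, 102.8]
tool_rot: [[-0.052, 0.179, 0.982], [-0.337, 0.923, -0.186], [-0.94, -0.341, 0.012]]
ft_force: [0.0, -0.2, -0.2]
width: 36.2
```

Request:
servo_tool:
  moves:
    - [[-0.15, 0, -1, 0, 0, 0, 0], [-0.15, 0, -2.5, 0, 0, 0, 0], [0.4, 0, -3.5, 0, 0, 0, 0], [0.4, 0, -4, 0, 0, 0, 0], [0.4, -2, -3, 0, 0, 0, 0], [0.4, -2, 0, 0, 0, 0, 0]]

```text
clock: 39.7
tool_pos: [418.7, 124.0, 189.8]
tool_rot: [[-0.059, 0.174, 0.983], [-0.338, 0.923, -0.184], [-0.939, -0.343, 0.005]]
ft_force: [0.7, 1.6, 0.2]
width: 60.1
```

```bash
python3 - <<'E'
from h import *
c,p,d=snap('scene','C');crop(p,290,80,450,220,"sC",4)
c,p,d=snap('wrist','C')
s=log();print(s['tool_pos'],np.round(s['joint_pos'],0))
p,R=tpose((520,-280,180),-82,0,1); plan(p,R,jaw=0.4)
E
```

```text
[419.23166672 125.97511821 190.9261903 ] [ -25.   16.  -15.  -66.  -91. -146.]
clk 39.80 pos [419.2 126.  190.9] D 40.8cm W 53.0deg N 10 joints [ -25.   16.  -15.  -66.  -91. -146.] width 59.7 F [ 0.3 -0.3 -0.5]
[[0.4, 1.71, -3.3, 1.69, -0.024, -0.023, -0.086], [0.4, 2.02, -3.18, 1.57, -0.024, -0.023, -0.086], [0.4, 2.33, -3.03, 1.44, -0.024, -0.023, -0.086], [0.4, 2.61, -2.85, 1.31, -0.024, -0.023, -0.086], [0.4, 2.88, -2.64, 1.18, -0.024, -0.023, -0.086], [0.4, 3.12, -2.41, 1.05, -0.024, -0.023, -0.086], [0.4, 3.34, -2.16, 0.92, -0.024, -0.023, -0.086], [0.4, 3.54, -1.88, 0.8, -0.024, -0.023, -0.086], [0.4, 3.7, -1.59, 0.67, -0.024, -0.023, -0.086], [0.4, 3.84, -1.27, 0.55, -0.024, -0.023, -0.086]]
```

Torches stand in cups 4 and 3 (lenses at crop (257,272) and (232,303)). Next is the far torch.

Request:
servo_tool:
  moves:
    - [[0.4, 1.7, -3.3, 1.7, -0.024, -0.023, -0.086], [0.4, 2, -3.2, 1.6, -0.024, -0.023, -0.086], [0.4, 2.3, -3, 1.4, -0.024, -0.023, -0.086], [0.4, 2.6, -2.8, 1.3, -0.024, -0.023, -0.086], [0.4, 2.9, -2.6, 1.2, -0.024, -0.023, -0.086], [0.4, 3.1, -2.4, 1, -0.024, -0.023, -0.086], [0.4, 3.3, -2.2, 0.9, -0.024, -0.023, -0.086], [0.4, 3.5, -1.9, 0.8, -0.024, -0.023, -0.086], [0.4, 3.7, -1.6, 0.7, -0.024, -0.023, -0.086], [0.4, 3.2, -1.2, 0.5, -0.024, -0.023, -0.086], [0.4, 0, 0, 0, 0, 0, 0]]

```text
clock: 40.9
tool_pos: [513.5, -277.6, 145.1]
tool_rot: [[0.135, -0.066, 0.989], [-0.939, 0.311, 0.149], [-0.318, -0.948, -0.02]]
ft_force: [-1.6, 0.6, 0.4]
width: 59.6
```

```bash
python3 - <<'E'
from h import *
est(1)
c,p,d=snap('wrist','D');torches(c,d)
E
```

```text
psi -81.4 tau 1.5 K [ 515.9 -289.1  180.2] ztilt -0.020
px [ 386  126   35  138 2762] head [ 603.8 -294. ] tail [ 577.2 -161.6] len 135.1 w [-13.3  10.6] az -78.7 zmax 33.6
px [ 148  185   30  102 2182] head [ 349.2 -361.4] tail [ 335.5 -259.8] len 102.6 w [-9.6 12.2] az -82.3 zmax 33.3
```

```bash
python3 - <<'E'
from h import *
p,R=tpose((594,-265.3,75),-80.2,0,1); plan(p,R,jaw=0.4)
E
```

```text
clk 40.95 pos [ 512.7 -276.2  144.8] D 13.3cm W 2.1deg N 3 joints [ -24.   30.   23.  -15.  -94. -148.] width 59.9 F [-0.8 -0.  -1. ]
[[0.4, 0.74, 3.37, 2.79, 0.004, -0.009, 0.007], [0.4, 0.79, 3.38, 2.77, 0.004, -0.009, 0.007], [0.4, 0.84, 3.38, 2.75, 0.004, -0.009, 0.007]]
```

Request:
servo_tool:
  moves:
    - [[0.4, 0.6, 1.5, 2.8, 0, -0.009, 0.007], [0.4, 0.6, 2.5, 2.8, 0, -0.009, 0.007], [0.4, 0.7, 3, 2.5, 0, -0.009, 0], [0.4, 0.5, 2.8, 0, 0, 0, 0], [0.4, 0, 0, 0, 0, 0, 0], [0.4, 0, 0, 0, 0, 0, 0]]

```text
clock: 41.55
tool_pos: [587.7, -249.9, 39.7]
tool_rot: [[0.155, -0.072, 0.985], [-0.925, 0.339, 0.17], [-0.346, -0.938, -0.014]]
ft_force: [0.7, -0.5, 1.6]
width: 59.8
```

```bash
python3 - <<'E'
from h import *
p,R=tpose((594,-265.3,18),-80.2,0,1); plan(p,R,jaw=0.4)
c,p,d=snap('wrist','E');torches(c,d)
E
```

```text
clk 41.55 pos [ 587.7 -249.9   39.7] D 5.7cm W 0.9deg N 2 joints [ -20.   40.   25.  -17.  -87. -148.] width 59.8 F [ 0.7 -0.5  1.6]
[[0.4, 1.15, 2.58, 0.22, 0.007, -0.002, -0.002], [0.4, 1.14, 2.59, 0.2, 0.007, -0.002, -0.002]]
px [ 311  101   47  226 8114] head [ 605.5 -306.9] tail [ 580.2 -161.4] len 147.6 w [-13.7  13.4] az -80.1 zmax 33.7
```

```bash
python3 - <<'E'
from h import *
p,R=tpose((598.1,-263.7,18),-80.1,0,1); plan(p,R,jaw=0.4,n=3)
E
```

```text
clk 41.60 pos [ 587.5 -249.8   39.6] D 5.7cm W 0.9deg N 3 joints [ -20.   40.   25.  -17.  -87. -148.] width 59.8 F [-0.6 -0.5 -0.2]
[[0.4, 0.74, 1.73, 0.3, 0.004, -0.002, -0.002], [0.4, 0.74, 1.73, 0.29, 0.004, -0.002, -0.002], [0.4, 0.74, 1.73, 0.28, 0.004, -0.002, -0.002]]
```

Request:
servo_tool:
  moves:
    - [[0.4, 0.7, 1.7, 0.5, 0.007, -0.002, 0], [0.4, 0.7, 1.7, 0.3, 0, 0, 0], [0.4, 0.6, 1.3, 0.1, 0, 0, 0], [0.4, 0, 0, 0, 0, 0, 0], [0.4, 0, 0, 0, 0, 0, 0]]

```text
clock: 42.1
tool_pos: [598.3, -253.9, -6.7]
tool_rot: [[0.158, -0.057, 0.986], [-0.926, 0.337, 0.168], [-0.342, -0.94, 0.001]]
ft_force: [0.9, 0.2, 0.3]
width: 59.7
```

```bash
python3 - <<'E'
from h import *
p,R=tpose((598.1,-263.7,18),-80.1,0,1); plan(p,R,jaw=0.4,n=1)
E
```

```text
clk 42.10 pos [ 598.3 -253.9   -6.7] D 1.1cm W 0.3deg N 1 joints [ -20.   42.   23.  -17.  -82. -146.] width 59.7 F [0.9 0.2 0.3]
[[0.4, 0.06, 1.05, -0.19, -0.002, -0.004, 0.0]]
```

Request:
servo_tool:
  moves:
    - [[0.4, 0, 0.9, -0.2, 0, 0, 0], [0.4, 0, 0.1, 0, 0, 0, 0], [0.4, 0, 0, 0, 0, 0, 0]]

```text
clock: 42.4
tool_pos: [596.1, -251.1, -15.2]
tool_rot: [[0.158, -0.055, 0.986], [-0.927, 0.336, 0.168], [-0.34, -0.94, 0.002]]
ft_force: [-0.3, -0.4, 1.0]
width: 59.5
```

```bash
python3 - <<'E'
from h import *
p,R=tpose((598.1,-263.7,18),-80.1,0,1); plan(p,R,jaw=0.4,n=1)
E
```

```text
clk 42.40 pos [ 596.1 -251.1  -15.2] D 0.2cm W 0.3deg N 1 joints [ -20.   42.   22.  -18.  -80. -146.] width 59.5 F [-0.3 -0.4  1. ]
[[0.4, 0.06, 0.14, -0.02, -0.004, -0.003, 0.002]]
```

Request:
servo_tool:
  moves:
    - [[0.2, 0, 0.1, 0, 0, 0, 0], [-1, 0, 0, 0, 0, 0, 0], [-1, 0, 0, 0, 0, 0, 0], [-1, 0, 0, 0, 0, 0, 0], [-1, 0, 0, 0, 0, 0, 0], [-1, 0, 0, 0, 0, 0, 0], [-1, 0, 0, 0, 0, 0, 0], [-1, -0.5, -1.4, 0, 0, 0, 0], [-1, -1, -2.8, 0, 0, 0, 0], [-1, -1, -2.8, 0, 0, 0, 0], [-1, -1, -2.8, 0, 0, 0, 0], [-1, 0, 0, 0, 0, 0, 0]]
  force: 80

```text
clock: 43.6
tool_pos: [595.3, -251.6, 94.7]
tool_rot: [[0.158, -0.056, 0.986], [-0.927, 0.335, 0.168], [-0.339, -0.941, 0.001]]
ft_force: [0.3, -0.3, 0.2]
width: 21.8
```

```bash
python3 - <<'E'
from h import *
a,t=est(1);q=np.array(robot.state()['joint_pos'])
c,p,d=snap('wrist','F')
s=log();T=np.array(s['tool_rot']);K=np.array(s['tool_pos'])-YO*T[:,1]
P=cloud(c,d);Q=(P-s['tool_pos'])@T
m=(np.abs(Q[...,2])<20)&(Q[...,1]>-70)&(Q[...,1]<5)&(Q[...,0]<-15)&(Q[...,0]>-130);r=Q[m]
for x0 in (-98,-62,-26):
    k=np.abs(r[:,0]-x0)<4; print(x0,"ymin %.1f z %.1f %.1f"%(np.percentile(r[k,1],2),*np.percentile(r[k,2],[2,98])),"xmin",r[:,0].min().round(1))
chain([(K,a,t),((470,60,230),40,20),(rig(-61.5,-31,205),79.15,90),(rig(-61.5,-31,111),79.15,90)],q,1)
tplan((470,20,230),10,10,a,t,n=14)
E
```

```text
psi -80.4 tau 0.2 K [ 597.4 -264.   129.5] ztilt 0.001
-98 ymin -19.3 z -14.9 16.1 xmin -103.0
-62 ymin -29.2 z -10.2 12.7 xmin -103.0
-26 ymin -43.3 z -9.7 12.5 xmin -103.0
-> [ 26.   6.  -6.  -0. -78. -76.] min wrist z 458
-> [-16.  16. -13. -70. -85.  29.] min wrist z 325
-> [-17.  27. -16. -71. -81.  43.] min wrist z 231
clk 43.65 start mismatch deg 0.2 K0 [ 596.7 -263.3  127.4] joints [ -20.   38.   30.  -17.  -92. -149.] width 21.4 F [-0.3  0.1 -1. ]
N 14 q mid [   1.   24.   12.   -7.  -91. -119.] end [  20.   13.    2.   -2.  -89. -100.]
[[-1, -2.2, 0.0, -0.7, -0.037, -0.107, -0.015], [-1, -2.3, 0.0, -0.4, -0.036, -0.107, -0.012], [-1, -2.3, 0.0, -0.2, -0.035, -0.107, -0.012], [-1, -2.3, -0.0, 0.1, -0.034, -0.108, -0.012], [-1, -2.2, -0.1, 0.3, -0.032, -0.108, -0.012], [-1, -2.2, -0.1, 0.6, -0.031, -0.108, -0.012], [-1, -2.1, -0.2, 0.8, -0.03, -0.109, -0.012], [-1, -2.0, -0.2, 1.0, -0.028, -0.109, -0.012], [-1, -1.8, -0.3, 1.2, -0.027, -0.109, -0.012], [-1, -1.7, -0.3, 1.4, -0.026, -0.11, -0.012], [-1, -1.5, -0.4, 1.6, -0.024, -0.11, -0.012], [-1, -1.3, -0.5, 1.8, -0.023, -0.11, -0.012]]
[[-1, -1.1, -0.5, 1.9, -0.022, -0.111, -0.012], [-1, -0.9, -0.6, 2.0, -0.02, -0.111, -0.012]]
```

Request:
servo_tool:
  moves:
    - [[-1, -2.2, 0, -0.7, -0.037, -0.107, -0.015], [-1, -2.3, 0, -0.4, -0.036, -0.107, -0.012], [-1, -2.3, 0, -0.2, -0.035, -0.107, -0.012], [-1, -2.3, 0, 0.1, -0.034, -0.108, -0.012], [-1, -2.2, -0.1, 0.3, -0.032, -0.108, -0.012], [-1, -2.2, -0.1, 0.6, -0.031, -0.108, -0.012], [-1, -2.1, -0.2, 0.8, -0.03, -0.109, -0.012], [-1, -2, -0.2, 1, -0.028, -0.109, -0.012], [-1, -1.8, -0.3, 1.2, -0.027, -0.109, -0.012], [-1, -1.7, -0.3, 1.4, -0.026, -0.11, -0.012], [-1, -1.5, -0.4, 1.6, -0.024, -0.11, -0.012], [-1, -1.3, -0.5, 1.8, -0.023, -0.11, -0.012]]

```text
clock: 44.85
tool_pos: [466.0, -15.6, 176.6]
tool_rot: [[0.977, -0.214, 0.003], [-0.002, 0.004, 1.0], [-0.214, -0.977, 0.004]]
ft_force: [0.6, 0.2, -1.2]
width: 21.2
```

```bash
python3 - <<'E'
from h import *
a,t=est(1); tplan(rig(-61.5,-31,205),79.15,90,a,t,n=18)
E
```

```text
psi -0.2 tau 7.6 K [473.9 -15.7 212.7] ztilt 0.004
clk 44.85 start mismatch deg 0.2 K0 [473.9 -15.7 212.7] joints [  15.   15.    3.   -3.  -90. -104.] width 21.2 F [ 0.6  0.2 -1.2]
fast at 10 [-3.7 -0.1  0.7 -8.1  0.9 12.4]
fast at 11 [-5.2  0.8  1.5 -9.6 -1.5 14.2]
fast at 12 [-6.2  1.7  1.8 -9.7 -3.7 14.5]
fast at 13 [-6.1  2.5  1.5 -8.5 -5.2 13.1]
fast at 14 [-5.3  3.1  1.2 -6.8 -5.8 11.2]
N 18 q mid [ 16.  -8. -24. -21. -46. -52.] end [-16.  16. -13. -70. -85.  29.]
[[-1, 0.2, 0.1, 0.9, -0.017, -0.075, -0.08], [-1, 0.3, 0.0, 0.9, -0.007, -0.077, -0.08], [-1, 0.3, 0.0, 1.0, -0.001, -0.077, -0.08], [-1, 0.4, 0.0, 1.0, 0.005, -0.077, -0.08], [-1, 0.5, 0.1, 1.0, 0.011, -0.076, -0.08], [-1, 0.5, 0.1, 1.0, 0.017, -0.075, -0.08], [-1, 0.6, 0.1, 1.0, 0.023, -0.073, -0.08], [-1, 0.7, 0.2, 1.0, 0.029, -0.071, -0.08], [-1, 0.7, 0.2, 1.0, 0.034, -0.069, -0.08], [-1, 0.7, 0.3, 0.9, 0.04, -0.066, -0.08], [-1, 0.8, 0.3, 0.9, 0.045, -0.062, -0.08], [-1, 0.8, 0.4, 0.9, 0.05, -0.059, -0.08]]
[[-1, 0.8, 0.5, 0.9, 0.054, -0.055, -0.08], [-1, 0.8, 0.6, 0.8, 0.058, -0.05, -0.08], [-1, 0.7, 0.6, 0.8, 0.062, -0.045, -0.08], [-1, 0.7, 0.7, 0.7, 0.066, -0.04, -0.08], [-1, 0.7, 0.7, 0.7, 0.069, -0.035, -0.08], [-1, 0.6, 0.8, 0.6, 0.071, -0.029, -0.08]]
```

Request:
servo_tool:
  moves:
    - [[-1, 0.2, 0.1, 0.9, -0.017, -0.075, -0.08], [-1, 0.3, 0, 0.9, -0.007, -0.077, -0.08], [-1, 0.3, 0, 1, 0, -0.077, -0.08], [-1, 0.4, 0, 1, 0.005, -0.077, -0.08], [-1, 0.5, 0.1, 1, 0.011, -0.076, -0.08], [-1, 0.5, 0.1, 1, 0.017, -0.075, -0.08], [-1, 0.6, 0.1, 1, 0.023, -0.073, -0.08], [-1, 0.7, 0.2, 1, 0.029, -0.071, -0.08], [-1, 0.7, 0.2, 1, 0.034, -0.069, -0.08], [-1, 0.7, 0.3, 0.9, 0.04, -0.066, -0.08], [-1, 0.8, 0.3, 0.9, 0.045, -0.062, -0.08]]

```text
clock: 45.95
tool_pos: [465.7, 112.0, 174.4]
tool_rot: [[0.506, 0.401, -0.764], [0.603, 0.469, 0.645], [0.617, -0.787, -0.005]]
ft_force: [0.3, -0.8, -2.0]
width: 21.4
```

```bash
python3 - <<'E'
from h import *
a,t=est(1); tplan(rig(-61.5,-31,205),79.15,90,a,t,n=9)
E
```

```text
psi 49.8 tau 58.1 K [450.8  94.6 203.5] ztilt -0.005
clk 45.95 start mismatch deg 0.3 K0 [450.8  94.6 203.5] joints [ 12.  -8. -24. -31. -47. -36.] width 21.4 F [ 0.3 -0.8 -2. ]
fast at 1 [-5.3  1.6  1.8 -7.8 -3.3 11.5]
N 9 q mid [-10.   3. -18. -60. -68.  10.] end [-16.  16. -13. -70. -85.  29.]
[[-1, 0.7, 0.3, 0.5, 0.04, -0.041, -0.062], [-1, 0.7, 0.4, 0.5, 0.039, -0.041, -0.062], [-1, 0.6, 0.4, 0.5, 0.042, -0.039, -0.062], [-1, 0.6, 0.4, 0.4, 0.044, -0.036, -0.062], [-1, 0.6, 0.5, 0.4, 0.046, -0.033, -0.062], [-1, 0.6, 0.5, 0.4, 0.048, -0.031, -0.062], [-1, 0.6, 0.5, 0.4, 0.05, -0.027, -0.062], [-1, 0.5, 0.6, 0.3, 0.051, -0.024, -0.062], [-1, 0.5, 0.6, 0.3, 0.053, -0.021, -0.062]]
```

Request:
servo_tool:
  moves:
    - [[-1, 0.7, 0.3, 0.5, 0.04, -0.041, -0.062], [-1, 0.7, 0.4, 0.5, 0.039, -0.041, -0.062], [-1, 0.6, 0.4, 0.5, 0.042, -0.039, -0.062], [-1, 0.6, 0.4, 0.4, 0.044, -0.036, -0.062], [-1, 0.6, 0.5, 0.4, 0.046, -0.033, -0.062], [-1, 0.6, 0.5, 0.4, 0.048, -0.031, -0.062], [-1, 0.6, 0.5, 0.4, 0.05, -0.027, -0.062], [-1, 0.5, 0.6, 0.3, 0.051, -0.024, -0.062], [-1, 0.4, 0.5, 0.3, 0.05, -0.021, -0.06], [-1, 0, 0, 0, 0, 0, 0], [-1, 0, 0, 0, 0, 0, 0]]

```text
clock: 47.05
tool_pos: [458.6, 187.7, 191.6]
tool_rot: [[0.05, 0.167, -0.985], [0.315, 0.933, 0.174], [0.948, -0.319, -0.006]]
ft_force: [1.0, 0.4, -0.9]
width: 21.5
```

```bash
python3 - <<'E'
from h import *
print(rig(-61.5,-31,0).round(1));a,t=est(1); tplan(rig(-61.5,-31,195),79.15,90,a,t,n=1)
E
```

```text
[456.5 154.1   0. ]
psi 80.0 tau 91.4 K [452.4 153.2 203.4] ztilt -0.006
clk 47.05 start mismatch deg 0.4 K0 [452.4 153.2 203.4] joints [-17.  18. -13. -71. -86.  31.] width 21.5 F [ 1.   0.4 -0.9]
N 1 q mid [-16.  17. -13. -70. -84.  31.] end [-16.  17. -13. -70. -84.  31.]
[[-1, -0.8, 0.4, -0.4, -0.011, 0.011, 0.024]]
```

Request:
servo_tool:
  moves:
    - [[-1, -0.7, 0.4, -0.4, -0.011, 0.011, 0.024], [-1, 0, 0, 0, 0, 0, 0], [-1, 0, 0, 0, 0, 0, 0]]

```text
clock: 47.35
tool_pos: [462.0, 188.4, 184.5]
tool_rot: [[0.064, 0.178, -0.982], [0.34, 0.921, 0.189], [0.938, -0.346, -0.002]]
ft_force: [0.0, 0.2, -1.6]
width: 21.1
```

```bash
python3 - <<'E'
from h import *
a,t=est(1); tplan(rig(-61.5,-31,155),79.15,90,a,t,n=1)
snap('scene','G');z=np.load('pics/scene_G.npz');crop(z['p'],290,80,450,220,"sG",4)
E
```

```text
psi 79.1 tau 89.8 K [455.4 154.4 197.3] ztilt -0.002
clk 47.35 start mismatch deg 0.1 K0 [455.4 154.4 197.3] joints [-16.  17. -13. -70. -84.  30.] width 21.1 F [ 0.   0.2 -1.6]
N 1 q mid [-16.  22. -15. -71. -82.  37.] end [-16.  22. -15. -71. -82.  37.]
[[-1, -4.0, 1.5, -0.1, 0.002, 0.001, -0.004]]
```

Request:
servo_tool:
  moves:
    - [[-1, -1.9, 0.75, -0.1, 0.002, 0, -0.004], [-1, -1.9, 0.75, 0, 0, 0, 0], [-1, 0, 0, 0, 0, 0, 0]]

```text
clock: 47.7
tool_pos: [463.6, 189.1, 145.2]
tool_rot: [[0.056, 0.179, -0.982], [0.338, 0.922, 0.187], [0.939, -0.343, -0.008]]
ft_force: [-1.0, -0.3, -1.8]
width: 21.3
```

```bash
python3 - <<'E'
from h import *
a,t=est(1); tplan(rig(-61.5,-31,113),79.15,90,a,t,n=1)
E
```

```text
psi 79.2 tau 89.9 K [457.  155.  157.8] ztilt -0.008
clk 47.70 start mismatch deg 0.5 K0 [457.  155.  157.8] joints [-16.  21. -15. -71. -82.  37.] width 21.3 F [-1.  -0.3 -1.8]
N 1 q mid [-17.  27. -16. -71. -81.  43.] end [-17.  27. -16. -71. -81.  43.]
[[-1, -4.2, 1.4, 0.1, 0.002, 0.008, -0.001]]
```

Request:
servo_tool:
  moves:
    - [[-1, -1.3, 0.45, 0, 0, 0.008, 0], [-1, -1.3, 0.45, 0.1, 0, 0, 0], [-1, -1.3, 0.45, 0, 0, 0, 0], [-1, -0.3, 0.1, 0, 0, 0, 0], [-1, 0, 0, 0, 0, 0, 0]]

```text
clock: 48.2
tool_pos: [464.0, 187.9, 101.1]
tool_rot: [[0.06, 0.181, -0.982], [0.338, 0.922, 0.19], [0.939, -0.343, -0.005]]
ft_force: [-0.0, 0.4, -1.3]
width: 21.2
```

```bash
python3 - <<'E'
from h import *
a,t=est(1); tplan(rig(-61.5,-31,112),79.15,90,a,t,n=1)
E
```

```text
psi 79.0 tau 89.9 K [457.3 153.8 113.8] ztilt -0.005
clk 48.20 start mismatch deg 0.3 K0 [457.3 153.8 113.8] joints [-17.  26. -16. -71. -80.  43.] width 21.2 F [-0.   0.4 -1.3]
N 1 q mid [-17.  27. -16. -71. -81.  43.] end [-17.  27. -16. -71. -81.  43.]
[[-1, -0.2, 0.1, 0.1, 0.004, 0.004, -0.001]]
```

Request:
servo_tool:
  moves:
    - [[-0.15, 0, 0, 0, 0, 0, 0], [-0.15, 0, 0, 0, 0, 0, 0], [-0.15, 0, 0, 0, 0, 0, 0], [-0.15, 0, 0, 0, 0, 0, 0], [-0.15, 0, -1, 0, 0, 0, 0], [-0.15, 0, -2.5, 0, 0, 0, 0], [0.4, 0, -3.5, 0, 0, 0, 0], [0.4, 0, -4, 0, 0, 0, 0], [0.4, 2, -3, 0, 0, 0, 0], [0.4, 2, 0, 0, 0, 0, 0]]

```text
clock: 49.2
tool_pos: [438.5, 65.6, 191.5]
tool_rot: [[0.061, 0.178, -0.982], [0.338, 0.922, 0.188], [0.939, -0.344, -0.005]]
ft_force: [0.6, 0.2, -0.2]
width: 59.9
```

```bash
python3 - <<'E'
from h import *
c,p,d=snap('scene','H');crop(p,290,80,450,220,"sH",4)
s=log();print(s['tool_pos'],np.round(s['joint_pos'],0),s['width'])
p,R=tpose((380,-310,160),-81,0,-1); plan(p,R,jaw=0.4)
E
```

```text
[439.28951084  67.0850676  194.14236357] [-30.  20.  -8. -63. -96.  33.] 59.44474985636214
clk 49.25 pos [439.3  67.1 194.1] D 37.6cm W 53.4deg N 9 joints [-30.  20.  -8. -63. -96.  33.] width 59.4 F [-0.2  1.6  2.5]
[[0.4, -2.13, -3.59, -0.09, 0.029, -0.027, 0.096], [0.4, -2.46, -3.37, 0.08, 0.029, -0.027, 0.096], [0.4, -2.77, -3.12, 0.24, 0.029, -0.027, 0.096], [0.4, -3.05, -2.83, 0.41, 0.029, -0.027, 0.096], [0.4, -3.29, -2.51, 0.57, 0.029, -0.027, 0.096], [0.4, -3.49, -2.17, 0.73, 0.029, -0.027, 0.096], [0.4, -3.66, -1.8, 0.89, 0.029, -0.027, 0.096], [0.4, -3.79, -1.42, 1.04, 0.029, -0.027, 0.096], [0.4, -3.88, -1.02, 1.18, 0.029, -0.027, 0.096]]
```

Three torches stand (lenses at (257,272), (232,303), (205,338)). On to the last one, near the tape.

Request:
servo_tool:
  moves:
    - [[0.4, -2.1, -3.6, -0.1, 0.029, -0.027, 0.096], [0.4, -2.5, -3.4, 0.1, 0.029, -0.027, 0.096], [0.4, -2.8, -3.1, 0.2, 0.029, -0.027, 0.096], [0.4, -3, -2.8, 0.4, 0.029, -0.027, 0.096], [0.4, -3.3, -2.5, 0.6, 0.029, -0.027, 0.096], [0.4, -3.5, -2.2, 0.7, 0.029, -0.027, 0.096], [0.4, -3.7, -1.8, 0.9, 0.029, -0.027, 0.096], [0.4, -3.8, -1.4, 1, 0.029, -0.027, 0.096], [0.4, -3.5, -1, 1.1, 0.029, -0.027, 0.096], [0.4, 0, 0, 0, 0, 0, 0], [0.4, 0, 0, 0, 0, 0, 0]]

```text
clock: 50.35
tool_pos: [372.3, -313.9, 135.1]
tool_rot: [[-0.151, -0.062, -0.987], [0.94, 0.3, -0.162], [0.306, -0.952, 0.013]]
ft_force: [-0.7, 1.1, -0.6]
width: 59.9
```

```bash
python3 - <<'E'
from h import *
est(-1)
c,p,d=snap('wrist','I');torches(c,d)
P=cloud(c,d);m=(P[...,2]>10)&(P[...,2]<20.5)&(P[...,1]<-385)&(P[...,1]>-520)&(P[...,0]>250)&(P[...,0]<420);print("tape-ish",m.sum(),P[m].mean(0) if m.sum() else '',np.percentile(P[m],[2,98],axis=0).round(0) if m.sum() else '')
E
```

```text
psi -80.7 tau 2.2 K [ 374.6 -325.   170.3] ztilt -0.013
px [ 339   59   45  160 4361] head [ 354.5 -407.8] tail [ 331.4 -261. ] len 148.6 w [-13.9  12.7] az -81.1 zmax 33.6
tape-ish 2613 [ 302.95330587 -435.86777542   17.14797591] [[ 270. -461.   11.]
 [ 366. -397.   20.]]
```

```bash
python3 - <<'E'
from h import *
p,R=tpose((347.6,-364,60),-81.1,0,-1); plan(p,R,jaw=0.4,n=4)
E
```

```text
clk 50.40 pos [ 372.4 -314.   135.1] D 11.9cm W 2.4deg N 4 joints [-32.  21.   7. -13. -89.  43.] width 60.1 F [-0.3  0.1  0.6]
[[0.4, -1.62, 2.38, 0.78, -0.004, 0.001, -0.01], [0.4, -1.64, 2.36, 0.78, -0.004, 0.001, -0.01], [0.4, -1.67, 2.34, 0.79, -0.004, 0.001, -0.01], [0.4, -1.69, 2.32, 0.8, -0.004, 0.001, -0.01]]
```

Request:
servo_tool:
  moves:
    - [[0.4, -1.6, 2.2, 0.8, -0.004, 0, -0.01], [0.4, -1.6, 2.4, 0.8, -0.004, 0, -0.01], [0.4, -1.7, 2.3, 0.8, -0.004, 0, -0.01], [0.4, -1.6, 2.2, 0.7, -0.004, 0, -0.01], [0.4, 0, 0, 0, 0, 0, 0], [0.4, 0, 0, 0, 0, 0, 0]]

```text
clock: 51.0
tool_pos: [347.1, -348.4, 26.8]
tool_rot: [[-0.146, -0.047, -0.988], [0.925, 0.348, -0.153], [0.351, -0.936, -0.008]]
ft_force: [-1.0, -0.4, -0.1]
width: 59.6
```

```bash
python3 - <<'E'
from h import *
p,R=tpose((347.6,-364,18),-81.1,0,-1); plan(p,R,jaw=0.4,n=1)
c,p,d=snap('wrist','J');torches(c,d)
E
```

```text
clk 51.00 pos [ 347.1 -348.4   26.8] D 4.4cm W 0.7deg N 1 joints [-39.  28.   1. -14. -79.  52.] width 59.6 F [-1.  -0.4 -0.1]
[[0.4, -1.8, 3.97, 0.22, 0.008, 0.001, 0.01]]
px [ 302  144   59  181 7100] head [ 353.3 -408.5] tail [ 330.7 -262.4] len 147.8 w [-13.9  13.7] az -81.2 zmax 33.5
```

Request:
servo_tool:
  moves:
    - [[0.4, -0.7, 1.5, 0.2, 0.008, 0, 0.01], [0.4, -0.7, 1.4, 0.1, 0, 0, 0], [0.4, -0.4, 0.9, 0, 0, 0, 0], [0.4, 0, 0, 0, 0, 0, 0], [0.4, 0, 0, 0, 0, 0, 0]]

```text
clock: 51.55
tool_pos: [348.6, -353.1, -12.1]
tool_rot: [[-0.151, -0.047, -0.987], [0.93, 0.333, -0.158], [0.336, -0.942, -0.006]]
ft_force: [0.6, -0.4, 0.1]
width: 60.0
```

```bash
python3 - <<'E'
from h import *
p,R=tpose((346.8,-364.5,18),-81.1,0,-1); plan(p,R,jaw=0.4,n=1)
E
```

```text
clk 51.55 pos [ 348.6 -353.1  -12.1] D 0.6cm W 0.5deg N 1 joints [-38.  31.  -1. -14. -73.  53.] width 60.0 F [ 0.6 -0.4  0.1]
[[0.4, -0.0, 0.49, 0.36, 0.005, 0.005, -0.006]]
```

Request:
servo_tool:
  moves:
    - [[0.4, 0, 0.5, 0.3, 0.005, 0.005, -0.006], [0.4, 0, 0, 0, 0, 0, 0], [0.4, 0, 0, 0, 0, 0, 0]]

```text
clock: 51.85
tool_pos: [345.9, -352.3, -16.0]
tool_rot: [[-0.146, -0.052, -0.988], [0.929, 0.337, -0.155], [0.341, -0.94, -0.001]]
ft_force: [0.5, -1.3, 0.6]
width: 59.7
```

```bash
python3 - <<'E'
from h import *
p,R=tpose((346.8,-364.5,18),-81.1,0,-1); plan(p,R,jaw=0.4,n=1)
E
```

```text
clk 51.85 pos [ 345.9 -352.3  -16. ] D 0.1cm W 0.1deg N 1 joints [-39.  31.  -1. -14. -73.  53.] width 59.7 F [ 0.5 -1.3  0.6]
[[0.4, 0.02, 0.08, 0.1, 0.001, 0.0, -0.001]]
```

Request:
servo_tool:
  moves:
    - [[0.2, 0, 0.1, 0, 0, 0, 0], [-1, 0, 0, 0, 0, 0, 0], [-1, 0, 0, 0, 0, 0, 0], [-1, 0, 0, 0, 0, 0, 0], [-1, 0, 0, 0, 0, 0, 0], [-1, 0, 0, 0, 0, 0, 0], [-1, 0, 0, 0, 0, 0, 0], [-1, 0.5, -1.4, 0, 0, 0, 0], [-1, 1, -2.8, 0, 0, 0, 0], [-1, 1, -2.8, 0, 0, 0, 0], [-1, 1, -2.8, 0, 0, 0, 0], [-1, 0, 0, 0, 0, 0, 0]]
  force: 80

```text
clock: 53.05
tool_pos: [345.0, -351.7, 89.1]
tool_rot: [[-0.144, -0.055, -0.988], [0.928, 0.34, -0.154], [0.344, -0.939, 0.002]]
ft_force: [0.7, -0.8, -0.0]
width: 21.4
```

```bash
python3 - <<'E'
from h import *
a,t=est(-1);q=np.array(robot.state()['joint_pos'])
c,p,d=snap('wrist','K')
s=log();K=np.array(s['tool_pos'])-YO*np.array(s['tool_rot'])[:,1]
chain([(K,a,t),((440,20,220),-195,25),(rig(-61.5,-93,205),79.15-360,90),(rig(-61.5,-93,111),79.15-360,90)],q,-1)
tplan((440,20,220),-195,25,a,t,sg=-1,n=18)
E
```

```text
psi -81.2 tau -0.1 K [ 347.  -364.3  123.9] ztilt -0.002
-> [  21.    6.   -7.   -3.  -81. -125.] min wrist z 451
-> [ -22.   20.   -7.  -67.  -90. -151.] min wrist z 325
-> [ -22.   30.  -11.  -68.  -85. -138.] min wrist z 231
clk 53.10 start mismatch deg 0.3 K0 [ 346.4 -363.2  121.8] joints [-39.  25.   6. -14. -86.  50.] width 21.5 F [ 0.   0.  -2.3]
fast at 7 [  4.5  -2.3  -2.3   1.8   1.8 -11.3]
fast at 8 [  4.7  -1.9  -1.9   2.1   1.2 -11.8]
fast at 9 [  4.8  -1.5  -1.4   2.2   0.5 -12. ]
fast at 10 [  4.7  -1.   -0.8   2.1  -0.2 -11.9]
fast at 11 [  4.5  -0.5  -0.2   1.8  -0.8 -11.5]
N 18 q mid [ -3.   0. -19.  -4. -66. -50.] end [  21.    6.   -7.   -3.  -81. -125.]
[[-1, 2.0, 0.2, -1.0, -0.04, 0.103, 0.027], [-1, 2.1, 0.2, -0.7, -0.034, 0.105, 0.024], [-1, 2.1, 0.1, -0.5, -0.032, 0.106, 0.024], [-1, 2.2, 0.1, -0.2, -0.029, 0.107, 0.024], [-1, 2.2, 0.0, 0.0, -0.026, 0.107, 0.024], [-1, 2.1, -0.0, 0.3, -0.024, 0.108, 0.024], [-1, 2.1, -0.1, 0.5, -0.021, 0.108, 0.024], [-1, 2.0, -0.2, 0.7, -0.019, 0.109, 0.024], [-1, 1.9, -0.2, 1.0, -0.016, 0.109, 0.024], [-1, 1.8, -0.3, 1.2, -0.013, 0.11, 0.024], [-1, 1.6, -0.4, 1.4, -0.011, 0.11, 0.024], [-1, 1.4, -0.4, 1.6, -0.008, 0.11, 0.024]]
[[-1, 1.2, -0.5, 1.7, -0.005, 0.11, 0.024], [-1, 1.0, -0.5, 1.9, -0.002, 0.11, 0.024], [-1, 0.8, -0.5, 2.0, 0.0, 0.11, 0.024], [-1, 0.6, -0.6, 2.1, 0.003, 0.11, 0.024], [-1, 0.3, -0.6, 2.2, 0.006, 0.11, 0.024], [-1, 0.1, -0.6, 2.2, 0.008, 0.11, 0.024]]
```

Request:
servo_tool:
  moves:
    - [[-1, 2, 0.2, -1, -0.04, 0.103, 0.027], [-1, 2.1, 0.2, -0.7, -0.034, 0.105, 0.024], [-1, 2.1, 0.1, -0.5, -0.032, 0.106, 0.024], [-1, 2.2, 0.1, -0.2, -0.029, 0.107, 0.024], [-1, 2.2, 0, 0, -0.026, 0.107, 0.024], [-1, 2.1, 0, 0.3, -0.024, 0.108, 0.024], [-1, 2.1, -0.1, 0.5, -0.021, 0.108, 0.024], [-1, 2, -0.2, 0.7, -0.019, 0.109, 0.024], [-1, 1.9, -0.2, 1, -0.016, 0.109, 0.024], [-1, 1.8, -0.3, 1.2, -0.013, 0.11, 0.024], [-1, 1.6, -0.4, 1.4, -0.011, 0.11, 0.024], [-1, 1.4, -0.4, 1.6, -0.008, 0.11, 0.024]]

```text
clock: 54.3
tool_pos: [408.8, -96.0, 135.3]
tool_rot: [[0.943, 0.031, -0.33], [0.33, 0.03, 0.944], [0.039, -0.999, 0.019]]
ft_force: [1.0, -1.0, -2.0]
width: 21.4
```

```bash
python3 - <<'E'
from h import *
a,t=est(-1);a=a-360 if a>0 else a; tplan(rig(-61.5,-93,205),79.15-360,90,a,t,sg=-1,n=20)
E
```

```text
psi -160.7 tau 17.8 K [407.7 -97.1 172.3] ztilt -0.019
clk 54.30 start mismatch deg 1.1 K0 [407.7 -97.1 172.3] joints [  7.   1. -20.  -2. -67. -77.] width 21.4 F [ 1. -1. -2.]
N 20 q mid [  -1.   25.   12.  -27. -104. -136.] end [ -22.   20.   -7.  -67.  -90. -151.]
[[-1, 0.4, -0.1, 0.7, -0.019, 0.105, 0.062], [-1, 0.3, -0.2, 0.9, 0.006, 0.105, 0.063], [-1, 0.2, -0.2, 1.0, 0.012, 0.104, 0.063], [-1, 0.1, -0.2, 1.0, 0.019, 0.103, 0.063], [-1, -0.0, -0.2, 1.1, 0.025, 0.102, 0.063], [-1, -0.1, -0.2, 1.1, 0.032, 0.1, 0.063], [-1, -0.2, -0.2, 1.2, 0.038, 0.098, 0.063], [-1, -0.3, -0.1, 1.2, 0.044, 0.095, 0.063], [-1, -0.4, -0.1, 1.2, 0.05, 0.092, 0.063], [-1, -0.5, -0.0, 1.2, 0.056, 0.089, 0.063], [-1, -0.6, 0.1, 1.2, 0.061, 0.085, 0.063], [-1, -0.7, 0.1, 1.2, 0.066, 0.081, 0.063]]
[[-1, -0.8, 0.2, 1.1, 0.071, 0.077, 0.063], [-1, -0.8, 0.3, 1.1, 0.076, 0.072, 0.063], [-1, -0.8, 0.4, 1.0, 0.08, 0.067, 0.063], [-1, -0.8, 0.5, 1.0, 0.085, 0.062, 0.063], [-1, -0.8, 0.6, 0.9, 0.088, 0.057, 0.063], [-1, -0.8, 0.7, 0.8, 0.092, 0.051, 0.063], [-1, -0.8, 0.8, 0.7, 0.095, 0.045, 0.063], [-1, -0.8, 0.8, 0.6, 0.097, 0.039, 0.063]]
```

Request:
servo_tool:
  moves:
    - [[-1, 0.4, -0.2, 0.7, -0.019, 0.105, 0.062], [-1, 0.3, -0.2, 0.9, 0.006, 0.105, 0.063], [-1, 0.2, -0.2, 1, 0.012, 0.104, 0.063], [-1, 0.1, -0.2, 1, 0.019, 0.103, 0.063], [-1, 0, -0.2, 1.1, 0.025, 0.102, 0.063], [-1, -0.1, -0.2, 1.1, 0.032, 0.1, 0.063], [-1, -0.2, -0.2, 1.2, 0.038, 0.098, 0.063], [-1, -0.3, -0.1, 1.2, 0.044, 0.095, 0.063], [-1, -0.4, -0.1, 1.2, 0.05, 0.092, 0.063], [-1, -0.5, 0, 1.2, 0.056, 0.089, 0.063], [-1, -0.6, 0.1, 1.2, 0.061, 0.085, 0.063], [-1, -0.7, 0.1, 1.2, 0.066, 0.081, 0.063]]

```text
clock: 55.5
tool_pos: [432.6, 49.1, 148.9]
tool_rot: [[0.392, -0.417, 0.82], [-0.613, 0.547, 0.57], [-0.686, -0.726, -0.042]]
ft_force: [0.2, 0.2, -2.0]
width: 21.1
```

```bash
python3 - <<'E'
from h import *
a,t=est(-1);tplan(rig(-61.5,-93,205),79.15,90,a,t,sg=-1)
E
```

```text
psi 124.8 tau 63.4 K [448.   28.9 175.8] ztilt 0.042
clk 55.50 start mismatch deg 2.4 K0 [448.   28.9 175.8] joints [  -3.   27.   12.  -33. -104. -143.] width 21.1 F [ 0.2  0.2 -2. ]
N 7 q mid [ -15.   24.    5.  -52.  -98. -151.] end [ -22.   20.   -7.  -67.  -90. -151.]
[[-1, -1.0, 0.0, 1.3, 0.11, 0.051, 0.068], [-1, -1.0, 0.2, 1.1, 0.086, 0.075, 0.066], [-1, -1.0, 0.3, 1.1, 0.091, 0.069, 0.066], [-1, -1.0, 0.4, 1.0, 0.095, 0.063, 0.066], [-1, -1.0, 0.5, 0.9, 0.099, 0.056, 0.066], [-1, -1.0, 0.6, 0.8, 0.103, 0.049, 0.066], [-1, -1.0, 0.7, 0.7, 0.106, 0.042, 0.066]]
```

Request:
servo_tool:
  moves:
    - [[-1, -1.1, 0, 1.3, 0.11, 0.051, 0.068], [-1, -1.1, 0.2, 1.1, 0.086, 0.075, 0.066], [-1, -1, 0.3, 1.1, 0.091, 0.069, 0.066], [-1, -1, 0.4, 1, 0.095, 0.063, 0.066], [-1, -1, 0.5, 0.9, 0.099, 0.056, 0.066], [-1, -1, 0.6, 0.8, 0.103, 0.049, 0.066], [-1, -1, 0.7, 0.7, 0.106, 0.042, 0.066], [-1, 0, 0, 0, 0, 0, 0], [-1, 0, 0, 0, 0, 0, 0]]

```text
clock: 56.4
tool_pos: [483.3, 131.5, 181.9]
tool_rot: [[-0.11, 0.21, 0.971], [-0.313, 0.921, -0.234], [-0.943, -0.329, -0.036]]
ft_force: [0.7, 0.0, -0.1]
width: 21.3
```

```bash
python3 - <<'E'
from h import *
print(rig(-61.5,-93,0).round(1));a,t=est(-1);tplan(rig(-61.5,-93,195),79.15,90,a,t,sg=-1,n=1)
snap('wrist','L');snap('scene','L');z=np.load('pics/scene_L.npz');crop(z['p'],290,80,450,220,"sL",4)
E
```

```text
[476.8  95.6   0. ]
psi 76.4 tau 90.7 K [475.6  97.4 194.1] ztilt 0.036
clk 56.40 start mismatch deg 2.1 K0 [475.6  97.4 194.1] joints [ -22.   21.  -10.  -69.  -88. -151.] width 21.3 F [ 0.7  0.  -0.1]
N 1 q mid [ -22.   21.   -8.  -67.  -89. -149.] end [ -22.   21.   -8.  -67.  -89. -149.]
[[-1, 0.0, -0.2, 0.0, -0.033, -0.05, -0.014]]
```

The torch in cup 2 now leans in its cup (lens moved from (205,338) to (238,346)), about 0.2 rad. I'll check it after this placing.

Request:
servo_tool:
  moves:
    - [[-1, -0.1, -0.2, 0, -0.033, -0.05, -0.014], [-1, 0, 0, 0, 0, 0, 0], [-1, 0, 0, 0, 0, 0, 0]]

```text
clock: 56.8
tool_pos: [484.2, 130.4, 183.1]
tool_rot: [[-0.06, 0.172, 0.983], [-0.339, 0.923, -0.182], [-0.939, -0.344, 0.002]]
ft_force: [-0.6, 0.3, -1.3]
width: 21.5
```

```bash
python3 - <<'E'
from h import *
a,t=est(-1);tplan(rig(-61.5,-93,155),79.15,90,a,t,sg=-1,n=1)
c,p,d=snap('wrist','M')
P=cloud(c,d)
# standing torch heads: points z 120-160 near cups
for n,l in ((2,-31),(3,31),(4,93)):
    q=rig(-61.5,l,0);m=(P[...,2]>148)&(P[...,2]<165)&(np.hypot(P[...,0]-q[0],P[...,1]-q[1])<35)
    if m.sum()>5: e=P[m].mean(0);print(n,m.sum(),e.round(1),"s,l off",((e-q)@RX).round(1),((e-q)@RY).round(1))
E
```

```text
psi 79.5 tau 89.9 K [477.9  96.2 195.9] ztilt -0.002
clk 56.80 start mismatch deg 0.1 K0 [477.9  96.2 195.9] joints [ -21.   21.   -7.  -67.  -89. -149.] width 21.5 F [-0.6  0.3 -1.3]
N 1 q mid [ -22.   25.   -9.  -68.  -87. -144.] end [ -22.   25.   -9.  -68.  -87. -144.]
[[-1, 3.9, 1.3, -0.1, 0.005, 0.004, 0.003]]
3 810 [440.3 204.8 154.6] s,l off 1.3 -8.9
4 552 [419.4 263.  154.4] s,l off 0.7 -9.0
```

```bash
python3 - <<'E'
from h import *
from station import robot
s=robot.state(); print(s['clock'],s['tool_pos'],s['width'],s['ft_force'])
print(est(-1))
E
sed -n 1,200p h.py | head -150
```

```text
56.85 [484.30791087 130.35852983 183.21080635] 21.26520937466232 [ 0.18316496  0.35050693 -1.66352548]
psi 79.5 tau 89.9 K [477.9  96.2 196. ] ztilt -0.003
(np.float64(79.50703173029608), np.float64(89.8578597341565))
import numpy as np, cv2
from station import robot, optics, job
def und(c,uv):
    K=np.array([[c['fx'],0,c['cx']],[0,c['fy'],c['cy']],[0,0,1.]])
    return cv2.undistortPoints(np.array(uv,float).reshape(-1,1,2),K,np.array(c['distortion'],float)).reshape(-1,2)
def plane(c,uv,z):
    """intersect pixel rays with world z"""
    R=np.array(c['R']);t=np.array(c['t']); n=und(c,uv)
    d=np.c_[n,np.ones(len(n))]@R; o=-R.T@t
    z=np.broadcast_to(z,len(n))
    return o+d*((z-o[2])/d[:,2])[:,None]
def cloud(c,D):
    h,w=D.shape; u,v=np.meshgrid(np.arange(w),np.arange(h))
    n=und(c,np.c_[u.ravel(),v.ravel()]); z=D.ravel()[:,None]
    P=(np.c_[n,np.ones(len(n))]*z-np.array(c['t']))@np.array(c['R'])
    P[z[:,0]<=0]=np.nan
    return P.reshape(h,w,3)
def proj(c,X):
    K=np.array([[c['fx'],0,c['cx']],[0,c['fy'],c['cy']],[0,0,1.]])
    r,_=cv2.Rodrigues(np.array(c['R'],float))
  
[... 6547 characters left out ...]
*f,sg,b);k=kin.ik(p,R,q0=q,n=0,m=0.2)
            if not k: print("NO IK",f);break
            if np.abs(k[0]-q).max()>25: print("jump",f,(k[0]-q).round(0))
            q=k[0]
            P=kin.fk(q,True)[2]; mz=min(mz,P[2][2],P[3][2])
        print("->",q.round(0),"min wrist z %.0f"%mz)
def est(sg=1,b=20):
    s=robot.state();T=np.array(s['tool_rot']);b=np.radians(b)
    hv=sg*np.cos(b)*T[:,0]-np.sin(b)*T[:,1]
    z=sg*T[:,2]; psi=np.degrees(np.arctan2(-z[0],z[1])); hh=np.array([np.cos(np.radians(psi)),np.sin(np.radians(psi)),0])
    tau=np.degrees(np.arctan2(hv[2],hv@hh)); print("psi %.1f tau %.1f K %s ztilt %.3f"%(psi,tau,(np.array(s['tool_pos'])-YO*T[:,1]).round(1),z[2])); return psi,tau
```

Request:
servo_tool:
  moves:
    - [[-1, 1.9, 0.7, -0.1, 0.005, 0.004, 0.003], [-1, 1.9, 0.7, 0, 0, 0, 0], [-1, 0, 0, 0, 0, 0, 0]]

```text
clock: 57.15
tool_pos: [484.0, 130.9, 142.1]
tool_rot: [[-0.063, 0.178, 0.982], [-0.336, 0.923, -0.189], [-0.94, -0.342, 0.002]]
ft_force: [0.4, 0.7, -1.4]
width: 21.5
```

```bash
python3 - <<'E'
from h import *
a,t=est(-1); tplan(rig(-61.5,-93,113),79.15,90,a,t,sg=-1,n=1)
c,p,d=snap('scene','N1'); crop(p,0,150,400,400,'N1c',2)
E
```

```text
psi 79.1 tau 90.0 K [477.4  96.7 154.7] ztilt -0.002
clk 57.15 start mismatch deg 0.1 K0 [477.4  96.7 154.7] joints [ -22.   25.  -10.  -68.  -87. -144.] width 21.5 F [ 0.4  0.7 -1.4]
N 1 q mid [ -22.   30.  -11.  -68.  -85. -139.] end [ -22.   30.  -11.  -68.  -85. -139.]
[[-1, 4.0, 1.3, -0.0, -0.001, 0.001, -0.0]]
```

View pics/N1c.png

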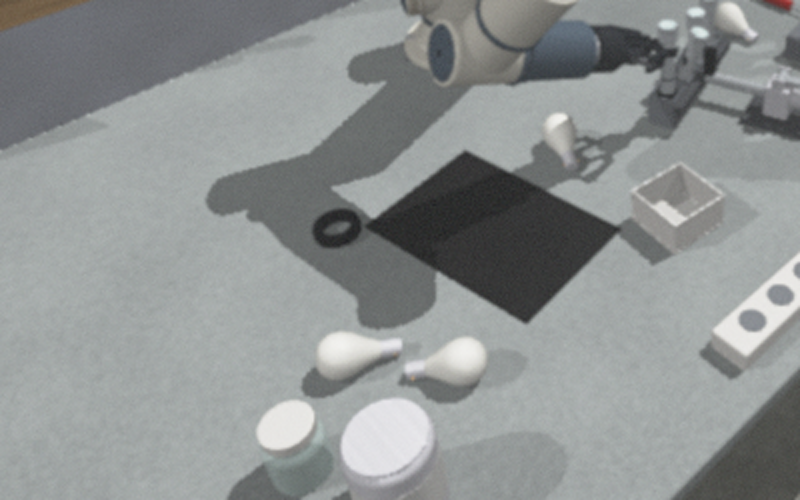

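```bash
python3 - <<'E'
from h import *
p=np.load('pics/scene_N1.npz')['p']; crop(p,300,110,440,230,'N1d',5)
E
```

```text
(no output)
```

View pics/N1d.png

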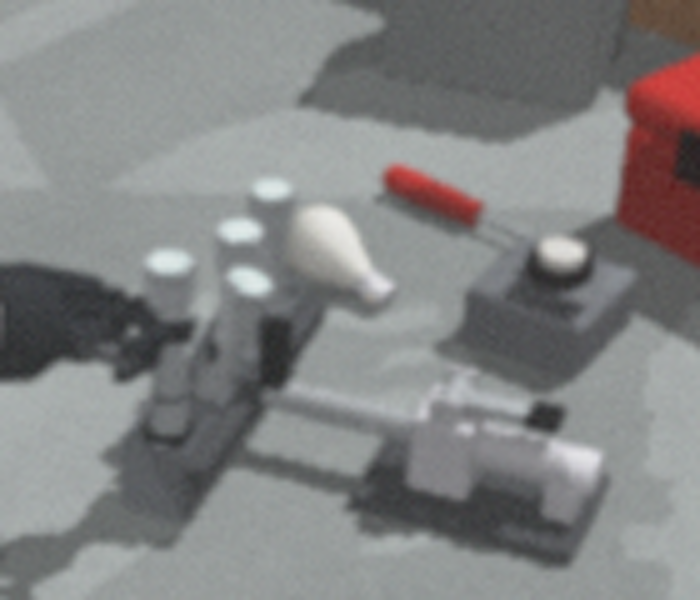

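The torch's tail (about 168,425) is at cup 1's mouth. The cup 2 torch leans towards the clamp, clear of the path, so I'll lower now.

Request:
servo_tool:
  moves:
    - [[-1, 1.4, 0.5, 0, 0, 0, 0], [-1, 1.4, 0.5, 0, 0, 0, 0], [-1, 1.0, 0.3, 0, 0, 0, 0], [-1, 0, 0, 0, 0, 0, 0]]

```text
clock: 57.6
tool_pos: [486.5, 129.4, 105.7]
tool_rot: [[-0.056, 0.181, 0.982], [-0.338, 0.922, -0.189], [-0.939, -0.343, 0.01]]
ft_force: [0.5, 0.7, -0.7]
width: 21.5
```

```bash
python3 - <<'E'
from h import *
a,t=est(-1); tplan(rig(-61.5,-93,113),79.15,90,a,t,sg=-1,n=1)
E
```

```text
psi 79.1 tau 90.0 K [479.8  95.3 118.4] ztilt -0.010
clk 57.60 start mismatch deg 0.6 K0 [479.8  95.3 118.4] joints [ -22.   29.  -10.  -68.  -85. -139.] width 21.5 F [ 0.5  0.7 -0.7]
N 1 q mid [ -22.   30.  -11.  -68.  -85. -139.] end [ -22.   30.  -11.  -68.  -85. -139.]
[[-1, 0.5, 0.2, -0.3, -0.004, 0.009, 0.001]]
```

Request:
servo_tool:
  moves:
    - [[-1, 0.5, 0.2, -0.3, 0, 0.009, 0], [-1, 0.1, 0, 0, 0, 0, 0], [-1, 0, 0, 0, 0, 0, 0], [-0.15, 0, 0, 0, 0, 0, 0], [-0.15, 0, 0, 0, 0, 0, 0], [-0.15, 0, 0, 0, 0, 0, 0], [-0.15, 0, 0, 0, 0, 0, 0]]

```text
clock: 58.3
tool_pos: [484.7, 129.7, 102.3]
tool_rot: [[-0.06, 0.183, 0.981], [-0.336, 0.922, -0.192], [-0.94, -0.342, 0.006]]
ft_force: [-0.2, -0.1, -0.7]
width: 36.2
```

Request:
servo_tool:
  moves:
    - [[-0.15, 0, -1, 0, 0, 0, 0], [-0.15, 0, -2.5, 0, 0, 0, 0], [-0.15, 0, -3.5, 0, 0, 0, 0], [-0.15, -2, -4, 0, 0, 0, 0], [-0.15, -2, -3, 0, 0, 0, 0], [-0.15, 0, 0, 0, 0, 0, 0]]

```text
clock: 58.9
tool_pos: [458.9, 7.4, 191.0]
tool_rot: [[-0.063, 0.18, 0.982], [-0.338, 0.922, -0.19], [-0.939, -0.344, 0.003]]
ft_force: [0.2, -0.0, -0.8]
width: 36.1
```

```bash
python3 - <<'E'
from h import *
a,t=est(-1)
c,p,d=snap('scene','O'); crop(p,300,110,440,230,'Oc',5)
c,p,d=snap('top','O'); 
for i in range(4): print(proj(c,[rig(-61.5,-93+62*i,65)]))
c,p,d=snap('wrist','O')
E
```

```text
psi 79.0 tau 89.9 K [452.2 -26.7 203.7] ztilt -0.003
[[294.47960601 215.49427736]]
[[276.64143855 221.87923978]]
[[258.71225195 228.29730592]]
[[240.68314681 234.75166688]]
```

View pics/Oc.png

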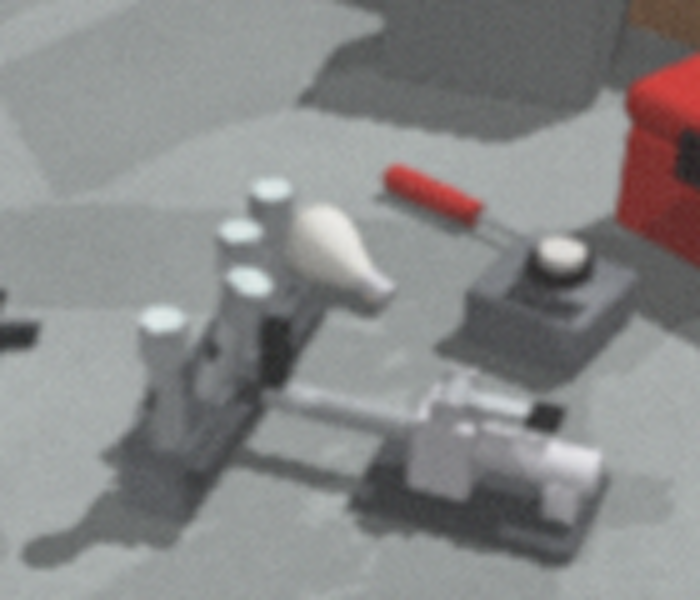

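View pics/wrist_O.png

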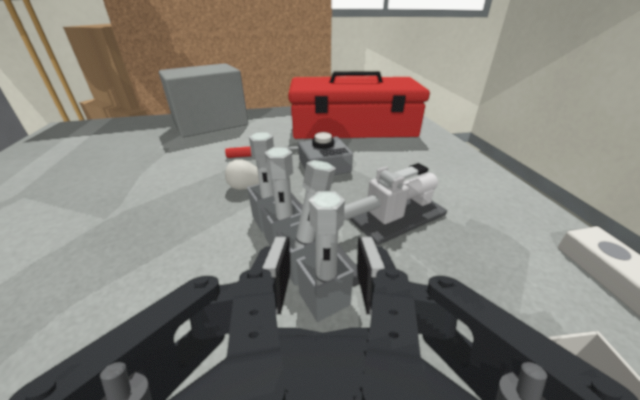

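View pics/top_O.png

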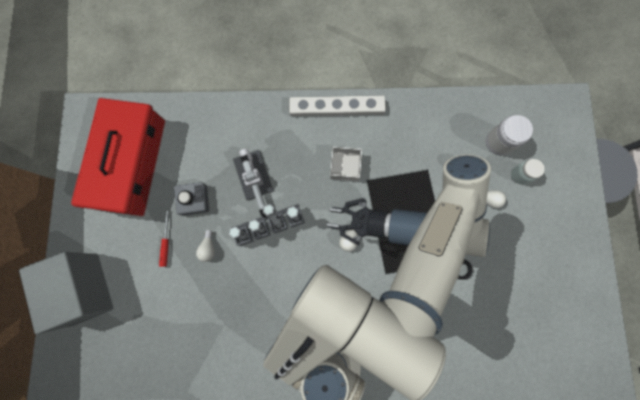

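Three torches stand straight. The one in cup 2 (wrist pixel about 315,200) leans towards the clamp, so I'll measure the lean.

```bash
python3 - <<'E'
from h import *
for n in ('top','wrist','scene'):
    z=np.load(f'pics/{n}_O.npz'); P=cloud(z,z['d']); S=(P-O)@RX; L=(P-O)@RY
    print(n)
    for i in range(4):
        l0=-93+62*i
        m=(np.abs(S+61.5)<60)&(np.abs(L-l0)<29)&(P[...,2]>115)&(P[...,2]<180)
        if m.sum()<8: print(i+1,m.sum());continue
        s,l,zz=S[m]+61.5,L[m]-l0,P[...,2][m]
        out=[]
        for a,b in ((118,128),(128,138),(138,148),(146,165)):
            k=(zz>a)&(zz<b)
            if k.sum()>5: out.append((a,int(k.sum()),round(float(np.median(s[k])),1),round(float(np.median(l[k])),1)))
        print(i+1,m.sum(),'zmax %.1f'%np.percentile(zz,97),out)
E
```

```text
top
1 100 zmax 160.9 [(138, 7, -16.1, -0.6), (146, 89, -2.4, -1.7)]
2 128 zmax 159.9 [(128, 11, 10.7, 2.3), (138, 19, 13.3, -2.4), (146, 92, 27.3, 2.1)]
3 106 zmax 159.8 [(128, 6, -10.2, -14.9), (138, 7, -15.1, -4.9), (146, 91, -1.3, -3.4)]
4 111 zmax 160.8 [(138, 11, -13.0, -13.9), (146, 95, -2.1, -3.8)]
wrist
1 1458 zmax 156.7 [(118, 127, -5.4, -13.7), (128, 271, -6.8, -14.5), (138, 287, -6.0, -14.5), (146, 777, -2.0, -8.7)]
2 902 zmax 157.0 [(118, 65, 13.6, -5.0), (128, 210, 19.1, -10.4), (138, 248, 21.3, -10.1), (146, 421, 26.0, -6.4)]
3 868 zmax 156.3 [(118, 109, -1.5, -15.3), (128, 180, -2.8, -16.4), (138, 189, -2.7, -16.3), (146, 393, 0.0, -13.2)]
4 578 zmax 156.4 [(118, 55, -7.2, -14.3), (128, 87, -8.8, -15.2), (138, 149, -3.1, -16.0), (146, 302, -0.8, -13.2)]
scene
1 121 zmax 157.6 [(118, 11, 5.6, -14.8), (128, 27, 6.8, -14.5), (138, 22, 6.4, -15.2), (146, 59, 4.3, -10.1)]
2 116 zmax 157.7 [(118, 12, 29.3, -9.1), (128, 24, 32.7, -9.2), (138, 26, 38.5, -9.5), (146, 59, 35.7, -2.8)]
3 92 zmax 157.5 [(128, 19, 6.5, -13.3), (138, 21, 7.6, -15.3), (146, 55, 7.2, -9.6)]
4 97 zmax 158.9 [(118, 8, 10.0, -12.9), (128, 20, 12.5, -13.0), (138, 26, 7.5, -12.8), (146, 49, 5.2, -10.1)]
```

Torch 2's lens is about 29 mm off, so it leans about 0.2 rad. Its middle is about 12–14 mm off the cup centre and its tail is on the floor, which is inside the limits and unchanged between pictures, so I leave it. Next I'll plan the button press.

```bash
python3 - <<'E'
from h import *
import kin
s=robot.state();q0=np.array(s['joint_pos']);print(q0.round(0))
B=np.array([544.3,459.4,0])
a0=np.degrees(np.arctan2(B[1],B[0]))
for tilt in (0,15,25,35):
  for rz in range(0,360,30):
    t=np.radians(tilt); y=np.sin(t)*az(a0)-np.cos(t)*UP
    R=rot(y,np.cos(np.radians(rz))*az(a0)+np.sin(np.radians(rz))*az(a0+90))
    # tip point 27 behind TCP: tip = TCP-27y
    r=[]
    for z in (66,130):
        p=B+[0,0,z]+27*y
        k=kin.ik(p,R,q0=q0,n=30)
        r.append(min(k,key=lambda q:np.abs(q-q0).max()).round(0) if k else None)
    if r[0] is not None: print(tilt,rz,r, np.abs(r[0]-q0).max())
E
```

```text
[ -34.   25.   -2.  -62. -100. -147.]
0 0 [array([ 53.,  38.,  18.,  -0., -70., 167.]), array([ 53.,  36.,  24.,  -0., -78., 167.])] 314.0989106917193
0 30 [array([  53.,   38.,   18.,   -0.,  -70., -163.]), array([  53.,   36.,   24.,    0.,  -78., -163.])] 86.67655519161357
0 60 [array([  53.,   38.,   18.,    0.,  -70., -133.]), array([  53.,   36.,   24.,   -0.,  -78., -133.])] 86.67655519161357
0 90 [array([  53.,   38.,   18.,    0.,  -70., -103.]), array([  53.,   36.,   24.,    0.,  -78., -103.])] 86.67655519161357
0 120 [array([ 53.,  38.,  18.,   0., -70., -73.]), array([ 53.,  36.,  24.,   0., -78., -73.])] 86.67655519161357
0 150 [array([ 53.,  38.,  18.,  -0., -70., -43.]), array([ 53.,  36.,  24.,  -0., -78., -43.])] 104.09891069171928
0 180 [array([ 53.,  38.,  18.,   0., -70., -13.]), array([ 53.,  36.,  24.,   0., -78., -13.])] 134.09891069171928
0 210 [array([ 53.,  38.,  18.,  -0., -70.,  17.]), array([ 53.,  36.,  24.,  -0., -78.,  17.])] 164.09891069171928
0 240 [array([ 53.,  38.,  18.,   0., -70.,  47.]), array([ 53.,  36.,  24.,  -0., -78.,  47.])] 194.0989106
[... 2383 characters left out ...]
25 180 [array([ 56.,  24., -17.,  15., -26., -28.]), array([ 56.,  20., -11.,  11., -35., -24.])] 119.09891069171928
25 210 [array([ 56.,  24., -17.,  15., -26.,   5.]), array([ 56.,  20., -11.,  11., -35.,   9.])] 152.09891069171928
25 240 [array([ 56.,  24., -17.,  15., -26.,  35.]), array([ 56.,  20., -11.,  11., -35.,  39.])] 182.09891069171928
25 270 [array([ 56.,  24., -17.,  15., -26.,  62.]), array([ 56.,  20., -11.,  11., -35.,  66.])] 209.09891069171928
25 300 [array([ 56.,  24., -17.,  15., -26.,  90.]), array([ 56.,  20., -11.,  11., -35.,  94.])] 237.09891069171928
25 330 [array([ 56.,  24., -17.,  15., -26., 120.]), array([ 56.,  20., -11.,  11., -35., 124.])] 267.0989106917193
```

```bash
cat >> h.py <<'E'
def path(p,R,q,N,p0=None,R0=None):
    """check joint chain along linear path; returns q end"""
    import kin
    T=Ro.from_matrix(R0);rv=(T.inv()*Ro.from_matrix(R)).as_rotvec();p=np.array(p,float);mz=[]
    for i in range(1,N+1):
        pi=p0+(p-p0)*i/N;Ri=(T*Ro.from_rotvec(rv*i/N)).as_matrix();k=kin.ik(pi,Ri,q0=q,n=0)
        if not k: print("NO IK",i,pi.round(0));return q
        dq=k[0]-q;q=k[0]
        if np.abs(dq).max()>11: print("fast",i,dq.round(1))
        mz.append([x.round(0).tolist() for x in kin.fk(q,True)[2]])
    print("end q",q.round(0));print(mz[N//2]);print(mz[-1]);return q
E
python3 - <<'E'
from h import *
import kin
s=robot.state();q=np.array(s['joint_pos']);p0=np.array(s['tool_pos']);R0=Ro.from_matrix(np.array(s['tool_rot'])).as_matrix()
B=np.array([544.3,459.4,0]);a0=np.degrees(np.arctan2(B[1],B[0]))
R=rot(-UP,az(a0+90))
W1=[430,60,350];W2=[540,455,230]
q1=path(W1,R,q,16,p0,R0)
q2=path(W2,R,q1,12,np.array(W1),R)
q3=path(B+[0,0,39],R,q2,6,np.array(W2),R)
plan(W1,R,16,-1)
E
```

```text
end q [  29.    1.   11.    0. -100.  -79.]
[[0.0, 0.0, 148.0], [171.0, -9.0, 640.0], [570.0, -30.0, 671.0], [570.0, -160.0, 587.0]]
[[0.0, 0.0, 148.0], [10.0, 5.0, 669.0], [356.0, 195.0, 738.0], [430.0, 60.0, 738.0]]
end q [  53.   34.   39.    0.  -95. -103.]
[[0.0, 0.0, 148.0], [105.0, 109.0, 646.0], [383.0, 398.0, 668.0], [494.0, 290.0, 668.0]]
[[0.0, 0.0, 148.0], [176.0, 231.0, 581.0], [417.0, 548.0, 618.0], [540.0, 455.0, 618.0]]
end q [  53.   38.   18.    0.  -70. -103.]
[[0.0, 0.0, 148.0], [182.0, 239.0, 573.0], [420.0, 551.0, 491.0], [543.0, 458.0, 491.0]]
[[0.0, 0.0, 148.0], [192.0, 253.0, 561.0], [422.0, 553.0, 427.0], [544.0, 459.0, 427.0]]
clk 59.05 pos [458.   11.  188.3] D 17.1cm W 148.5deg N 16 joints [ -34.   25.   -2.  -62. -100. -147.] width 36.7 F [-0.2  0.3 -0.7]
[[-1, -1.04, -0.09, -0.23, -0.091, -0.13, -0.032], [-1, -1.06, -0.11, -0.11, -0.091, -0.13, -0.032], [-1, -1.06, -0.14, 0.02, -0.091, -0.13, -0.032], [-1, -1.05, -0.18, 0.14, -0.091, -0.13, -0.032], [-1, -1.01, -0.23, 0.26, -0.091, -0.13, -0.032], [-1, -0.96, -0.29, 0.36, -0.091, -0.13, -0.032], [-1, -0.9, -0.36, 0.45, -0.091, -0.13, -0.032], [-1, -0.82, -0.43, 0.53, -0.091, -0.13, -0.032], [-1, -0.73, -0.51, 0.59, -0.091, -0.13, -0.032], [-1, -0.64, -0.59, 0.63, -0.091, -0.13, -0.032], [-1, -0.53, -0.67, 0.65, -0.091, -0.13, -0.032], [-1, -0.43, -0.74, 0.64, -0.091, -0.13, -0.032]]
[[-1, -0.32, -0.81, 0.62, -0.091, -0.13, -0.032], [-1, -0.21, -0.87, 0.58, -0.091, -0.13, -0.032], [-1, -0.11, -0.93, 0.52, -0.091, -0.13, -0.032], [-1, -0.02, -0.98, 0.44, -0.091, -0.13, -0.032]]
```

Request:
servo_tool:
  moves:
    - [[-1, -3, -1, 0, 0, 0, 0], [-1, -3, -1, 0, 0, 0, 0], [-1, -1, -0.1, -0.1, -0.09, -0.13, -0.03], [-1, -1, -0.1, 0, -0.09, -0.13, -0.03], [-1, -1, -0.1, 0, -0.09, -0.13, -0.03], [-1, -1, -0.2, 0.1, -0.09, -0.13, -0.03], [-1, -1, -0.2, 0.2, -0.09, -0.13, -0.03], [-1, -1, -0.3, 0.3, -0.09, -0.13, -0.03], [-1, -0.9, -0.3, 0.4, -0.09, -0.13, -0.03], [-1, -0.8, -0.4, 0.5, -0.09, -0.13, -0.03], [-1, -0.7, -0.5, 0.6, -0.09, -0.13, -0.03], [-1, -0.6, -0.5, 0.6, -0.09, -0.13, -0.03]]

```text
clock: 60.25
tool_pos: [441.4, 48.4, 340.0]
tool_rot: [[0.89, -0.37, 0.267], [-0.046, 0.509, 0.86], [-0.454, -0.777, 0.436]]
ft_force: [-0.1, 0.1, -0.2]
width: 0.0
```

```bash
python3 - <<'E'
from h import *
import kin
s=robot.state();q=np.array(s['joint_pos']);p0=np.array(s['tool_pos']);R0=Ro.from_matrix(np.array(s['tool_rot'])).as_matrix()
B=np.array([544.3,459.4,0]);a0=np.degrees(np.arctan2(B[1],B[0]))
R=rot(-UP,az(a0+90)); W1=[440,80,340]
print(R0.round(2)); path(W1,R,q,10,p0,R0)
plan(W1,R,None,-1,wmax=.12)
E
```

```text
[[ 0.89 -0.37  0.27]
 [-0.05  0.51  0.86]
 [-0.45 -0.78  0.44]]
end q [ 31.   3.  11.  -0. -99. -80.]
[[0.0, 0.0, 148.0], [99.0, 30.0, 658.0], [473.0, 142.0, 750.0], [524.0, 1.0, 713.0]]
[[0.0, 0.0, 148.0], [20.0, 12.0, 668.0], [362.0, 213.0, 728.0], [440.0, 80.0, 728.0]]
clk 60.25 pos [441.4  48.4 340. ] D 3.2cm W 62.9deg N 10 joints [  -2.   20.   34.  -37. -124. -113.] width 0.0 F [-0.1  0.1 -0.2]
[[-1, -0.03, 0.17, 0.27, -0.066, -0.084, -0.025], [-1, -0.01, 0.15, 0.28, -0.066, -0.084, -0.025], [-1, 0.01, 0.13, 0.29, -0.066, -0.084, -0.025], [-1, 0.03, 0.11, 0.29, -0.066, -0.084, -0.025], [-1, 0.06, 0.09, 0.3, -0.066, -0.084, -0.025], [-1, 0.08, 0.07, 0.3, -0.066, -0.084, -0.025], [-1, 0.1, 0.06, 0.29, -0.066, -0.084, -0.025], [-1, 0.13, 0.04, 0.29, -0.066, -0.084, -0.025], [-1, 0.15, 0.03, 0.28, -0.066, -0.084, -0.025], [-1, 0.17, 0.01, 0.27, -0.066, -0.084, -0.025]]
```

Request:
servo_tool:
  moves:
    - [[-1, 0, 0.2, 0.3, -0.066, -0.084, -0.025], [-1, 0, 0.2, 0.3, -0.066, -0.084, -0.025], [-1, 0, 0.1, 0.3, -0.066, -0.084, -0.025], [-1, 0, 0.1, 0.3, -0.066, -0.084, -0.025], [-1, 0.1, 0.1, 0.3, -0.066, -0.084, -0.025], [-1, 0.1, 0.1, 0.3, -0.066, -0.084, -0.025], [-1, 0.1, 0.1, 0.3, -0.066, -0.084, -0.025], [-1, 0.1, 0, 0.3, -0.066, -0.084, -0.025], [-1, 0.1, 0, 0.3, -0.066, -0.084, -0.025], [-1, 0.2, 0, 0.3, -0.066, -0.084, -0.025], [-1, 0, 0, 0, 0, 0, 0]]

```text
clock: 61.35
tool_pos: [434.9, 93.2, 326.0]
tool_rot: [[0.72, -0.003, -0.694], [0.694, -0.022, 0.72], [-0.018, -1.0, -0.014]]
ft_force: [0.2, 0.2, 0.5]
width: -0.2
```

```bash
python3 - <<'E'
from h import *
import kin
s=robot.state();q=np.array(s['joint_pos']);p0=np.array(s['tool_pos']);R0=Ro.from_matrix(np.array(s['tool_rot'])).as_matrix()
B=np.array([544.3,459.4,0]);a0=np.degrees(np.arctan2(B[1],B[0]))
R=rot(-UP,az(a0+90)); W2=[543,457,240]
path(W2,R,q,12,p0,R0)
plan(W2,R,12,-1)
E
```

```text
end q [  53.   35.   42.    0.  -97. -102.]
[[0.0, 0.0, 148.0], [113.0, 121.0, 642.0], [386.0, 414.0, 663.0], [499.0, 309.0, 664.0]]
[[0.0, 0.0, 148.0], [179.0, 235.0, 577.0], [420.0, 551.0, 628.0], [543.0, 457.0, 628.0]]
clk 61.35 pos [434.9  93.2 326. ] D 38.9cm W 4.0deg N 12 joints [ 33.   2.   9.   1. -97. -79.] width -0.2 F [0.2 0.2 0.5]
[[-1, 2.77, 0.65, 1.57, 0.001, 0.006, -0.001], [-1, 2.76, 0.65, 1.58, 0.001, 0.006, -0.001], [-1, 2.75, 0.66, 1.59, 0.001, 0.006, -0.001], [-1, 2.74, 0.66, 1.61, 0.001, 0.006, -0.001], [-1, 2.73, 0.67, 1.62, 0.001, 0.006, -0.001], [-1, 2.72, 0.67, 1.64, 0.001, 0.006, -0.001], [-1, 2.71, 0.68, 1.65, 0.001, 0.006, -0.001], [-1, 2.7, 0.69, 1.67, 0.001, 0.006, -0.001], [-1, 2.69, 0.69, 1.68, 0.001, 0.006, -0.001], [-1, 2.68, 0.7, 1.69, 0.001, 0.006, -0.001], [-1, 2.66, 0.7, 1.71, 0.001, 0.006, -0.001], [-1, 2.65, 0.71, 1.72, 0.001, 0.006, -0.001]]
```

Request:
servo_tool:
  moves:
    - [[-1, 2.7, 0, 1.6, 0, 0.006, 0], [-1, 2.7, 0, 1.6, 0, 0.006, 0], [-1, 2.7, 0, 1.6, 0, 0.006, 0], [-1, 2.7, 0, 1.6, 0, 0.006, 0], [-1, 2.7, 0, 1.6, 0, 0.006, 0], [-1, 2.7, 0, 1.6, 0, 0.006, 0], [-1, 2.7, 0.5, 1.6, 0, 0.006, 0], [-1, 2.7, 1, 1.7, 0, 0.006, 0], [-1, 2.7, 1.5, 1.7, 0, 0.006, 0], [-1, 2.7, 1.5, 1.7, 0, 0.006, 0], [-1, 2.6, 1.5, 1.7, 0, 0.006, 0], [-1, 0, 0, 0, 0, 0, 0]]

```text
clock: 62.55
tool_pos: [528.4, 439.0, 232.3]
tool_rot: [[0.766, -0.041, -0.642], [0.64, -0.041, 0.767], [-0.058, -0.998, -0.005]]
ft_force: [-0.7, -0.6, -1.7]
width: -0.2
```

```bash
python3 - <<'E'
from h import *
B=np.array([544.3,459.4,0]);a0=np.degrees(np.arctan2(B[1],B[0]))
R=rot(-UP,az(a0+90)); plan(B+[0,0,130],R,None,-1)
c,p,d=snap('wrist','P')
P=cloud(c,d); m=(np.abs(P[...,2]-72)<4)&(np.hypot(P[...,0]-544,P[...,1]-459)<40)
print(m.sum(),P[m].mean(0).round(1),P[m].min(0).round(1),P[m].max(0).round(1))
E
```

```text
clk 62.55 pos [528.4 439.  232.3] D 10.6cm W 3.3deg N 3 joints [  52.   34.   40.   -0.  -99. -103.] width -0.2 F [-0.7 -0.6 -1.7]
[[-1, 1.04, 3.35, 0.2, 0.002, -0.001, -0.019], [-1, 0.97, 3.37, 0.19, 0.002, -0.001, -0.019], [-1, 0.91, 3.39, 0.19, 0.002, -0.001, -0.019]]
648 [545.5 461.7  71.7] [528.7 444.8  68.2] [563.6 479.8  74.8]
```

View pics/wrist_P.png

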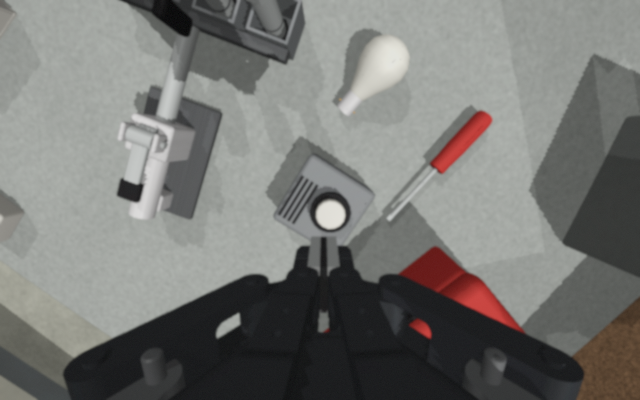

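The wrist picture shows the button at pixel (330,212), centre about (545.5, 461, 72). The lever is lying shut at (130,165). Descending now.

Request:
servo_tool:
  moves:
    - [[-1, 1.1, 3.3, 0.2, 0, 0, -0.02], [-1, 1.0, 3.3, 0.2, 0, 0, -0.02], [-1, 0.9, 3.3, 0.2, 0, 0, -0.02], [-1, 0, 0, 0, 0, 0, 0]]

```text
clock: 63.0
tool_pos: [546.8, 457.8, 130.7]
tool_rot: [[0.769, 0.006, -0.639], [0.639, -0.001, 0.769], [0.004, -1.0, -0.005]]
ft_force: [0.1, 0.0, -0.9]
width: -0.3
```

```bash
python3 - <<'E'
from h import *
B=np.array([545.,460.5,0]);a0=np.degrees(np.arctan2(B[1],B[0]))
R=rot(-UP,az(a0+90)); plan(B+[0,0,55],R,None,-1)
E
```

```text
clk 63.00 pos [546.8 457.8 130.7] D 7.6cm W 0.6deg N 2 joints [  53.   35.   27.    0.  -82. -103.] width -0.3 F [ 0.1  0.  -0.9]
[[-1, -0.0, 3.78, 0.18, 0.002, -0.004, 0.002], [-1, 0.01, 3.78, 0.17, 0.002, -0.004, 0.002]]
```

Request:
servo_tool:
  moves:
    - [[-1, 0, 3.0, 0.2, 0, 0, 0], [-1, 0, 2.5, 0.1, 0, 0, 0], [-1, 0, 1.5, 0, 0, 0, 0], [-1, 0, 0, 0, 0, 0, 0]]

```text
clock: 63.4
tool_pos: [548.4, 459.2, 67.4]
tool_rot: [[0.77, 0.012, -0.638], [0.638, 0.002, 0.77], [0.01, -1.0, -0.006]]
ft_force: [-0.4, -0.4, -0.1]
width: 0.1
```

Request:
servo_tool:
  moves:
    - [[-1, -0.2, 1.0, 0.2, 0, 0, 0.01], [-1, 0, 0.8, 0, 0, 0, 0], [-1, 0, 0.4, 0, 0, 0, 0], [-1, 0, 0, 0, 0, 0, 0]]

```text
clock: 63.8
tool_pos: [548.2, 460.7, 50.5]
tool_rot: [[0.771, 0.009, -0.637], [0.637, 0.0, 0.771], [0.007, -1.0, -0.006]]
ft_force: [0.0, -0.6, 0.8]
width: 0.2
```

Request:
servo_tool:
  moves:
    - [[-1, -0.2, 0.5, 0, 0, 0, 0], [-1, 0, 0.5, 0, 0, 0, 0], [-1, 0, 0, 0, 0, 0, 0]]

```text
clock: 64.1
tool_pos: [547.3, 459.9, 42.1]
tool_rot: [[0.77, 0.011, -0.637], [0.637, 0.002, 0.771], [0.01, -1.0, -0.006]]
ft_force: [-1.3, -0.7, 3.7]
width: -0.2
```

Request:
servo_tool:
  moves:
    - [[-1, 0, 0.3, 0, 0, 0, 0], [-1, 0, 0.3, 0, 0, 0, 0], [-1, 0, 0, 0, 0, 0, 0]]

```text
clock: 64.4
tool_pos: [547.6, 460.0, 41.4]
tool_rot: [[0.769, 0.015, -0.639], [0.639, 0.003, 0.77], [0.013, -1.0, -0.007]]
ft_force: [-2.5, -0.4, 3.8]
width: 0.3
```

Request:
servo_tool:
  moves:
    - [[-1, 0, 0.8, 0, 0, 0, 0], [-1, 0, 0.8, 0, 0, 0, 0], [-1, 0, 0.8, 0, 0, 0, 0]]

```text
clock: 64.7
tool_pos: [548.8, 460.7, 39.7]
tool_rot: [[0.766, 0.027, -0.643], [0.643, 0.008, 0.766], [0.026, -1.0, -0.011]]
ft_force: [-17.4, -9.6, 36.4]
width: 0.3
```

Force is 36 N against a 5 N spring, so the button is bottomed. One short hold, then lift.

Request:
servo_tool:
  moves:
    - [[-1, 0, 0.4, 0, 0, 0, 0], [-1, 0, -1, 0, 0, 0, 0], [-1, 0, -3, 0, 0, 0, 0], [-1, 0, -4, 0, 0, 0, 0], [-1, 0, -4.5, 0, 0, 0, 0], [-1, 0, -4.5, 0, 0, 0, 0], [-1, 0, 0, 0, 0, 0, 0]]

```text
clock: 65.4
tool_pos: [543.6, 458.4, 216.1]
tool_rot: [[0.765, 0.028, -0.643], [0.643, 0.009, 0.766], [0.027, -1.0, -0.012]]
ft_force: [-0.0, 0.2, 0.5]
width: -0.1
```

```bash
python3 - <<'E'
from h import *
s=robot.state();print(np.round(s['tool_pos'],1),np.round(s['ft_force'],1))
c,p,d=snap('scene','Q'); crop(p,300,110,440,230,'Qc',5)
P=cloud(c,d); m=(np.abs(P[...,2]-72)<9)&(np.hypot(P[...,0]-545,P[...,1]-460)<14); print('btn scene',m.sum(),np.median(P[m][:,2]).round(1))
z=np.load('pics/scene_O.npz');P=cloud(z,z['d']); m=(np.abs(P[...,2]-72)<9)&(np.hypot(P[...,0]-545,P[...,1]-460)<14); print('before',m.sum(),np.median(P[m][:,2]).round(1))
c,p,d=snap('wrist','Q')
c,p,d=snap('top','Q')
for n in ('top','scene'):
    z=np.load(f'pics/{n}_Q.npz'); P=cloud(z,z['d']); S=(P-O)@RX; L=(P-O)@RY
    for i in range(4):
        l0=-93+62*i
        m=(np.abs(S+61.5)<60)&(np.abs(L-l0)<29)&(P[...,2]>146)&(P[...,2]<180)
        if m.sum()>8: print(n,i+1,m.sum(),np.median(S[m]+61.5).round(1),np.median(L[m]-l0).round(1),np.percentile(P[...,2][m],97).round(1))
E
```

```text
[543.6 458.4 216.1] [-0.   0.2  0.5]
btn scene 22 70.5
before 25 69.6
top 1 88 -3.1 -2.4 160.2
top 2 94 26.9 2.0 160.2
top 3 93 -0.7 -3.7 160.7
top 4 94 -2.1 -4.2 160.8
scene 1 62 4.2 -7.6 158.6
scene 2 56 36.4 -1.2 157.3
scene 3 51 6.5 -7.6 158.9
scene 4 47 5.4 -6.0 158.1
```

View pics/Qc.png

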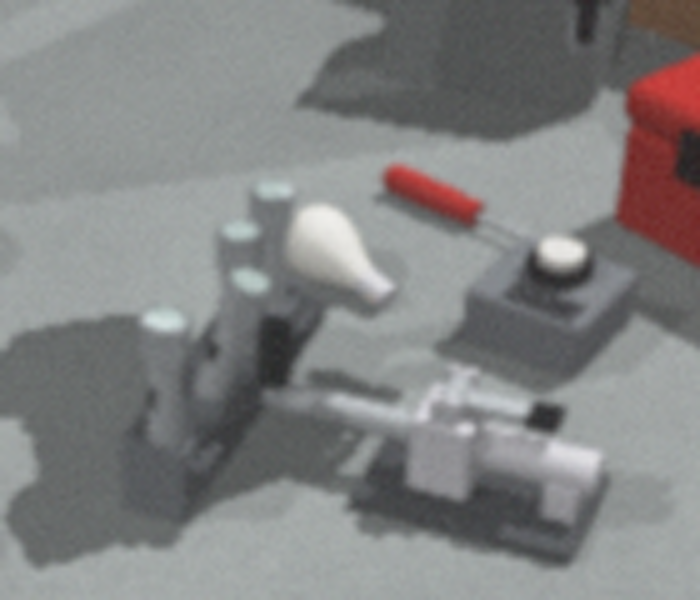

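View pics/wrist_Q.png

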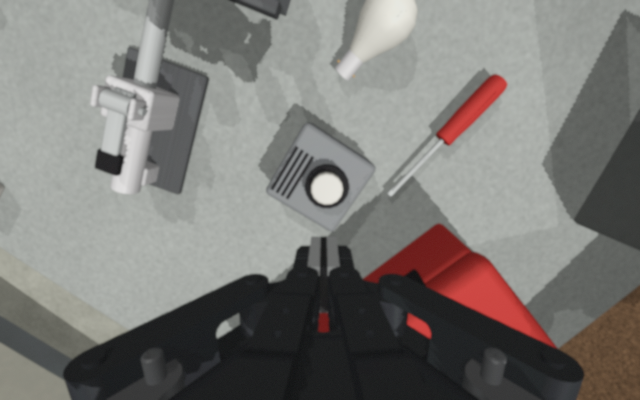

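View pics/top_Q.png

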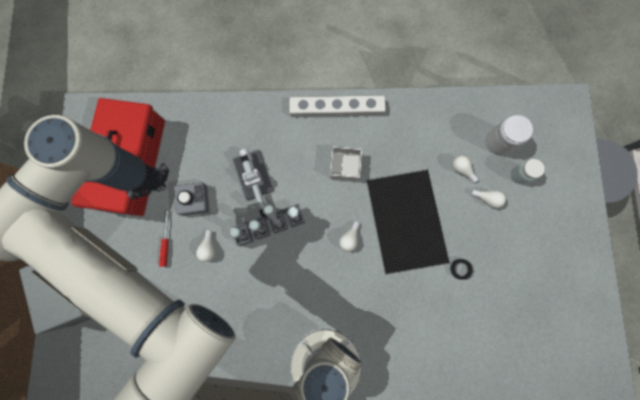

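```bash
python3 - <<'E'
from h import *
for n in ('top','scene'):
    z=np.load(f'pics/{n}_Q.npz'); rim(z,z['d'],-100,-30)
a=np.load('pics/top_Q.npz'); P=cloud(a,a['d']); S=(P-O)@RX;L=(P-O)@RY
m=(S>125)&(S<195)&(np.abs(L)<10)&(P[...,2]>60); print('lever',m.sum(),np.percentile(P[...,2][m],[50,95,99]).round(1))
import glob; print(sorted(glob.glob('pics/top_*.npz')))
E
```

```text
179 [-88.8 -88.7 -88.5 -86.1 -71.1 -56.9] [-115.3  115.4]
122 [-82.9 -82.7 -81.5 -64.6 -47.2 -38. ] [-118.1  112.2]
lever 104 [85.3 88.8 91.9]
['pics/top_O.npz', 'pics/top_Q.npz', 'pics/top_c.npz', 'pics/top_q.npz', 'pics/top_u.npz', 'pics/top_y.npz']
```

```bash
python3 -c "
from station import job,robot
print(robot.state()['clock'],robot.state()['ft_force']); print(job.sign_off())"
```

```text
65.55 [ 0.06150214  1.06171206 -0.42903542]
the job is handed in; nothing more can be done
None
```

I pulled the rack out to its stop, shut the lever and stood all four torches tail-down in their own cups. I then pressed the start button down and released it. The job was handed in at 65.6 s; no verdict was reported.

**Last checks that looked right**
- The lever lies level, with its top at about 85 mm.
- All four lens tops are at about 157–160 mm, so the tails are on the cup floors.
- The button is up again. It had been pressed against its stop at 36 N, well over the 5 N spring.
- The arm is clear of everything.
- The bulbs, tub, screwdriver and tape looked undisturbed; I judged that by eye and did not measure how far each had moved.

**What disagreed or was not ideal**
- **Rack travel:** the camera measured 61.5 mm of travel, under the 64 mm limit. A 53 N pull gave no more, so I took it that the rack started about 8.5 mm out. An earlier pull slipped and the rack sprang back, so I pulled it again.
- **Cup 2 torch:** it was found leaning about 0.2 rad towards the clamp, perhaps from the announced knock. Its middle is about 12–14 mm off the cup centre. That is inside the limits and did not change between pictures, so I left it.
- **Fingertips:** they turned out to be about 27 mm behind the reported TCP, and I allowed for that.

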